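Set out the shoe-care corner: open the polish, hang the tools

ROBOT

A 6-joint arm with a two-finger parallel gripper is mounted at the origin on the work surface. World frame = base frame: x ahead of the robot, y to its left, z up, the work surface at z = 0. Lengths are in m, angles in rad, forces in N, time in s.
With the tool pointing down it reaches from about 0.35 to 0.85 m from the base axis. Payload 8.1 kg.
Tool frame: the origin (TCP) lies midway between the tips of the shut fingers; the grasp point (between the pads) lies robot.grasp_offset behind it (robot.grasp_offset is the distance from the TCP to the grasp point, in m); z points along the fingers, y is the direction in which the jaws open and shut (so a half turn about z gives the same grasp; the last joint's range is limited). The gripper opens to 93 mm and grips with 3 to 60 N. Pads are 15 mm wide; open, the fingers measure 128 mm over their backs; the gripper's body (75 mm by 188 mm) begins 65 mm behind the grasp point.
Start: joints at [1.131, 0.13, 1.488, -0, 1.523, -0.085], TCP at [0.208, 0.563, 0.219] pointing down, gripper open.
Joint ranges: [-2.96, 2.96], [-0.89, 2.26], [0.02, 2.5], [-1.34, 4.48], [0, 2.73], [-2.66, 2.66]. Speed limits (rad/s): [2.39, 2.39, 2.79, 3.14, 3.14, 3.14].

INTERFACE

Orientations are given as a rotation vector (axis times angle).
In Python, from plant import robot gives the robot as it stands.
- The arm moves only by the shell command python3 -m handwheel 'ROWS' [OPENING] [FORCE]. ROWS is text: rows parted by semicolons, each of 6 numbers parted by spaces: the shift along the world's x, y, z each as a share of 0.3 m, from -1 to 1, then the turn, a rotation vector about the world's x, y, z each as a share of 45 degrees, from -1 to 1. A call has 1 to 5 rows; each row is the pose to reach, as a shift and turn from the pose commanded when the call began; what a row does not reach only later rows make up. A row lasts 1/10 s, in which the tool goes at most 50 mm and 8.59 degrees, less where a joint would pass 70% of its speed; a pose out of reach is approached as far as the arm can. A call with a number of a shift or a turn outside -1 to 1 is refused whole. A call with a gripper value outside its range is refused whole. OPENING is the closure, from -1 (fully open) to 1 (shut), set as the call begins (- or left out, the last holds). The fingers move at their own pace and stop on an object; FORCE is the grip in N (left out, the last holds). Time passes only in rows, so rows that repeat a pose let the fingers close. It gives the time, the measured TCP pose, the force and the opening at its end, in the units of the state.
- robot.read_state(): the state, without advancing time (a new reading comes with each control period).
- robot.read_camera(name): name is "side" or "top"; returns (picture, depth): 400x640x3 uint8, red, green, blue; 400x640 float32, m along the optical axis (not along the pixel's ray), 0 where there is no reading.
- robot.camera_model(name): a dict with "camera_matrix" (3x3 intrinsics, pixels), "dist" ([k1, k2, p1, p2, k3] as OpenCV has them; the pictures are not rectified), "pose" (4x4, takes a point from camera to world coordinates). Camera axes: x right, y down, z forward; pixel columns grow to the right and rows downward; lengths in m; the calibration is good to about 2 mm. A picture is of the moment at which its call begins. camera_model takes no time and is no camera call.
- robot.close_job(): hands the job in, once; it reports no verdict.
Trained networks look in the newest picture that a camera, given by its name, has taken for a name from the list of things; names that differ only in an ending like _2 or _b are one class to them, and where a whole thing is asked for, a point or a joint stands for the part that bears it (a point fixed in the world has none). Each returns a list of dicts, best first, with "conf" (0 to 1); they miss things now and then, are a little off and sometimes report something else, mostly with a low value. They report only what shows in the picture. A call takes as long as a camera call. They do not tell look-alikes from the thing itself.
- robot.look_for(camera, query): "rect" ([centre column, centre row, width, height] in pixels, round what is visible of it).
- robot.silhouettes(camera, query): "pixels" (400x640 bool, what is visible of it) and "rect" ([centre column, centre row, width, height] in pixels, round what is visible of it).
- robot.tip_of(camera, query): "at" ([row, column] in pixels: a listed point, or the origin of a listed thing).
The state is a dict: "t": time; "q": joint angles; "dq": joint speeds; "joint_torque": joint torques, N m; "tool_pos": TCP position; "orientation": TCP orientation; "force": force on the tool from outside, world axes, zero at the start; "wrist_torque": the same for the moment, N m; "opening": finger opening in m.
Only numpy, scipy, OpenCV 4.12 (cv2) and the standard library are available. Lean on these libraries where they do the work, as an engineer would, in place of code of your own. Each camera call takes 0.05 s, during which the arm holds its last target.

TASK

Get the shoe-care corner ready for use: first unscrew the lid of the polish jar, turning it anticlockwise in several grips until it comes against its stop and lifts off, and set it down the right way up in the white saucer without dropping it. Then hang whichever tools are lying there, each by its loop on a hook of its own, in this order: shoehorn, suede brush, round-headed brush; before letting go of each, tug it gently downwards against the sprung hook (about 5 N, never more than 20 N) to make sure it is held. Leave the tins, block, pad and shoe tree where they are.

Things in the scene. Friction and masses are not known exactly. Their poses are not given: they have to be found in the camera images.
- horn_grip (a point): Steel shoehorn, about 210 mm long, lying flat. Handle here 22 mm wide (y), 18 thick; the blade, up to 42 wide, reaches from 8 to 111 mm behind (-x). This point: mid handle, 9 mm up. Frame: x along it to the loop, z up as it lies. Loop centre 98 mm along +x. 140 g. May be absent.
- suede_grip (a point): Curved wooden suede brush with rubber nubs under its head, about 200 mm long, lying flat. Handle here 26 mm wide (y), 18 thick; head 48 wide, 29 high, 20 to 92 mm behind (-x). This point: mid handle, 9 mm up. Frame: x along it to the loop, z up as it lies. Loop centre 93 mm along +x. 130 g. May be absent.
- dauber_grip (a point): Round-headed polish brush of dark wood, about 180 mm long, lying flat. Handle here 20 mm wide (y), 18 thick; head 54 mm across, 24 high, centred 46 mm behind (-x). This point: mid handle, 9 mm up. Frame: x along it to the loop, z up as it lies. Loop centre 86 mm along +x. 120 g. May be absent.
- horn_eye (a point): Centre of the shoehorn's loop: a hexagon of 7 mm steel wire in the item's flat plane, corners 20 mm from this centre (one at the far end), clear opening 27 mm.
- suede_eye (a point): Centre of the suede brush's loop: a hexagon of 7 mm steel wire in the item's flat plane, corners 20 mm from this centre (one at the far end), clear opening 27 mm.
- dauber_eye (a point): Centre of the round-headed brush's loop: a hexagon of 7 mm steel wire in the item's flat plane, corners 20 mm from this centre (one at the far end), clear opening 27 mm.
- seat1 (a point): Left (+y) of three like chrome J hooks 140 mm apart under a rail. Point: bottom of the bend, on the axis of the 8 mm wire, 271 mm above the table. Frame: z up; the hook points to -x, towards the robot. Wire in x, z from here: to (-6,-2) mm, then up at 45 degrees to the tip (-36,28); stem 14 mm behind. Sprung: gives straight down, 400 N/m, up to 25 mm, then a stop.
- seat2 (a point): The middle one of the three hooks, the same in all.
- seat3 (a point): The right (-y) one of the three hooks, the same in all.
- lid_mid (a point): Black round screw lid, 60 mm across, 36 high, 120 g; point: its centre, half-way up. Smooth; grip it across at any angle. x points to the white mark on top, over its one inner lug. Seen from above turn it anticlockwise 2.3 to 3.9 rad in all, to a stop; only there does it lift off, mark 0 to 0.2 rad past the jar's shoulder mark.
- jar_top (a point): Centre of the top of the neck of the amber jar, bolted to the table in a steel holder; 88 mm above the table. Jar body 68 mm across, 62 high; the closed lid covers 66 to 102 mm above the table. z up, x points to the white mark on the jar's shoulder.
- saucer: White ceramic saucer, 136 mm across, 18 mm high, loose; origin at the centre of its underside. Its flat inner floor is about 5 mm above the table.
- tin_a: Bystander: steel tin, 72 mm across, 28 high; origin under its centre.
- tin_b: Bystander: steel tin, 56 mm across, 34 high; origin under its centre.
- block: Bystander: wooden buffing block 100 x 60 x 35 mm; origin under its centre.
- shoe_tree: Bystander: wooden shoe tree about 220 mm long; origin under its centre.
- pad: Bystander: black rubber pad 90 x 55 x 30 mm; origin under its centre.
Things that resemble listed ones, but are neither listed nor needed, are in the scene too. What is shaped like the part that bears horn_grip but purple or turquoise is not meant.

How it is judged:
By the outcome, as a careful person would: the job done as asked, in the order asked, and still so for the second after the job is handed in, with the robot touching nothing.
Of horn, suede, dauber only 2 to 3 are there at a start; the rules pass over those that are not, and their reading is None.
At some moment in a run one of saucer may be knocked a few centimetres aside while the robot is not near it.
It also fails if it takes over 210 s, if anything falls off the work surface, if the arm or the gripper's body presses on something with over 40 N, if the wrist force passes 120 N, or if a joint passes its speed limit or range.

## Working session

There is one attempt and no reset: what is moved stays moved. The work goes in short steps, Python scripts to look and compute and a shell command to move; the robot and the scene stay as the last step left them, time stands still between calls to the robot, and variables do not carry over. Pictures are saved under pics/ and viewed, and the job is handed in when it is done.

```bash
ls; mkdir -p pics; cat > h.py <<'E'
import numpy as np, cv2
from plant import robot
def cam(n):
    m=robot.camera_model(n); return np.array(m["camera_matrix"]),np.array(m["dist"]),np.array(m["pose"])
def ray(n,u,v):
    K,d,P=cam(n); p=cv2.undistortPoints(np.array([[[u,v]]],float),K,d)[0,0]
    return P[:3,3],P[:3,:3]@np.array([p[0],p[1],1.0])
def at_z(n,u,v,z):
    o,r=ray(n,u,v); return o+r*(z-o[2])/r[2]
def at_d(n,u,v,d):
    o,r=ray(n,u,v); return o+r*d
def proj(n,X):
    K,d,P=cam(n); R=P[:3,:3].T; t=-R@P[:3,3]
    return cv2.projectPoints(np.array(X,float).reshape(-1,3),cv2.Rodrigues(R)[0],t,K,d)[0].reshape(-1,2)
def save(img,name): cv2.imwrite('pics/'+name,cv2.cvtColor(img,cv2.COLOR_RGB2BGR))
def cloud(n,depth):
    K,d,P=cam(n); h,w=depth.shape
    u,v=np.meshgrid(np.arange(w),np.arange(h)); 
    p=cv2.undistortPoints(np.stack([u,v],-1).reshape(-1,1,2).astype(float),K,d).reshape(h,w,2)
    X=np.dstack([p[...,0]*depth,p[...,1]*depth,depth])
    return X@P[:3,:3].T+P[:3,3]
E
python3 - <<'E'
from h import *
for n in ("top","side"):
    im,d=robot.read_camera(n); save(im,n+'0.png'); np.save('d_'+n,d); np.save('i_'+n,im)
    K,di,P=cam(n); print(n,K.round(1).tolist(),di,P.round(3).tolist())
print(robot.read_state(), robot.grasp_offset)
for q in ["horn_grip","suede_grip","dauber_grip","horn_eye","suede_eye","dauber_eye","seat1","seat2","seat3","lid_mid","jar_top","saucer"]:
    for n in ("top","side"):
        print(q,n,[(np.round(r["at"],1).tolist(),round(r["conf"],2)) for r in robot.tip_of(n,q)])
E
```

```text
pics
top [[490.6, 0.0, 318.2], [0.0, 490.6, 196.3], [0.0, 0.0, 1.0]] [-0.15556648  0.          0.          0.          0.        ] [[-0.029, -0.982, 0.186, 0.152], [-1.0, 0.029, 0.0, 0.1], [-0.006, -0.186, -0.982, 1.795], [0.0, 0.0, 0.0, 1.0]]
side [[376.0, 0.0, 317.3], [0.0, 376.0, 196.4], [0.0, 0.0, 1.0]] [-0.07233233  0.          0.          0.          0.        ] [[0.899, -0.228, 0.373, 0.061], [-0.437, -0.431, 0.789, -0.783], [-0.019, -0.873, -0.488, 0.743], [0.0, 0.0, 0.0, 1.0]]
{'t': 0.1, 'q': array([ 1.13062554e+00,  1.31087309e-01,  1.48913296e+00, -1.71234790e-05,
        1.52301336e+00, -8.54180939e-02]), 'dq': array([-8.26077608e-05, -1.06045063e-03, -2.24802303e-03, -3.67494198e-04,
        5.19444639e-04,  9.81397243e-04]), 'joint_torque': array([ 1.79168452e-03, -5.61335170e+01, -4.93100238e+01,  7.70201418e-02,
        2.89275334e-02, -5.60459557e-05]), 'tool_pos': array([0.20819538, 0.5621847 , 0.21771191]), 'orientation': array([-5.54253017e-01, -3.09189703e+00,  2.49578924e-03]), 'force': array([ 0.25936847, -1.19008496,  0.31579793]), 'wrist_torque': array([-0.03
[... 807 characters left out ...]
349.3], 0.56)]
dauber_eye side [([256.5, 361.0], 0.58)]
seat1 top [([139.6, 270.0], 0.59), ([140.5, 311.4], 0.4)]
seat1 side [([146.2, 333.5], 0.5), ([182.0, 386.5], 0.47)]
seat2 top [([139.6, 270.0], 0.59), ([140.5, 311.4], 0.4)]
seat2 side [([146.2, 333.5], 0.5), ([182.0, 386.5], 0.47)]
seat3 top [([139.6, 270.0], 0.59), ([140.5, 311.4], 0.4)]
seat3 side [([146.2, 333.5], 0.5), ([182.0, 386.5], 0.47)]
lid_mid top [([195.6, 403.4], 0.6), ([195.7, 401.8], 0.18)]
lid_mid side [([292.8, 370.3], 0.82)]
jar_top top [([193.7, 402.9], 0.62)]
jar_top side [([287.8, 366.0], 0.86)]
saucer top [([202.0, 448.9], 0.84), ([173.8, 222.9], 0.35)]
saucer side [([371.3, 407.3], 0.79), ([157.8, 359.0], 0.56)]
```

View pics/top0.png

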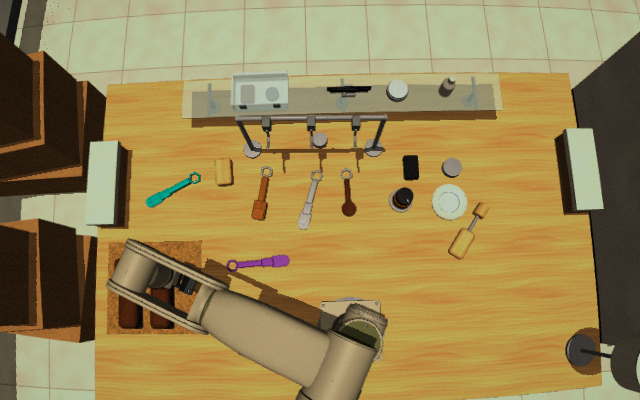

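View pics/side0.png

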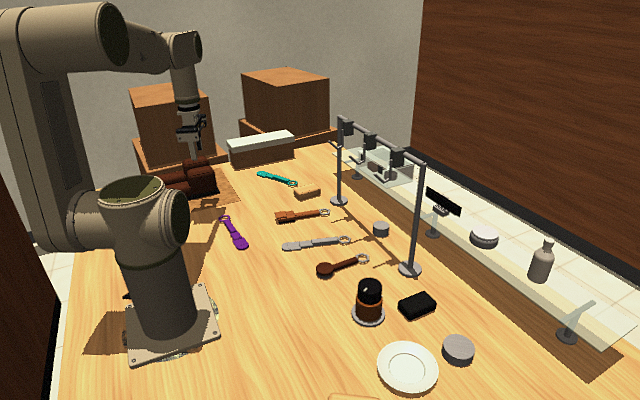

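```bash
python3 - <<'E'
from h import *
im=np.load('i_top.npy'); c=im[120:290,140:480]; save(cv2.resize(c,(800,400),interpolation=cv2.INTER_CUBIC),'topcrop.png')
im=np.load('i_side.npy'); c=im[120:400,200:500]; save(cv2.resize(c,(640,597),interpolation=cv2.INTER_CUBIC),'sidecrop.png')
E
```

```text
(no output)
```

View pics/topcrop.png

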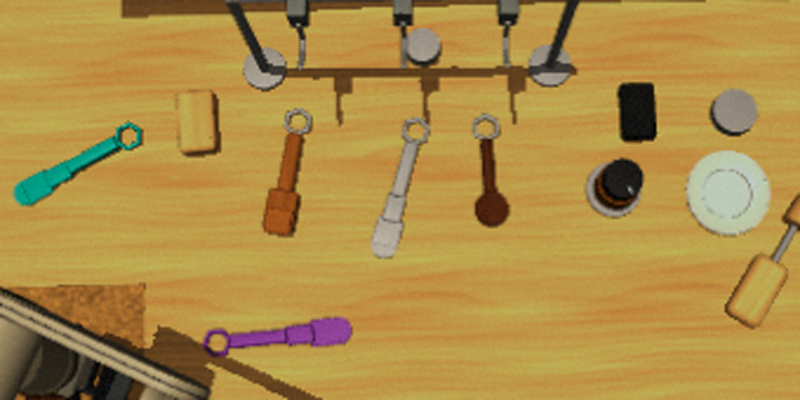

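View pics/sidecrop.png

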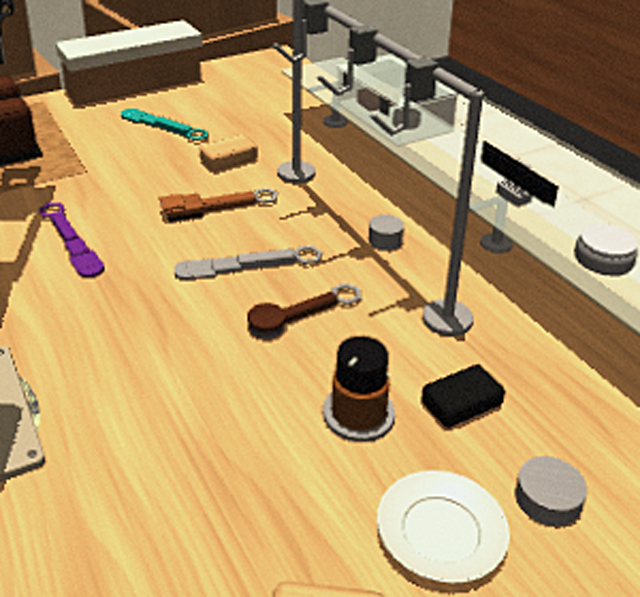

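The pictures show all three tools: suede brush at top px (261,195), steel shoehorn (310,200) and dark round brush (349,195). Taken-for candidates for the horn are turquoise (172,190) and purple (260,262), both excluded by colour. The jar and lid are at (403,196) and the saucer at (449,202). A white dish at (397,90) on the back shelf is a decoy. Next I measure.

```bash
python3 - <<'E'
from h import *
Ct=cloud('top',np.load('d_top.npy')); Cs=cloud('side',np.load('d_side.npy'))
it=np.load('i_top.npy');is_=np.load('i_side.npy')
def pc(C,u,v): return C[v,u].round(3)
print('lid top',pc(Ct,403,192),'saucer',pc(Ct,449,202),'table',pc(Ct,380,250))
# region stats in top
for name,(u0,u1,v0,v1),zlo,zhi in [('suede',(248,274,165,222),.006,.05),('horn',(296,325,167,232),.005,.05),('dauber',(338,360,167,220),.006,.05),('lid',(388,418,182,214),.09,.12),('saucer',(428,470,180,225),.008,.03)]:
    P=Ct[v0:v1,u0:u1].reshape(-1,3); s=(P[:,2]>zlo)&(P[:,2]<zhi); Q=P[s]
    c=(Q.max(0)+Q.min(0))/2; print(name,len(Q),'mean',Q.mean(0).round(4),'mid',c.round(4),'ext',np.ptp(Q,axis=0).round(3))
    rc=cv2.minAreaRect((Q[:,:2]*1000).astype(np.float32)); print('   minrect',np.round(rc[0],1),np.round(rc[1],1),round(rc[2],1))
# hooks: side cloud & top cloud points in z 0.25..0.34
for n,C in(('top',Ct),('side',Cs)):
    M=(C[...,2]>.25)&(C[...,2]<.45)&(C[...,0]>.45)&(C[...,0]<1.0)&(abs(C[...,1])<.6)
    P=C[M]; 
    v,u=np.where(M); print(n,len(P)); 
    for a,b,p in zip(u,v,P):
        if p[2]<.31: print((a,b),p.round(3),end=' ')
    print()
K=[('top',270,139.6),('top',311.4,140.5),('side',333.5,146.2),('side',386.5,182)]
for n,u,v in K: print(n,at_z(n,u,v,.271).round(3))
for q,t,s in [('horn_grip',(309.3,203.1),(318.4,243.1)),('suede_grip',(261.6,196.7),(296.6,216.3)),('dauber_grip',(349.6,195),(339.9,265.4)),('suede_eye',(267.2,171.6),(322.4,212.2)),('dauber_eye',(349.3,174.1),(361,256.5)),('horn_eye',(316,175),(343.2,239.5))]:
    print(q,at_z('top',*t,.009).round(3),at_z('side',*s,.009).round(3))
print('lid',at_z('top',403.4,195.6,.084),at_z('side',370.3,292.8,.084),'jt',at_z('top',402.9,193.7,.088),at_z('side',366,287.8,.088),'sauc',at_z('top',448.9,202,0),at_z('side',407.3,371.3,0))
c=it[160:240,280:480]; save(cv2.resize(c,(800,320),interpolation=cv2.INTER_CUBIC),'c1.png')
c=is_[90:260,310:450]; save(cv2.resize(c,(490,595),interpolation=cv2.INTER_CUBIC),'c2.png')
c=it[105:180,220:400]; save(cv2.resize(c,(800,333),interpolation=cv2.INTER_CUBIC),'c3.png')
c=is_[260:340,330:410]; save(cv2.resize(c,(590,590),interpolation=cv2.INTER_CUBIC),'c4.png')
E
```

```text
lid top [ 0.48  -0.2    0.098] saucer [ 0.456 -0.389  0.003] table [ 0.286 -0.121 -0.007]
suede 515 mean [0.4905 0.3123 0.0191] mid [0.5105 0.3131 0.0233] ext [0.204 0.091 0.035]
   minrect [510.6 313.5] [ 90.2 204.5] 89.5
horn 516 mean [0.4738 0.134  0.0112] mid [0.4838 0.1305 0.0161] ext [0.244 0.109 0.022]
   minrect [483.4 132.1] [105.3 242.1] 88.2
dauber 379 mean [ 0.4858 -0.0088  0.0176] mid [ 0.5009 -0.0091  0.0229] ext [0.198 0.078 0.034]
   minrect [501.3 -11.8] [ 77.7 197.4] 88.0
lid 228 mean [ 0.4665 -0.2026  0.1007] mid [ 0.4661 -0.203   0.1009] ext [0.058 0.059 0.022]
   minrect [ 466.8 -203.6] [56.7 59. ] 8.7
saucer 598 mean [ 0.4556 -0.3868  0.0135] mid [ 0.4501 -0.3824  0.0182] ext [0.161 0.159 0.02 ]
   minrect [ 453.7 -383.2] [153.  156.8] 85.0
top 1308
(np.int64(241), np.int64(121)) [0.686 0.341 0.31 ] (np.int64(380), np.int64(121)) [ 0.674 -0.104  0.306] (np.int64(380), np.int64(122)) [ 0.672 -0.105  0.301] (np.int64(241), np.int64(123)) [0.68  0.341 0.308] (np.int64(242), np.int64(123)) [0.685 0.34  0.293] (np.int64(380), np.int64(123)) [ 0.672 -0.106  0.292] (np
[... 28228 characters left out ...]
419), np.int64(199)) [ 0.669 -0.124  0.25 ] 
top [0.633 0.252 0.271]
top [0.626 0.117 0.271]
side [0.622 0.268 0.271]
side [ 0.626 -0.035  0.271]
horn_grip [0.466 0.134 0.009] [0.488 0.121 0.009]
suede_grip [0.495 0.311 0.009] [0.49  0.306 0.009]
dauber_grip [ 0.492 -0.016  0.009] [ 0.496 -0.011  0.009]
suede_eye [0.591 0.289 0.009] [0.586 0.288 0.009]
dauber_eye [ 0.572 -0.018  0.009] [ 0.575 -0.003  0.009]
horn_eye [0.572 0.107 0.009] [0.57  0.101 0.009]
lid [ 0.46995177 -0.20293221  0.084     ] [ 0.46778516 -0.21590412  0.084     ] jt [ 0.47613558 -0.20085214  0.088     ] [ 0.46540648 -0.19951804  0.088     ] sauc [ 0.45602186 -0.38892882  0.        ] [ 0.45792442 -0.39192769  0.        ]
```

View pics/c2.png

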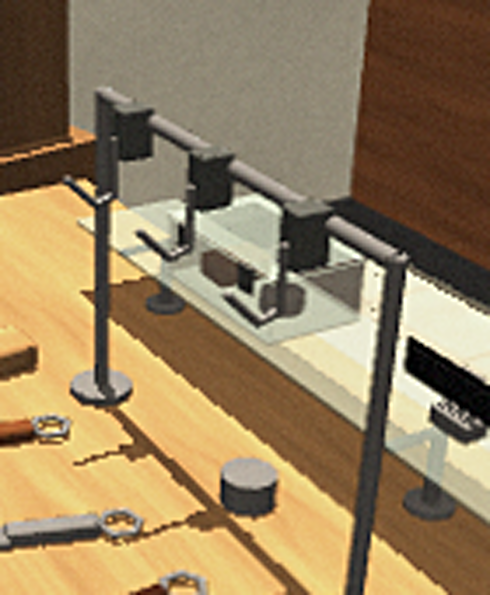

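View pics/c3.png

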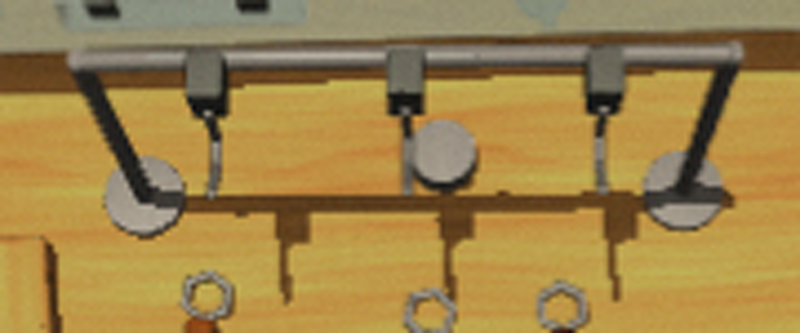

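View pics/c4.png

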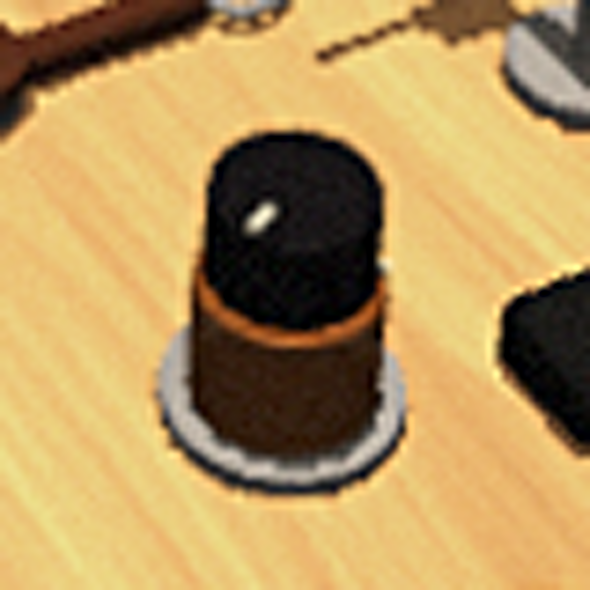

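View pics/c1.png

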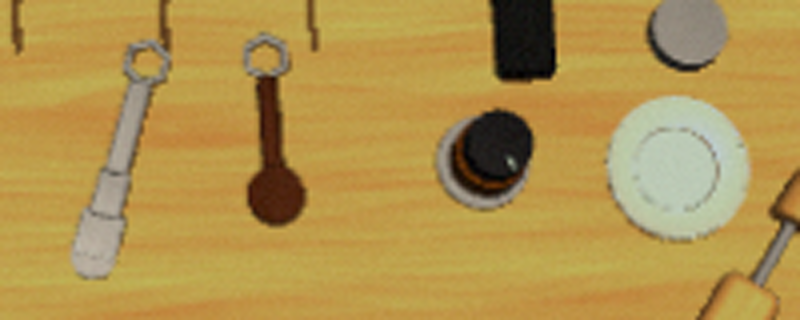

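The close crops show the steel horn at (310,200). The lid mark is at side px (365.5,289), and the shoulder mark shows at the lid's right edge, side px (382,296). I head towards the lid while computing the mark angles.

```bash
python3 - <<'E'
from h import *
m=at_z('side',365.5,289.2,.102); j=at_z('side',382.2,296.2,.062); c=np.array([.467,-.2025])
for p in (m,j): print(p.round(4), np.arctan2(*(p[:2]-c)[::-1]), np.hypot(*(p[:2]-c)))
m=at_z('top',280+511/4,160+161/4,.102);print(m.round(4), np.arctan2(*(m[:2]-c)[::-1]))
E
python3 -m handwheel '.28 -.83 0 0 0 -.9;.28 -.83 0 0 0 -.9;.28 -.83 0 0 0 -.9;.28 -.83 0 0 0 -.9;.28 -.83 0 0 0 -.9' -1 20
python3 -m handwheel '.28 -.83 0 0 0 -.9;.28 -.83 0 0 0 -.9;.28 -.83 0 0 0 -.9;.28 -.83 0 0 0 -.9;.28 -.83 0 0 0 -.9'
python3 -m handwheel '.28 -.83 0 0 0 -.9;.28 -.83 0 0 0 -.9;.28 -.83 0 0 0 -.9;.28 -.83 0 0 0 -.9;.28 -.83 0 0 0 -.9'
```

```text
[ 0.4531 -0.2156  0.102 ] -2.3867681435769734 0.01910347420472984
[ 0.5013 -0.2211  0.062 ] -0.4957708703121628 0.039011698004551995
[ 0.4495 -0.2142  0.102 ] -2.5532336535282787
t: 1.8
tool_pos: [0.2885, 0.3241, 0.2187]
orientation: [1.597, 2.705, 0.001]
force: [1.0, 0.3, 0.0]
opening: 0.0928
t: 2.3
tool_pos: [0.3686, 0.087, 0.2191]
orientation: [2.435, 1.984, 0.002]
force: [1.7, -0.5, 0.7]
opening: 0.0933
t: 2.8
tool_pos: [0.4485, -0.1504, 0.219]
orientation: [2.972, 1.017, 0.001]
force: [-0.2, 0.5, 0.5]
opening: 0.093
```

```bash
python3 -m handwheel '.06 -.17 0 0 0 -.3;.06 -.17 0 0 0 -.3;.06 -.17 0 0 0 -.3;.06 -.17 -.1 0 0 -.3;.06 -.17 -.1 0 0 -.3'; python3 -c "
from plant import robot
s=robot.read_state();print(s['q'].round(3),s['tool_pos'],s['orientation'])"
```

```text
t: 3.3
tool_pos: [0.4641, -0.1971, 0.1853]
orientation: [-3.064, -0.675, 0.007]
force: [0.4, 0.3, -0.8]
opening: 0.0929
[-0.504 -0.107  1.789  0.     1.466  0.633] [ 0.4641053  -0.19712222  0.18525093] [-3.06405907 -0.67545283  0.00658253]
```

```bash
python3 - <<'E'
from h import *
im,d=robot.read_camera('side'); save(cv2.resize(im[200:400,260:480],(800,727))[:600],'s1.png')
E
```

```text
(no output)
```

View pics/s1.png

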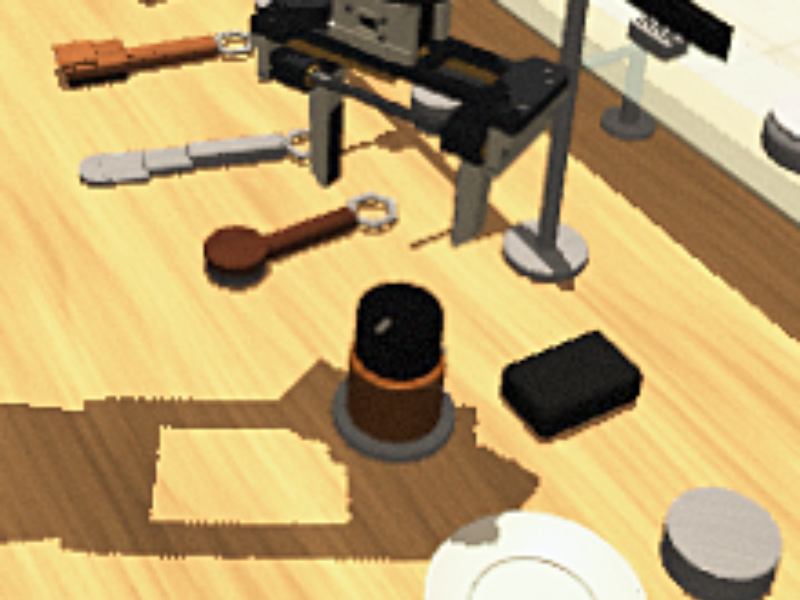

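The gripper hovers above the lid (side crop: fingers at (325,135) and (475,190), lid at (400,320)) with its surroundings clear. I lower it.

```bash
python3 -m handwheel '0 0 0 0 0 0;0 0 0 0 0 0'; python3 -m handwheel '0 0 -.13 0 0 0;0 0 -.26 0 0 0;0 0 -.33 0 0 0;0 0 -.33 0 0 0'
```

```text
t: 3.55
tool_pos: [0.4668, -0.1988, 0.1903]
orientation: [3.067, 0.673, 0.003]
force: [0.5, -0.6, 1.1]
opening: 0.0931
t: 3.95
tool_pos: [0.4642, -0.1977, 0.087]
orientation: [-3.065, -0.672, 0.006]
force: [-0.7, -0.2, 1.3]
opening: 0.0929
```

```bash
python3 -m handwheel '.005 -.01 -.06 0 0 0;.005 -.01 -.06 0 0 0;.005 -.01 -.06 0 0 0';python3 -m handwheel '0 0 0 0 0 0;0 0 0 0 0 0;0 0 0 0 0 0;0 0 0 0 0 0;0 0 0 0 0 0' 1 20; python3 -m handwheel '0 0 0 0 0 0;0 0 0 0 0 0;0 0 0 0 0 0' ; python3 -c "
from plant import robot
s=robot.read_state();print(s['q'].round(3),s['wrist_torque'])"
```

```text
t: 4.25
tool_pos: [0.4685, -0.2024, 0.0734]
orientation: [3.068, 0.671, 0.002]
force: [-0.1, -0.7, 1.0]
opening: 0.093
t: 4.75
tool_pos: [0.4684, -0.2031, 0.0722]
orientation: [3.066, 0.671, 0.002]
force: [2.7, -4.2, -0.4]
opening: 0.0598
t: 5.05
tool_pos: [0.4684, -0.2031, 0.0722]
orientation: [3.067, 0.67, 0.002]
force: [1.8, -4.8, -0.8]
opening: 0.0599
[-5.090e-01  9.000e-03  1.891e+00 -1.000e-03  1.238e+00  6.320e-01] [-0.81507363 -0.24075193 -0.04156101]
```

```bash
python3 -m handwheel '0 0 0 0 0 .2;0 0 0 0 0 .4;0 0 0 0 0 .6;0 0 0 0 0 .8;0 0 0 0 0 .8'; python3 -m handwheel '0 0 0 0 0 .2;0 0 0 0 0 .4;0 0 0 0 0 .6;0 0 0 0 0 .8;0 0 0 0 0 .8';  python3 -c "
from plant import robot
s=robot.read_state();print(s['q'].round(3),s['wrist_torque'])"
```

```text
t: 5.55
tool_pos: [0.4681, -0.2033, 0.0721]
orientation: [2.705, 1.592, -0.0]
force: [0.4, -6.0, 0.0]
opening: 0.0599
t: 6.05
tool_pos: [0.468, -0.2036, 0.0721]
orientation: [2.081, 2.35, -0.002]
force: [-0.4, -7.0, -0.0]
opening: 0.0596
[-0.509  0.009  1.891 -0.002  1.239 -0.63 ] [-1.28262395  0.03467088 -0.11341687]
```

```bash
python3 -m handwheel '0 0 0 0 0 0;0 0 0 0 0 0;0 0 0 0 0 0;0 0 0 0 0 0' -1 ; python3 -c "
from h import *
im,d=robot.read_camera('side'); save(cv2.resize(im[240:340,300:440],(800,571)),'s2.png')"
python3 -m handwheel '0 0 0 0 0 -.2;0 0 0 0 0 -.4;0 0 0 0 0 -.6;0 0 0 0 0 -.8;0 0 0 0 0 -.8';python3 -m handwheel '0 0 0 0 0 -.2;0 0 0 0 0 -.4;0 0 0 0 0 -.6;0 0 0 0 0 -.8;0 0 0 0 0 -.8'
```

```text
t: 6.45
tool_pos: [0.4675, -0.2017, 0.0715]
orientation: [-2.088, -2.346, -0.0]
force: [0.6, -0.6, 0.1]
opening: 0.0874
t: 7.0
tool_pos: [0.4676, -0.2019, 0.0716]
orientation: [-2.714, -1.582, 0.0]
force: [-0.1, -0.1, 0.6]
opening: 0.0929
t: 7.5
tool_pos: [0.4676, -0.2019, 0.0716]
orientation: [-3.069, -0.671, 0.0]
force: [-0.5, 0.6, 0.4]
opening: 0.0933
```

View pics/s2.png

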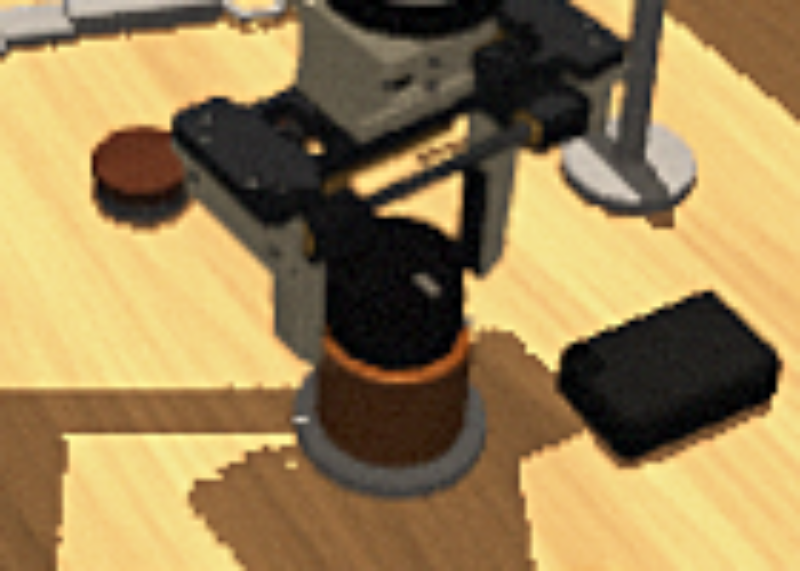

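The lid mark turned with the grip and is now at (428,285) in the crop. Second grip.

```bash
python3 -m handwheel '0 -.004 0 0 0 0;0 -.004 0 0 0 0;0 -.004 0 0 0 0;0 -.004 0 0 0 0;0 -.004 0 0 0 0' 1 25; python3 -m handwheel '0 0 0 0 0 0;0 0 0 0 0 0'; python3 -m handwheel '0 0 0 0 0 .2;0 0 0 0 0 .4;0 0 0 0 0 .6;0 0 0 0 0 .6'; python3 -c "
from plant import robot
s=robot.read_state();print(s['q'].round(3),s['wrist_torque'])";python3 -m handwheel '0 0 0 0 0 .1;0 0 0 0 0 .2;0 0 0 0 0 .3;0 0 0 0 0 .3';  python3 -c "
from plant import robot
s=robot.read_state();print(s['q'].round(3),s['wrist_torque'])"
```

```text
t: 8.0
tool_pos: [0.4678, -0.2036, 0.0717]
orientation: [3.068, 0.672, 0.0]
force: [0.8, -0.8, -0.9]
opening: 0.0611
t: 8.2
tool_pos: [0.4678, -0.2036, 0.0717]
orientation: [3.068, 0.671, 0.001]
force: [1.5, -3.0, -1.1]
opening: 0.061
t: 8.6
tool_pos: [0.468, -0.2041, 0.072]
orientation: [2.822, 1.376, 0.0]
force: [0.6, -5.6, -1.9]
opening: 0.061
[-5.110e-01  1.100e-02  1.890e+00 -1.000e-03  1.239e+00  1.530e-01] [-1.11046584 -0.08904271 -0.10473084]
t: 9.0
tool_pos: [0.4683, -0.2041, 0.0721]
orientation: [2.643, 1.694, 0.001]
force: [2.4, -5.1, -1.9]
opening: 0.0613
[-5.110e-01  1.100e-02  1.890e+00 -1.000e-03  1.239e+00 -8.000e-02] [-0.95839445 -0.35727558 -0.06336479]
```

```bash
T='python3 -c "
from plant import robot
s=robot.read_state();print(s[\"q\"].round(3)[5],s[\"wrist_torque\"][2].round(3))"'; python3 -m handwheel '0 0 0 0 0 .1;0 0 0 0 0 .2;0 0 0 0 0 .2'; eval $T; python3 -m handwheel '0 0 0 0 0 .1;0 0 0 0 0 .2;0 0 0 0 0 .2'; eval $T;python3 -m handwheel '0 0 0 0 0 .1;0 0 0 0 0 .2;0 0 0 0 0 .2'; eval $T
```

```text
t: 9.3
tool_pos: [0.4685, -0.2041, 0.0722]
orientation: [2.502, 1.896, 0.001]
force: [2.9, -4.4, -2.3]
opening: 0.0609
t: 9.6
tool_pos: [0.4686, -0.2039, 0.0723]
orientation: [2.345, 2.087, 0.001]
force: [3.8, -2.6, -2.0]
opening: 0.0609
t: 9.9
tool_pos: [0.4685, -0.2039, 0.0722]
orientation: [2.175, 2.264, 0.001]
force: [2.6, -2.6, -0.7]
opening: 0.0608  File "<string>", line 1
    from plant import robot s=robot.read_state();print(s["q"].round(3)[5],s["wrist_torque"][2].round(3))
IndentationError: unexpected indent
  File "<string>", line 1
    from plant import robot s=robot.read_state();print(s["q"].round(3)[5],s["wrist_torque"][2].round(3))
IndentationError: unexpected indent
  File "<string>", line 1
    from plant import robot s=robot.read_state();print(s["q"].round(3)[5],s["wrist_torque"][2].round(3))
IndentationError: unexpected indent
```

```bash
python3 -c "
from h import *
im,d=robot.read_camera('side'); save(cv2.resize(im[240:340,300:440],(800,571)),'s3.png')"
```

```text
(no output)
```

View pics/s3.png

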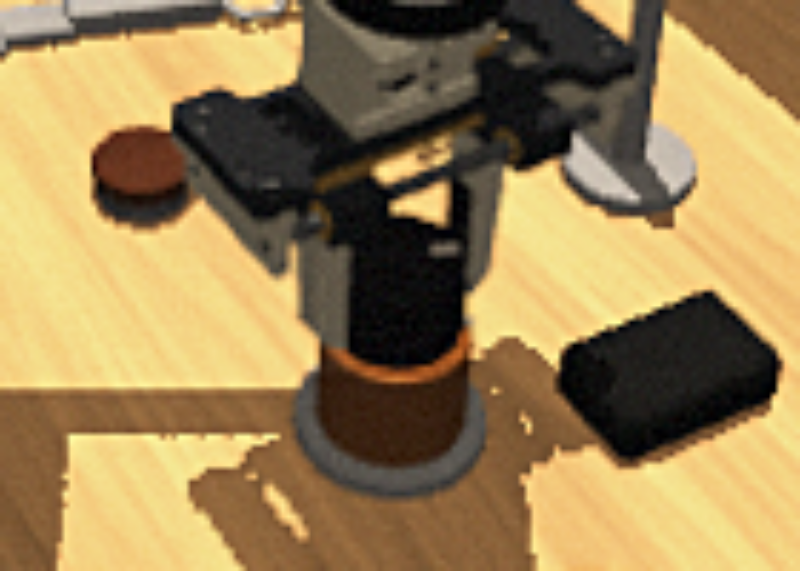

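```bash
cat >> h.py <<'E'
def tq():
    s=robot.read_state(); print('q',s['q'].round(3),'tq',s['wrist_torque'].round(2),'F',s['force'].round(1))
E
python3 - <<'E'
from h import *
c=np.array([.468,-.203])
for u,v in((428,285),(445,247)):
    m=at_z('side',300+u/5.714,240+v/5.714,.102); print(m,np.arctan2(*(m[:2]-c)[::-1]))
for u,v,z in((467,322,.062),(470,268,.066)):
    m=at_z('side',300+u/5.714,240+v/5.714,z); print(m,np.arctan2(*(m[:2]-c)[::-1]))
tq()
E
```

```text
[ 0.47199354 -0.22807882  0.102     ] -1.4128826747629653
[ 0.49148846 -0.2117359   0.102     ] -0.35607033791428644
[ 0.49995942 -0.22095908  0.062     ] -0.5119592912105142
[ 0.51790329 -0.1964423   0.066     ] 0.13065959394496876
q [-0.511  0.011  1.89  -0.     1.239 -0.549] tq [-0.74 -0.62 -0.05] F [ 4.1 -4.  -0.3]
```

```bash
for i in 1; do python3 -m handwheel '0 0 0 0 0 .1;0 0 0 0 0 .2;0 0 0 0 0 .2'; python3 -c "from h import *;tq()"; python3 -m handwheel '0 0 0 0 0 .1;0 0 0 0 0 .2;0 0 0 0 0 .2'; python3 -c "from h import *;tq()";  python3 -m handwheel '0 0 0 0 0 .1;0 0 0 0 0 .2;0 0 0 0 0 .2'; python3 -c "from h import *;tq()"; done; python3 -c "
from h import *
im,d=robot.read_camera('side'); save(cv2.resize(im[240:340,300:440],(800,571)),'s4.png')"
```

```text
t: 10.25
tool_pos: [0.4687, -0.2055, 0.0725]
orientation: [1.99, 2.425, -0.002]
force: [3.5, -10.4, -2.2]
opening: 0.0613
q [-0.512  0.011  1.889 -0.002  1.237 -0.707] tq [-2.03 -0.46 -0.36] F [  3.5 -10.4  -2.2]
t: 10.55
tool_pos: [0.4684, -0.2037, 0.0724]
orientation: [1.797, 2.575, 0.0]
force: [1.9, -2.1, 3.6]
opening: 0.0601
q [-0.511  0.01   1.89   0.     1.24  -0.863] tq [-0.53 -0.28 -0.39] F [ 1.9 -2.1  3.6]
t: 10.85
tool_pos: [0.4678, -0.2029, 0.0721]
orientation: [-1.592, -2.708, -0.001]
force: [-1.1, 0.4, 4.9]
opening: 0.0599
q [-5.100e-01  1.000e-02  1.891e+00  1.000e-03  1.241e+00 -1.018e+00] tq [ 0.07  0.11 -0.83] F [-1.1  0.4  4.9]
```

View pics/s4.png

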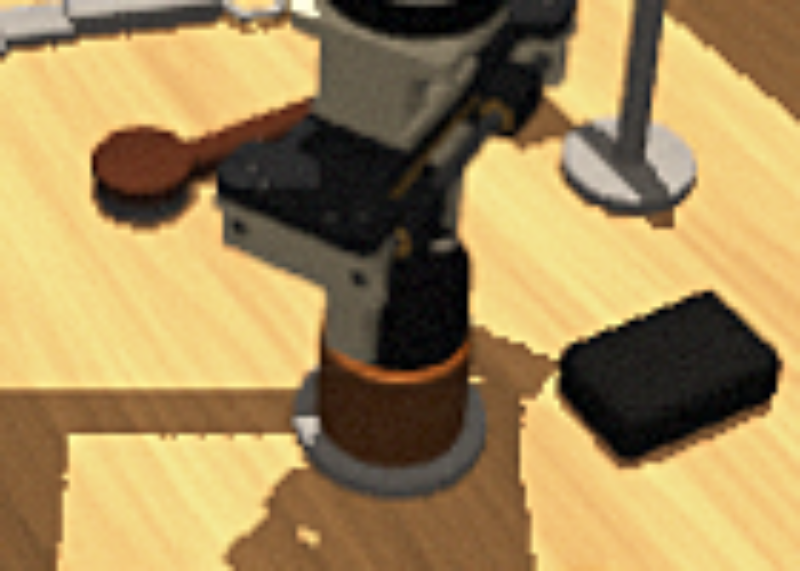

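The mark has stopped at (440,243) and the torque has risen to -0.83, so the lid is at its stop. One more grip to press it to the stop, then a gentle lift.

```bash
python3 -m handwheel '0 0 0 0 0 0;0 0 0 0 0 0;0 0 0 0 0 0;0 0 0 0 0 0' -1; python3 -m handwheel '0 .004 0 0 0 -.2;0 .004 0 0 0 -.4;0 .004 0 0 0 -.6;0 .004 0 0 0 -.8;0 .004 0 0 0 -.8'; python3 -m handwheel '0 0 0 0 0 0;0 0 0 0 0 0;0 0 0 0 0 0;0 0 0 0 0 0;0 0 0 0 0 0' 1 25;python3 -m handwheel '0 0 0 0 0 0;0 0 0 0 0 0'; python3 -c "from h import *;tq()"
python3 -m handwheel '0 0 0 0 0 .05;0 0 0 0 0 .1;0 0 0 0 0 .1'; python3 -c "from h import *;tq()"
```

```text
t: 11.3
tool_pos: [0.4674, -0.203, 0.0713]
orientation: [-1.591, -2.708, 0.0]
force: [0.6, 0.1, -0.9]
opening: 0.0875
t: 11.8
tool_pos: [0.4676, -0.2019, 0.0715]
orientation: [-2.353, -2.081, 0.0]
force: [-0.1, -0.0, 0.5]
opening: 0.0931
t: 12.3
tool_pos: [0.4686, -0.2024, 0.0719]
orientation: [2.348, 2.084, 0.002]
force: [2.9, -1.5, -1.6]
opening: 0.0602
t: 12.5
tool_pos: [0.4686, -0.2024, 0.072]
orientation: [2.348, 2.084, 0.002]
force: [5.4, -2.1, -3.1]
opening: 0.0599
q [-0.508  0.01   1.892  0.     1.238 -0.39 ] tq [-0.35 -0.8  -0.03] F [ 5.4 -2.1 -3.1]
t: 12.8
tool_pos: [0.4695, -0.2032, 0.0724]
orientation: [2.262, 2.174, 0.002]
force: [8.9, -4.4, -5.1]
opening: 0.06
q [-0.509  0.01   1.891  0.     1.237 -0.469] tq [-1.   -1.38 -0.65] F [ 8.9 -4.4 -5.1]
```

```bash
python3 -m handwheel '0 0 .01 0 0 0;0 0 .02 0 0 0;0 0 .03 0 0 0'; python3 -c "from h import *;tq()";python3 -m handwheel '0 0 .02 0 0 0;0 0 .04 0 0 0;0 0 .06 0 0 0;0 0 .08 0 0 0;0 0 .1 0 0 0'; python3 -c "from h import *;tq()"
```

```text
t: 13.1
tool_pos: [0.4684, -0.2016, 0.08]
orientation: [2.265, 2.176, 0.003]
force: [7.8, 1.3, -7.0]
opening: 0.0602
q [-5.080e-01 -1.000e-03  1.886e+00  2.000e-03  1.255e+00 -4.680e-01] tq [ 0.17 -1.23  0.04] F [ 7.8  1.3 -7. ]
t: 13.6
tool_pos: [0.4674, -0.2021, 0.1109]
orientation: [-2.266, -2.176, 0.001]
force: [-0.3, 0.0, -0.0]
opening: 0.0601
q [-0.509 -0.036  1.861 -0.     1.317 -0.468] tq [-0.08  0.08  0.06] F [-0.3  0.  -0. ]
```

```bash
python3 -m handwheel '0 0 .1 0 0 0;0 0 .15 0 0 0;0 0 .15 0 0 0'; python3 - <<'E'
from h import *
im,d=robot.read_camera('top'); save(cv2.resize(im[140:260,360:500],(700,600)),'t5.png'); np.save('d_top2.npy',d)
print([(r["at"],r["conf"]) for r in robot.tip_of('top','saucer')])
C=cloud('top',d); P=C[170:235,415:490].reshape(-1,3); Q=P[(P[:,2]>.008)&(P[:,2]<.03)&(P[:,0]<.53)]
c=cv2.minEnclosingCircle((Q[:,:2]*1000).astype(np.float32)); print(c,len(Q))
i2,d2=robot.read_camera('side'); save(cv2.resize(i2[200:400,300:480],(666,600)),'s5.png')
print([(r["at"],r["conf"],at_z('side',r["at"][1],r["at"][0],0)) for r in robot.tip_of('side','saucer')])
r=robot.tip_of('top','saucer')[0]['at']; print(at_z('top',r[1],r[0],0))
s=robot.silhouettes('top','saucer')[0]; v,u=np.where(s['pixels']); (e,ax,an)=cv2.fitEllipse(max(cv2.findContours(s['pixels'].astype(np.uint8),0,1)[0],key=len)); print('ell',e,at_z('top',*e,.018), s['rect'])
s=robot.silhouettes('side','saucer')[0]; (e,ax,an)=cv2.fitEllipse(max(cv2.findContours(s['pixels'].astype(np.uint8),0,1)[0],key=len)); print('ell',e,at_z('side',*e,.014), s['rect'])
E
```

```text
t: 13.9
tool_pos: [0.4695, -0.2032, 0.1588]
orientation: [2.262, 2.172, 0.002]
force: [-0.1, -0.4, -1.5]
opening: 0.0601
[([203.1, 449.0], 0.73)]
((427.0412292480469, -429.0426025390625), 134.96212768554688) 583
[([371.1, 405.8], 0.74, array([ 0.45528243, -0.38995544,  0.        ]))]
[ 0.45182716 -0.38898646  0.        ]
ell (453.55560302734375, 204.14353942871094) [ 0.44435666 -0.40106937  0.018     ] [452.8, 201.7, 27.3, 36.2]
ell (371.72882080078125, 265.10791015625) [ 0.57842872 -0.05859399  0.014     ] [371.1, 266.5, 20.9, 26.6]
```

View pics/s5.png

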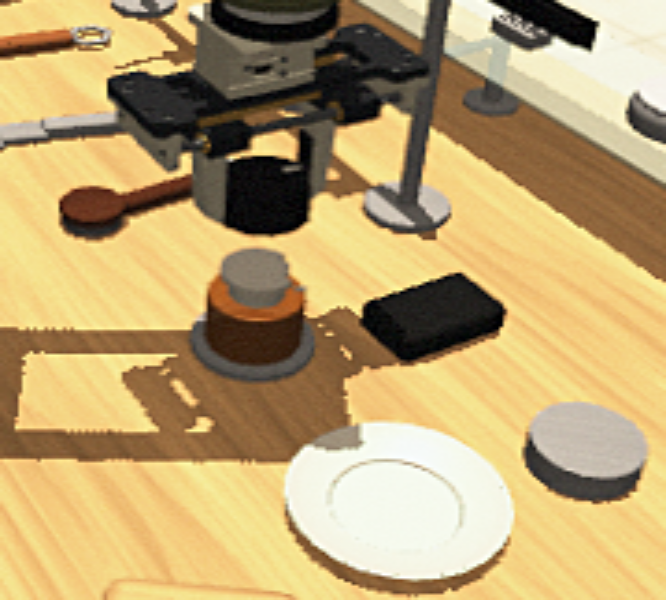

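View pics/t5.png

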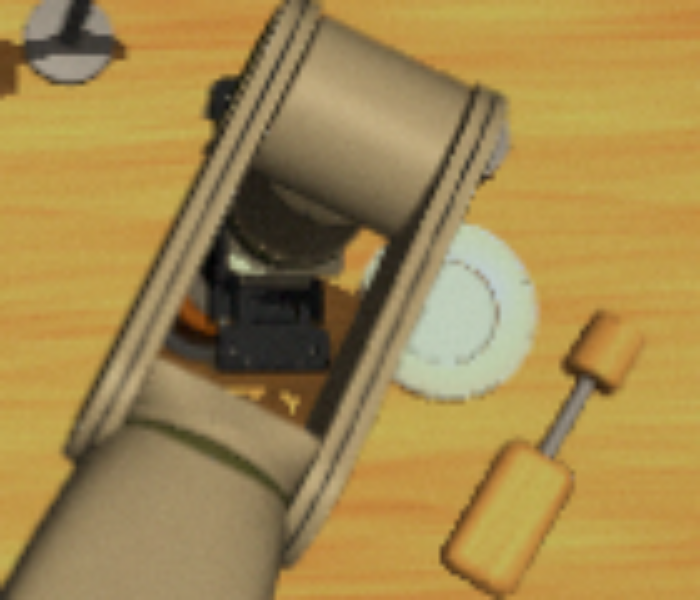

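The lid is held upright and clear of the jar; the bare neck shows at (255,275) in s5. The saucer still seems to be at about (0.455,-0.390). I check its floor centre with the inner ring.

```bash
python3 - <<'E'
from h import *
print(at_z('side',300+396/3.7,200+505/3,.005), at_z('side',300+399.5/3.7,200+503/3,.012))
print([at_z('side',300+u/3.7,200+v/3,.005).round(4) for u,v in((328,505),(465,505),(396,460),(396,550))])
print([at_z('side',300+u/3.7,200+v/3,.018).round(4) for u,v in((286,500),(513,505),(400,423),(400,580))])
tq(); s=robot.read_state(); print(s['tool_pos'])
E
```

```text
[ 0.45935596 -0.38813632  0.005     ] [ 0.45847133 -0.39148096  0.012     ]
[array([ 0.4231, -0.3691,  0.005 ]), array([ 0.4961, -0.4076,  0.005 ]), array([ 0.4839, -0.3557,  0.005 ]), array([ 0.4366, -0.4183,  0.005 ])]
[array([ 0.3971, -0.3614,  0.018 ]), array([ 0.5135, -0.4276,  0.018 ]), array([ 0.4999, -0.3363,  0.018 ]), array([ 0.4179, -0.4445,  0.018 ])]
q [-0.508 -0.076  1.817 -0.     1.403 -0.468] tq [-0.01  0.01 -0.01] F [-0.7 -0.1 -0.4]
[ 0.46698848 -0.2016568   0.15438411]
```

```bash
python3 -m handwheel '-.01 -.15 0 0 0 0;-.02 -.3 0 0 0 0;-.03 -.45 0 0 0 0;-.035 -.627 0 0 0 0;-.035 -.627 0 0 0 0'; python3 -m handwheel '0 0 -.1 0 0 0;0 0 -.2 0 0 0;0 0 -.3 0 0 0;0 0 -.35 0 0 0;0 0 -.35 0 0 0'; python3 - <<'E'
from h import *
i2,d2=robot.read_camera('side'); save(cv2.resize(i2[250:400,330:480],(600,600)),'s6.png')
s=robot.read_state(); print(s['tool_pos'],s['force'])
E
```

```text
t: 14.75
tool_pos: [0.4555, -0.395, 0.1542]
orientation: [-2.27, -2.171, 0.003]
force: [-0.5, 0.1, -1.3]
opening: 0.0601
t: 15.25
tool_pos: [0.4554, -0.388, 0.0473]
orientation: [-2.262, -2.172, 0.0]
force: [-0.1, 0.3, -0.8]
opening: 0.06
[ 0.45654897 -0.38918384  0.0496518 ] [ 0.53569091 -0.73365927 -0.50825331]
```

View pics/s6.png

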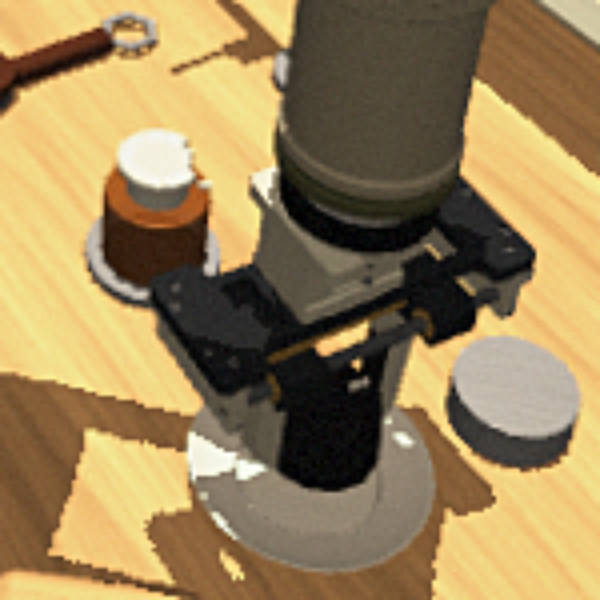

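The lid is centred over the saucer, which has not moved. I lower it to contact.

```bash
python3 -m handwheel '0 0 -.05 0 0 0;0 0 -.1 0 0 0;0 0 -.1 0 0 0;0 0 -.1 0 0 0'; python3 -m handwheel '0 0 -.01 0 0 0;0 0 -.01 0 0 0';python3 -m handwheel '0 0 -.006 0 0 0;0 0 -.006 0 0 0'; python3 -c "from h import *;tq()"
```

```text
t: 15.7
tool_pos: [0.4568, -0.3897, 0.0201]
orientation: [-2.265, -2.175, 0.0]
force: [0.3, 0.3, -1.0]
opening: 0.06
t: 15.9
tool_pos: [0.4573, -0.3903, 0.0179]
orientation: [2.266, 2.175, -0.0]
force: [0.6, -0.5, -1.3]
opening: 0.0601
t: 16.1
tool_pos: [0.4572, -0.3901, 0.0159]
orientation: [2.266, 2.176, -0.0]
force: [0.1, 0.1, -1.0]
opening: 0.0602
q [-0.792  0.317  1.661 -0.     1.164 -0.751] tq [-0.01  0.05  0.04] F [ 0.1  0.1 -1. ]
```

```bash
python3 -m handwheel '0 0 -.006 0 0 0;0 0 -.006 0 0 0';python3 -m handwheel '0 0 -.006 0 0 0;0 0 -.006 0 0 0'; python3 -m handwheel '0 0 -.004 0 0 0;0 0 -.004 0 0 0'
```

```text
t: 16.3
tool_pos: [0.457, -0.39, 0.0138]
orientation: [-2.266, -2.176, 0.0]
force: [0.9, 0.5, -0.8]
opening: 0.0601
t: 16.5
tool_pos: [0.4573, -0.3904, 0.0124]
orientation: [2.266, 2.175, -0.0]
force: [0.3, -0.8, 1.0]
opening: 0.0602
t: 16.7
tool_pos: [0.4574, -0.3907, 0.0117]
orientation: [2.265, 2.175, -0.0]
force: [-2.3, -1.0, 4.8]
opening: 0.0601
```

```bash
python3 -m handwheel '0 0 .004 0 0 0;0 0 .004 0 0 0;0 0 .004 0 0 0' -.4; python3 -m handwheel '0 0 .02 0 0 0;0 0 .06 0 0 0;0 0 .15 0 0 0;0 0 .25 0 0 0;0 0 .35 0 0 0';python3 -m handwheel '0 0 .15 0 0 0;0 .1 .25 0 0 0;0 .25 .25 0 0 0;0 .4 .25 0 0 0;0 .5 .25 0 0 0' -1; python3 - <<'E'
from h import *
i2,d2=robot.read_camera('side'); save(cv2.resize(i2[250:400,330:480],(600,600)),'s7.png');tq()
E
```

```text
t: 17.0
tool_pos: [0.4571, -0.3899, 0.012]
orientation: [-2.266, -2.176, -0.0]
force: [-1.1, 0.3, 0.4]
opening: 0.065
t: 17.5
tool_pos: [0.4572, -0.3901, 0.1193]
orientation: [2.266, 2.176, 0.0]
force: [0.0, -1.2, -0.0]
opening: 0.0651
t: 18.0
tool_pos: [0.4573, -0.2379, 0.1939]
orientation: [2.264, 2.175, 0.002]
force: [-0.2, -0.0, 0.1]
opening: 0.0923
q [-0.575 -0.091  1.758  0.002  1.474 -0.537] tq [-0.   -0.01 -0.05] F [ 3.8  1.6 -0.1]
```

View pics/s7.png

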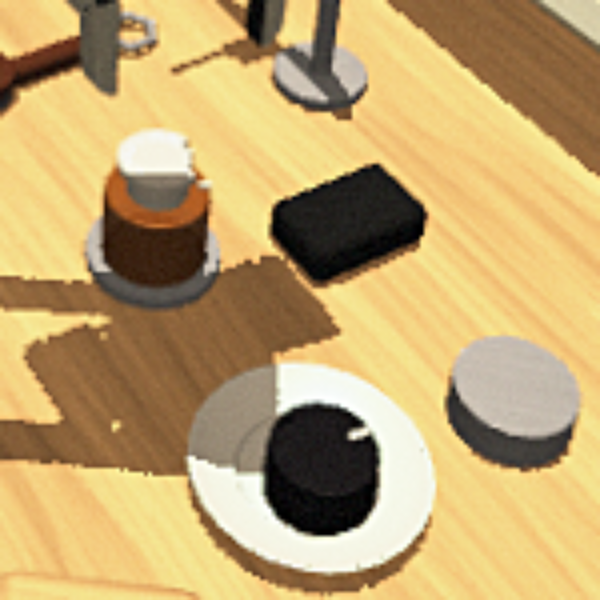

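The lid sits in the saucer with its mark up (top of the lid at (320,440) in s7). Next I fit a rough arm model, to see what tilt is reachable under the hooks, and measure the tools precisely.

```bash
cat > fit.py <<'E'
import numpy as np
S=[((.1311,1.4891),(.2082,.5622,.2177)),((-.107,1.789),(.4641,-.1971,.1853)),((.009,1.891),(.4684,-.2031,.0722)),((-.076,1.817),(.467,-.2017,.1544)),((.317,1.661),(.4572,-.3901,.0159)),((-.091,1.758),(.4573,-.2379,.1939))]
A=[];b=[]
for (q2,q3),(x,y,z) in S:
    r=np.sqrt(x*x+y*y-.051**2); s=q2+q3
    A.append([1,0,np.sin(q2),np.sin(s),np.cos(s)]);b.append(r)
    A.append([0,1,np.cos(q2),np.cos(s),-np.sin(s)]);b.append(z)
p,res,_,sv=np.linalg.lstsq(np.array(A),np.array(b),rcond=None); print(p.round(3),sv.round(3),(np.array(A)@p-b).round(4))
E
python3 fit.py
python3 - <<'E'
from h import *
im=np.load('i_top.npy')
c=im[160:240,240:370]; save(cv2.resize(c,(780,480),interpolation=cv2.INTER_CUBIC),'c5.png')
E
```

```text
[-0.    -0.061  0.368  0.553  0.059] [4.229 3.457 0.262 0.225 0.21 ] [-0.0001  0.0001  0.0018 -0.0002 -0.0006  0.0004  0.0007 -0.0001  0.0002
 -0.0002 -0.0019 -0.    ]
```

View pics/c5.png

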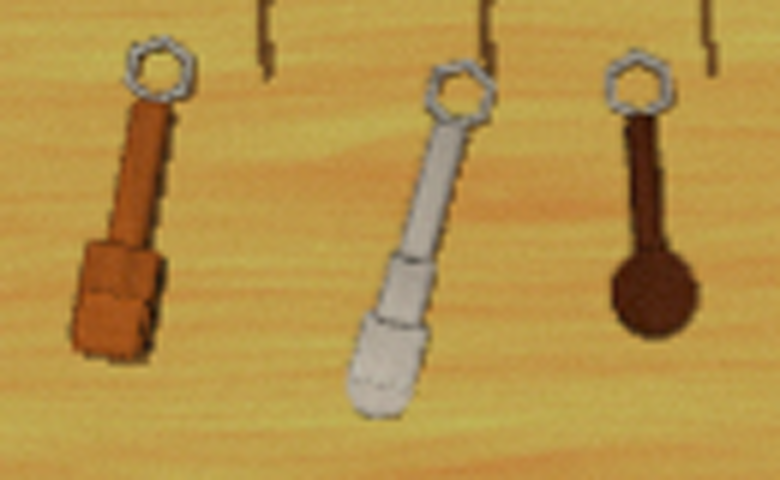

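```bash
python3 - <<'E'
from h import *
for n,e,t,zt,L,T in(('horn',(316.8,175.5),(303.5,229.3),.01,.098,.209),('suede',(266.8,171.7),(258.7,219.5),.025,.093,.185),('dauber',(346.7,174),(349.2,208.7),.024,.086,.132)):
    E=at_z('top',*e,.009);B=at_z('top',*t,zt); d=(B-E)[:2]; l=np.hypot(*d); u=-d/l
    print(n,'eye',E[:2].round(4),'len',l.round(4),'exp',T,'yaw',np.arctan2(u[1],u[0]).round(3),'grip',(E[:2]-L*u).round(4))
E
```

```text
horn eye [0.5699 0.1037] len 0.208 exp 0.209 yaw -0.264 grip [0.4753 0.1293]
suede eye [0.5903 0.2908] len 0.1848 exp 0.185 yaw -0.161 grip [0.4985 0.3057]
dauber eye [ 0.5724 -0.0083] len 0.1341 exp 0.132 yaw 0.023 grip [ 0.4864 -0.0102]
```

```bash
python3 -m handwheel '.03 .615 0 0 0 .857;.03 .615 0 0 0 .857;.03 .615 0 0 0 .857;.03 .615 0 0 0 .857;.03 .615 0 0 0 .857';python3 -m handwheel '.03 .615 0 0 0 .857;.03 .615 0 0 0 .857;.03 .615 0 0 0 .857;.03 .615 0 0 0 .857;.03 .615 0 0 0 .857'; python3 -m handwheel '0 0 0 0 0 0;0 0 0 0 0 0';python3 -c "from h import *;tq()"
```

```text
t: 18.55
tool_pos: [0.4665, -0.0518, 0.1935]
orientation: [1.406, 2.808, 0.003]
force: [-0.6, -1.0, 0.2]
opening: 0.0928
t: 19.05
tool_pos: [0.4751, 0.1328, 0.1934]
orientation: [0.399, 3.115, 0.003]
force: [0.6, -1.2, -0.5]
opening: 0.0933
t: 19.25
tool_pos: [0.4754, 0.1286, 0.1929]
orientation: [0.419, 3.113, 0.0]
force: [0.2, -0.5, 0.4]
opening: 0.0933
q [ 0.16  -0.152  1.815 -0.     1.477 -1.143] tq [0.02 0.04 0.01] F [ 0.2 -0.5  0.4]
```

```bash
python3 -m handwheel '0 0 .2 0 -.2 0;0 0 .2 0 -.4 0;0 0 .2 0 -.6 0;0 0 .2 0 -.6 0;0 0 .2 0 -.6 0';python3 -c "from h import *;tq()"
```

```text
t: 19.75
tool_pos: [0.4741, 0.128, 0.252]
orientation: [0.357, 2.648, 0.086]
force: [-0.8, 0.0, -0.3]
opening: 0.0929
q [ 0.244 -0.681  2.171 -0.119  1.193 -1.04 ] tq [0.   0.24 0.  ] F [-0.8  0.  -0.3]
```

```bash
cat > kin.py <<'E'
import numpy as np
from scipy.spatial.transform import Rotation as Ro
from scipy.optimize import least_squares
P0=np.array([.061*-1+.33+0,.39])
L1,L2,e,lat=.368,.553,.059,.051
par=dict(h=.33,D=.39)
def fk(q,h=None,D=None,rz=np.pi/2,p=None):
    h=par['h'] if h is None else h; D=par['D'] if D is None else D
    s=q[1]+q[2]
    W=np.array([L1*np.sin(q[1])+L2*np.sin(s)+e*np.cos(s),lat,h+L1*np.cos(q[1])+L2*np.cos(s)-e*np.sin(s)])
    R1=Ro.from_euler('z',q[0]); R=R1*Ro.from_euler('y',s)*Ro.from_euler('z',q[3])*Ro.from_euler('y',q[4])*Ro.from_euler('z',q[5]+rz)
    return R1.apply(W)+D*R.apply([0,0,1]),R
E
python3 - <<'E'
from kin import *
q=[.244,-.681,2.171,-.119,1.193,-1.04]; pos=np.array([.4741,.128,.252]); ori=np.array([.357,2.648,.086])
for D in(.2,.25,.3,.35,.4,.45): print(D,(fk(q,-.061+D,D)[0]-pos).round(4))
for rz in(np.pi/2,-np.pi/2): print((fk(q,.3,.36,rz)[1].inv()*Ro.from_rotvec(ori)).magnitude())
E
```

```text
0.2 [-0.0806 -0.0002 -0.0193]
0.25 [-0.0578 -0.0002 -0.0138]
0.3 [-0.035  -0.0002 -0.0083]
0.35 [-0.0122 -0.0003 -0.0028]
0.4 [ 0.0105 -0.0003  0.0027]
0.45 [ 0.0333 -0.0003  0.0082]
0.0009029150865870892
3.140987904991128
```

```bash
sed -i "s/par=dict.*/par=dict(h=.315,D=.376)/" kin.py; cat >> kin.py <<'E'
lo=np.array([-2.96,-.89,.02,-1.34,0,-2.66]);hi=np.array([2.96,2.26,2.5,4.48,2.73,2.66])
def ik(pos,R,seeds=12,rng=np.random.default_rng(0),q0=None):
    best=None
    def f(q):
        p,r=fk(q); return np.r_[(p-pos)*5,(r.inv()*R).as_rotvec()]
    for i in range(seeds):
        x0=q0 if (i==0 and q0 is not None) else rng.uniform(lo+.05,hi-.05)
        s=least_squares(f,np.clip(x0,lo+1e-3,hi-1e-3),bounds=(lo,hi),max_nfev=60)
        if best is None or s.cost<best.cost: best=s
        if best.cost<1e-7: break
    return best.x,best.cost
def tilted(tau,al,flip):
    # tool z: elev -tau, azimuth al; item x up; jaws = item y = horizontal
    z=np.array([np.cos(tau)*np.cos(al),np.cos(tau)*np.sin(al),-np.sin(tau)])
    y=np.array([-np.sin(al),np.cos(al),0])*flip
    x=np.cross(y,z); return Ro.from_matrix(np.c_[x,y,z])
def tcp_for(eye,tau,al,L):
    ix=np.array([np.sin(tau)*np.cos(al),np.sin(tau)*np.sin(al),np.cos(tau)])
    z=np.array([np.cos(tau)*np.cos(al),np.cos(tau)*np.sin(al),-np.sin(tau)])
    return np.array(eye)-L*ix+.0188*z
E
python3 - <<'E'
from kin import *
q=[.244,-.681,2.171,-.119,1.193,-1.04]
p,R=fk(q);print(p)
q=[ 0.16,-0.152,1.815,0,1.477,-1.143]; M=fk(q)[1].as_matrix(); print('now y',M[:,1].round(2))
for sy,sx in((.257,.630),(.117,.628),(-.024,.625)):
  for tau in(0,10,20,30,40,50,60):
    r=[]
    for off in((0,-.012),(-.036,.03)):
      eye=[sx+off[0],sy,.271+off[1]]
      b=min((ik(tcp_for(eye,np.radians(tau),0,.098),tilted(np.radians(tau),0,fl),seeds=12)+(fl,) for fl in(1,-1)),key=lambda t:t[1])
      r.append((b[0].round(2).tolist(),round(float(b[1]),6),b[2]))
    print(sy,tau,r)
E
```

```text
[0.47369955 0.12773216 0.25205268]
now y [0.26 0.96 0.  ]
0.257 0 [([0.62, 0.35, 2.23, 3.84, 1.12, 1.22], 0.0, 1), ([0.68, 0.16, 2.33, 3.94, 1.08, 1.12], 0.0, 1)]
0.257 10 [([0.64, 0.12, 2.3, 4.02, 0.86, 1.03], 0.0, 1), ([0.7, -0.09, 2.39, 4.18, 0.83, -2.27], 0.0, -1)]
0.257 20 [([0.64, -0.09, 2.33, 4.36, 0.64, -2.46], 0.0, -1), ([0.69, -0.28, 2.42, 4.48, 0.66, 0.54], 0.000648, 1)]
0.257 30 [([0.62, -0.24, 2.3, -1.34, 0.54, 0.08], 9.9e-05, 1), ([0.68, -0.41, 2.36, -1.19, 0.63, -0.08], 0.0, 1)]
0.257 40 [([0.59, -0.3, 2.24, -0.85, 0.6, -0.41], 0.0, 1), ([0.64, -0.46, 2.27, -0.77, 0.72, -0.5], 0.0, 1)]
0.257 50 [([0.55, -0.3, 2.13, -0.51, 0.76, 2.39], 0.0, -1), ([0.59, -0.44, 2.15, -0.49, 0.88, 2.37], 0.0, -1)]
0.257 60 [([0.5, -0.25, 1.99, -0.3, 0.95, 2.19], 0.0, -1), ([0.54, -0.37, 2.01, -0.3, 1.06, -0.94], 0.0, 1)]
0.117 0 [([0.23, 0.21, 2.43, 3.41, 1.09, 1.44], 0.0, 1), ([0.33, 0.08, 2.5, 3.57, 1.09, 1.35], 0.002923, 1)]
0.117 10 [([0.28, -0.05, 2.5, 3.59, 0.76, -1.86], 0.000767, -1), ([0.47, -0.18, 2.5, 4.07, 0.79, 0.91], 0.015415, 1)]
0.117 20 [([0.31, -0.32, 2.5, 4.19, 0.4, 0.68
[... 634 characters left out ...]
]
-0.024 10 [([-0.34, 0.08, 2.5, 2.66, 0.97, 1.83], 0.012596, 1), ([-0.64, -0.04, 2.5, 2.1, 1.1, 2.18], 0.054853, 1)]
-0.024 20 [([-0.32, -0.44, 2.5, 1.48, 0.34, -0.07], 0.02005, -1), ([-0.35, -0.71, 2.5, 0.76, 0.53, 0.68], 0.039121, -1)]
-0.024 30 [([-0.27, -0.61, 2.5, 0.66, 0.39, -2.35], 0.006814, 1), ([-0.3, -0.82, 2.5, 0.44, 0.63, 1.02], 0.014482, -1)]
-0.024 40 [([-0.26, -0.71, 2.5, 0.39, 0.53, -2.08], 3e-05, 1), ([-0.29, -0.89, 2.5, 0.33, 0.75, 1.13], 0.001205, -1)]
-0.024 50 [([-0.23, -0.64, 2.36, 0.22, 0.75, -1.91], 0.0, 1), ([-0.26, -0.84, 2.39, 0.21, 0.92, 1.24], 0.0, -1)]
-0.024 60 [([-0.21, -0.53, 2.2, 0.13, 0.96, -1.82], 0.0, 1), ([-0.23, -0.68, 2.22, 0.13, 1.1, -1.83], 0.0, 1)]
```

```bash
python3 - <<'E'
from kin import *
for sy,sx,L in((.257,.630,.098),(.117,.628,.098),(.117,.628,.093),(-.024,.625,.086)):
  for tau in(25,30,35,40,45):
   out=[]
   for al in(-.3,-.15,0,.15,.3,.45):
    cs=[]
    for off in((-.015,-.012),(-.045,.03)):
      eye=[sx+off[0],sy,.271+off[1]]
      q,c=ik(tcp_for(eye,np.radians(tau),al,L),tilted(np.radians(tau),al,1),seeds=4,q0=np.array([.2,-.5,2.3,-.3,.6,-1.2])); cs.append((c<1e-6, q[3].round(1)))
    out.append((al,'%d%d'%(cs[0][0],cs[1][0]),cs[0][1]))
   print(sy,L,tau,out)
from h import *
C=cloud('top',np.load('d_top.npy'))
for u,v in((330,105),(330,115),(330,85),(397,90),(319,139),(250,112),(450,112)): print((u,v),C[v,u].round(3))
Cs=cloud('side',np.load('d_side.npy'))
for u,v in((381,227),(381,232),(450,215),(420,205),(470,250)): print((u,v),Cs[v,u].round(3))
E
```

```text
0.257 0.098 25 [(-0.3, '01', np.float64(-1.3)), (-0.15, '00', np.float64(-1.3)), (0, '00', np.float64(4.5)), (0.15, '10', np.float64(4.4)), (0.3, '00', np.float64(-0.8)), (0.45, '00', np.float64(1.9))]
0.257 0.098 30 [(-0.3, '11', np.float64(-1.3)), (-0.15, '11', np.float64(-1.3)), (0, '01', np.float64(-1.3)), (0.15, '11', np.float64(-1.3)), (0.3, '10', np.float64(-0.4)), (0.45, '00', np.float64(1.0))]
0.257 0.098 35 [(-0.3, '11', np.float64(-1.1)), (-0.15, '11', np.float64(-1.1)), (0, '11', np.float64(-1.1)), (0.15, '11', np.float64(-0.9)), (0.3, '11', np.float64(-0.1)), (0.45, '11', np.float64(0.7))]
0.257 0.098 40 [(-0.3, '11', np.float64(-1.0)), (-0.15, '11', np.float64(-1.0)), (0, '11', np.float64(-0.9)), (0.15, '11', np.float64(-0.6)), (0.3, '11', np.float64(-0.1)), (0.45, '11', np.float64(0.5))]
0.257 0.098 45 [(-0.3, '11', np.float64(-0.8)), (-0.15, '11', np.float64(-0.8)), (0, '11', np.float64(-0.7)), (0.15, '11', np.float64(-0.4)), (0.3, '11', np.float64(-0.1)), (0.45, '11', np.float64(0.3))]
0.117 0.098 25 [(-0.3, '00', np.float64(-1.3)), (-0.15, '00', np.float64(4.5)), (0
[... 2631 characters left out ...]
0', np.float64(0.4)), (0.15, '10', np.float64(0.7)), (0.3, '00', np.float64(0.7)), (0.45, '00', np.float64(0.7))]
-0.024 0.086 45 [(-0.3, '11', np.float64(-0.4)), (-0.15, '10', np.float64(-0.1)), (0, '10', np.float64(0.3)), (0.15, '11', np.float64(0.6)), (0.3, '01', np.float64(0.7)), (0.45, '00', np.float64(0.6))]
(330, 105) [0.812 0.048 0.103]
(330, 115) [0.682 0.057 0.35 ]
(330, 85) [0.891 0.045 0.101]
(397, 90) [ 0.851 -0.197  0.135]
(319, 139) [0.704 0.091 0.035]
(250, 112) [0.798 0.343 0.094]
(450, 112) [ 0.814 -0.425 -0.004]
(381, 227) [0.705 0.081 0.028]
(381, 232) [0.695 0.064 0.022]
(450, 215) [ 0.879 -0.049  0.098]
(420, 205) [ 0.677 -0.122  0.229]
(470, 250) [ 0.8   -0.214  0.096]
```

The model fits within about 1 mm: the wrist reaches about 45-50° tilt at all hooks, which lines up with the 45° hook wire. Back to vertical and down onto the steel horn's handle.

```bash
python3 -m handwheel '0 0 -.1 0 .2 0;0 0 -.2 0 .4 0;0 0 -.3 0 .6 0;0 0 -.4 0 .6 0;0 0 -.4 0 .6 0';python3 -m handwheel '0 0 -.1 0 0 0;0 0 -.2 0 0 0;0 0 -.25 0 0 0;0 0 -.25 0 0 0'; python3 - <<'E'
from h import *
tq();i2,d2=robot.read_camera('side'); save(cv2.resize(i2[190:290,250:400],(750,500)),'s8.png')
E
```

```text
t: 20.25
tool_pos: [0.4736, 0.1273, 0.1268]
orientation: [-0.42, -3.102, 0.005]
force: [-1.3, -1.1, 0.1]
opening: 0.0928
t: 20.65
tool_pos: [0.4744, 0.1283, 0.0566]
orientation: [-0.417, -3.112, 0.001]
force: [0.6, -0.4, -0.7]
opening: 0.0929
q [ 0.16  -0.017  1.949 -0.     1.212 -1.144] tq [0.01 0.03 0.  ] F [ 0.6 -0.4 -0.7]
```

View pics/s8.png

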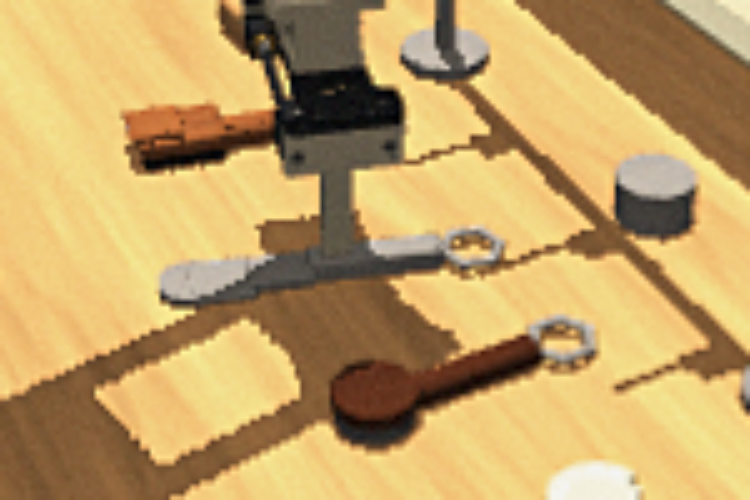

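The near finger (340,230) lines up with the handle of the grey steel horn. Descend and close.

```bash
python3 -m handwheel '0 0 -.08 0 0 0;0 0 -.15 0 0 0;0 0 -.173 0 0 0;0 0 -.173 0 0 0;0 0 -.173 0 0 0';python3 -m handwheel '0 0 0 0 0 0;0 0 0 0 0 0;0 0 0 0 0 0;0 0 0 0 0 0;0 0 0 0 0 0' 1 40; python3 -m handwheel '0 0 0 0 0 0;0 0 0 0 0 0;0 0 0 0 0 0;0 0 0 0 0 0'; python3 -c "from h import *;tq()"
```

```text
t: 21.2
tool_pos: [0.4766, 0.1291, 0.0072]
orientation: [0.415, 3.112, 0.001]
force: [0.1, -0.2, -0.5]
opening: 0.0931
t: 21.7
tool_pos: [0.4752, 0.1289, 0.0054]
orientation: [0.415, 3.114, 0.0]
force: [1.0, 0.7, -0.5]
opening: 0.0574
t: 22.1
tool_pos: [0.4752, 0.1289, 0.0053]
orientation: [-0.415, -3.114, -0.0]
force: [-0.3, 0.4, -0.1]
opening: 0.0276
q [ 0.161  0.062  1.975  0.     1.105 -1.145] tq [ 0.09 -0.07 -0.02] F [-0.3  0.4 -0.1]
```

```bash
python3 -m handwheel '0 0 0 0 0 0;0 0 0 0 0 0;0 0 0 0 0 0;0 0 0 0 0 0'; python3 -m handwheel '0 0 .1 0 0 0;0 0 .2 0 0 0;0 0 .3 0 0 0;0 0 .4 0 0 0;0 0 .4 0 0 0'; python3 -c "from h import *;tq()"
```

```text
t: 22.5
tool_pos: [0.4751, 0.1289, 0.0053]
orientation: [-0.415, -3.114, 0.0]
force: [0.2, -0.0, -0.5]
opening: 0.027
t: 23.0
tool_pos: [0.4782, 0.1293, 0.1302]
orientation: [0.415, 3.107, 0.003]
force: [-0.0, -0.2, -1.6]
opening: 0.0265
q [ 0.161 -0.103  1.888 -0.     1.349 -1.145] tq [ 0.06 -0.01  0.02] F [-0.  -0.2 -1.6]
```

The opening is 26.5 mm against the 22 mm handle, so I may be on the blade's shoulder. I check.

```bash
python3 - <<'E'
from h import *
i2,d2=robot.read_camera('side'); save(cv2.resize(i2[140:260,250:400],(750,600)),'s9.png')
E
```

```text
(no output)
```

View pics/s9.png

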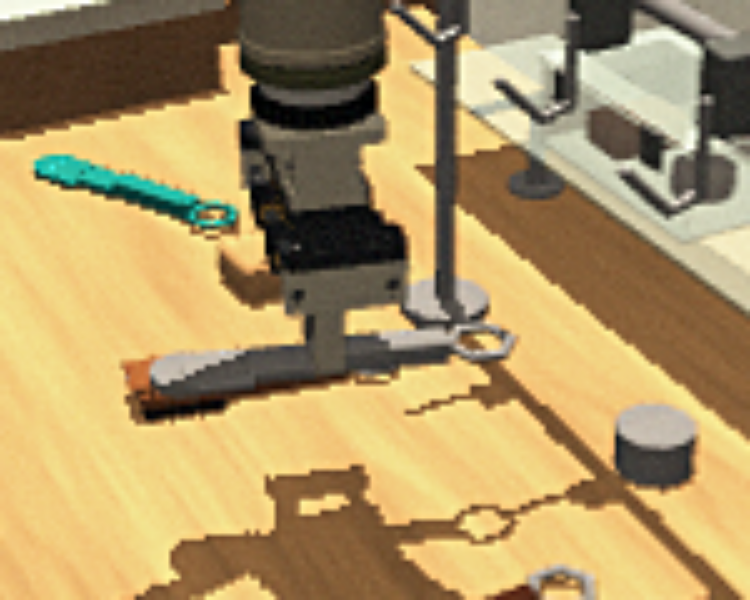

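It is held, but on the shoulder. I set it back and regrip 7 mm towards the loop for a clean hold.

```bash
python3 -m handwheel '0 0 -.1 0 0 0;0 0 -.2 0 0 0;0 0 -.3 0 0 0;0 0 -.39 0 0 0;0 0 -.4 0 0 0'; python3 -m handwheel '0 0 0 0 0 0;0 0 0 0 0 0;0 0 0 0 0 0' -.2; python3 -m handwheel '.023 -.006 0 0 0 0;.023 -.006 0 0 0 0;.023 -.006 0 0 0 0;.023 -.006 0 0 0 0'; python3 -m handwheel '0 0 0 0 0 0;0 0 0 0 0 0;0 0 0 0 0 0;0 0 0 0 0 0;0 0 0 0 0 0' 1 40; python3 -m handwheel '0 0 0 0 0 0;0 0 0 0 0 0;0 0 0 0 0 0;0 0 0 0 0 0;0 0 0 0 0 0'; python3 -c "from h import *;tq()"
```

```text
t: 23.55
tool_pos: [0.4717, 0.1282, 0.001]
orientation: [-0.415, -3.108, 0.003]
force: [0.1, -0.6, -0.8]
opening: 0.0275
t: 23.85
tool_pos: [0.4762, 0.1291, 0.0067]
orientation: [0.415, 3.112, 0.001]
force: [-0.3, -0.1, -0.7]
opening: 0.0473
t: 24.25
tool_pos: [0.4821, 0.1271, 0.0054]
orientation: [0.416, 3.114, 0.0]
force: [-0.4, -0.6, -0.5]
opening: 0.056
t: 24.75
tool_pos: [0.482, 0.1271, 0.0053]
orientation: [0.415, 3.114, -0.0]
force: [0.5, -0.4, -0.1]
opening: 0.0215
t: 25.25
tool_pos: [0.482, 0.1271, 0.0053]
orientation: [-0.416, -3.114, 0.0]
force: [-1.2, 0.5, 0.0]
opening: 0.0217
q [ 0.155  0.078  1.958 -0.     1.106 -1.151] tq [ 0.03  0.01 -0.  ] F [-1.2  0.5  0. ]
```

```bash
python3 -m handwheel '0 0 .1 0 0 0;0 0 .2 0 0 0;0 0 .3 0 0 0;0 0 .4 0 0 0;0 0 .5 0 0 0'; python3 -m handwheel '0 0 .1 0 0 0;0 0 .1 0 0 0;0 0 .1 0 0 0'; python3 - <<'E'
from h import *
i2,d2=robot.read_camera('side'); save(cv2.resize(i2[130:230,270:400],(780,600)),'s10.png')
i1,d1=robot.read_camera('top'); save(cv2.resize(i1[130:240,260:370],(600,600)),'t10.png')
for n in('top','side'): print([(r["at"],r["conf"],at_z(n,r["at"][1],r["at"][0],.190).round(4)) for r in robot.tip_of(n,'horn_eye')])
s=robot.read_state();print(s['tool_pos'])
E
```

```text
t: 25.75
tool_pos: [0.4817, 0.1271, 0.1564]
orientation: [-0.415, -3.114, 0.0]
force: [0.6, 0.0, -0.9]
opening: 0.0219
t: 26.05
tool_pos: [0.4824, 0.1272, 0.1856]
orientation: [0.415, 3.113, 0.001]
force: [0.1, -0.1, -1.5]
opening: 0.0215
[([264.1, 232.3], 0.75, array([0.2389, 0.3882, 0.19  ])), ([179.8, 192.4], 0.59, array([0.526 , 0.5257, 0.19  ])), ([199.2, 453.3], 0.16, array([ 0.4329, -0.353 ,  0.19  ]))]
[([217.6, 224.9], 0.89, array([0.2043, 0.1233, 0.19  ])), ([180.5, 291.7], 0.68, array([0.4563, 0.2471, 0.19  ])), ([369.6, 405.8], 0.66, array([ 0.3563, -0.4882,  0.19  ])), ([190.6, 344.2], 0.63, array([0.5736, 0.106 , 0.19  ]))]
[0.48096477 0.12691553 0.18343701]
```

View pics/s10.png

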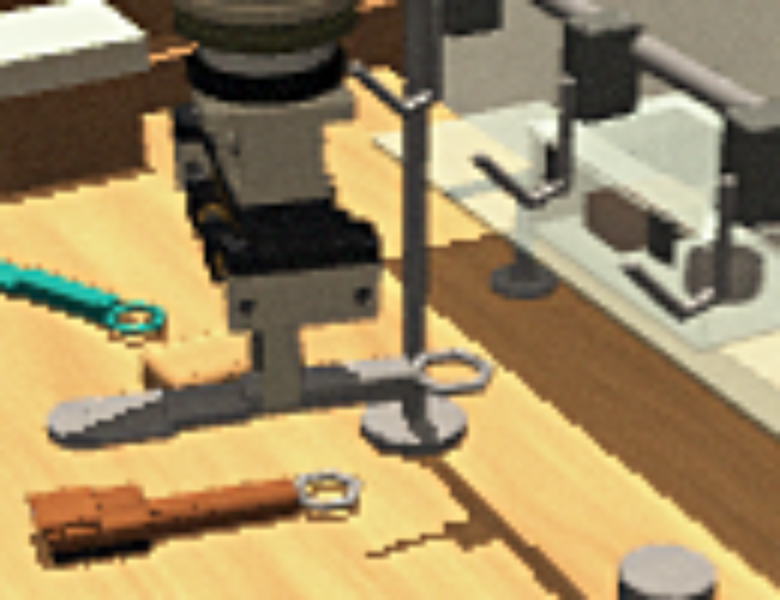

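View pics/t10.png

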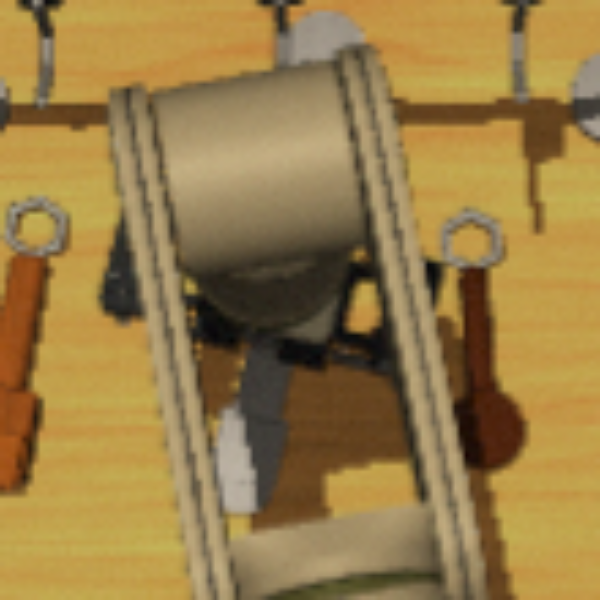

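```bash
python3 - <<'E'
from h import *
s=robot.read_state(); t=s['tool_pos']; print(t,s['orientation'])
for z in(.186,.190):
    e=at_z('side',345.8,192.0,z); d=(e-t)[:2]; print(e.round(4),np.hypot(*d).round(4),np.arctan2(d[1],d[0]).round(3))
E
```

```text
[0.48096477 0.12691553 0.18343701] [-4.15055042e-01 -3.11105062e+00  1.40628449e-03]
[0.5772 0.1022 0.186 ] 0.0993 -0.252
[0.5735 0.0958 0.19  ] 0.0976 -0.325
```

```bash
cat > plan.py <<'E'
import sys; from kin import *
from plant import robot
SEAT={1:(.630,.257,.271),2:(.628,.117,.271),3:(.625,-.024,.271)}
def go(seat,dx,dz,tau,al,L,off=.004,dy=0,flip=1):
    s=robot.read_state(); sx,sy,sz=SEAT[seat]
    ta=np.radians(tau); z=np.array([np.cos(ta)*np.cos(al),np.cos(ta)*np.sin(al),-np.sin(ta)]); ix=np.array([np.sin(ta)*np.cos(al),np.sin(ta)*np.sin(al),np.cos(ta)])
    pos=np.array([sx+dx,sy+dy,sz+dz])-L*ix+off*z
    R=tilted(ta,al,flip); Rc=Ro.from_rotvec(s['orientation'])
    rv=(R*Rc.inv()).as_rotvec(); sh=(pos-s['tool_pos'])/.3
    q,c=ik(pos,R,seeds=3,q0=s['q'])
    print('pos',pos.round(4),'shift',sh.round(3),'turn',(rv/np.radians(45)).round(3),'ang',np.degrees(np.linalg.norm(rv)).round(1),'ik',q.round(2),'%.1e'%c)
if __name__=='__main__': 
    a=[float(v) for v in sys.argv[1:]]; go(int(a[0]),*a[1:])
E
for t in 50 45; do for a in 0 0.15; do python3 plan.py 1 -.08 .07 $t $a .095; done; done
```

```text
pos [0.4798 0.257  0.2769] shift [-0.004  0.434  0.311] turn [-0.117 -0.887  0.324] ang 42.8 ik [ 0.68 -0.6   2.16 -0.48  1.05 -0.77] 1.6e-21
pos [0.4806 0.2465 0.2769] shift [-0.001  0.399  0.311] turn [-0.05  -0.897  0.507] ang 46.4 ik [ 0.56 -0.71  2.23 -0.31  0.99 -1.08] 1.9e-19
pos [0.4857 0.257  0.271 ] shift [0.016 0.434 0.292] turn [-0.132 -0.998  0.321] ang 47.5 ik [ 0.71 -0.63  2.23 -0.59  0.98 -0.67] 1.6e-30
pos [0.4864 0.2474 0.271 ] shift [0.018 0.402 0.292] turn [-0.057 -1.009  0.502] ang 50.8 ik [ 0.58 -0.76  2.31 -0.39  0.9  -1.01] 4.7e-16
```

```bash
python3 -m handwheel '0 0 .15 -.014 -.18 .09;0 .1 .311 -.028 -.36 .18;0 .25 .311 -.042 -.54 .27;0 .41 .311 -.056 -.72 .36;0 .41 .311 -.07 -.89 .446'; python3 -m handwheel '0 0 0 0 0 0;0 0 0 0 0 0;0 0 0 0 0 0'; python3 plan.py 1 -.08 .07 50 .1 .095; python3 - <<'E'
from h import *
tq();i2,d2=robot.read_camera('side'); save(cv2.resize(i2[80:230,260:410],(600,600)),'s11.png')
E
```

```text
t: 26.75
tool_pos: [0.4808, 0.2558, 0.2787]
orientation: [-0.113, 2.468, 0.053]
force: [0.7, -1.9, -1.4]
opening: 0.0216
t: 27.05
tool_pos: [0.4837, 0.2497, 0.2813]
orientation: [-0.098, 2.472, 0.048]
force: [0.7, 0.0, -0.9]
opening: 0.0215
pos [0.4801 0.25   0.2769] shift [-0.012  0.001 -0.015] turn [-0.009 -0.039  0.022] ang 2.1 ik [ 0.6  -0.67  2.21 -0.37  1.01 -0.97] 6.1e-25
q [ 0.585 -0.641  2.166 -0.346  1.035 -0.976] tq [0.03 0.38 0.02] F [ 0.7  0.  -0.9]
```

View pics/s11.png

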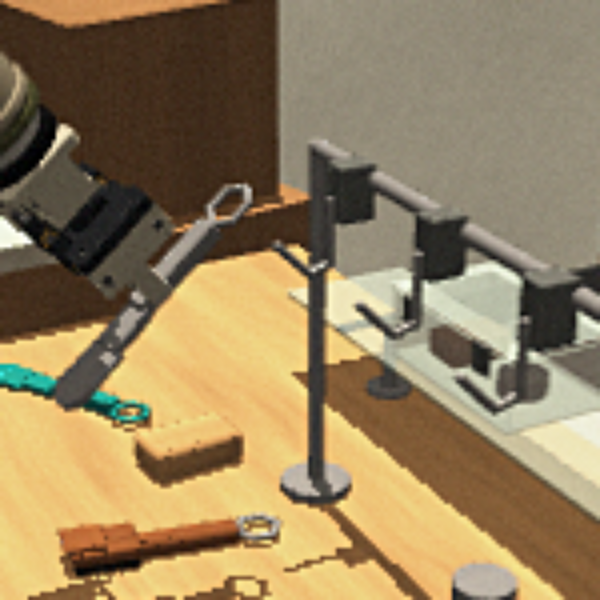

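```bash
cat >> h.py <<'E'
from scipy.spatial.transform import Rotation as Ro
def eye_est(L,off=.004):
    s=robot.read_state(); M=Ro.from_rotvec(s['orientation']).as_matrix()
    # item x = horizontal-perp dir: item x = cross(y_item? ) ; tool x axis sign
    z=M[:,2]; x=M[:,0]; ix=x if x[2]>0 else -x
    return s['tool_pos']-off*z+L*ix, ix
E
python3 - <<'E'
from h import *
e,ix=eye_est(.095); print(e.round(4),ix.round(3),proj('side',e),proj('side',e-ix*.01),proj('top',e))
S=[(.630,.257,.271),(.628,.117,.271),(.625,-.024,.271)]
print([proj('side',s).round(1).tolist() for s in S],[proj('top',s).round(1).tolist() for s in S])
print([proj('side',np.array(s)+[-.036,0,.028]).round(1).tolist() for s in S])
im,d=robot.read_camera('top'); save(cv2.resize(im[110:190,225:345],(780,520),interpolation=cv2.INTER_CUBIC),'t11.png')
E
```

```text
[0.556  0.255  0.3437] [0.782 0.058 0.62 ] [[317.10234948 129.96415109]] [[315.0161054  132.26595073]] [[266.72612614 156.56707075]]
[[[337.1, 146.9]], [[358.3, 161.9]], [[383.9, 180.4]]] [[[268.4, 140.5]], [[311.5, 139.8]], [[355.0, 139.4]]]
[[[327.5, 140.9]], [[348.3, 155.7]], [[373.5, 174.0]]]
```

View pics/t11.png

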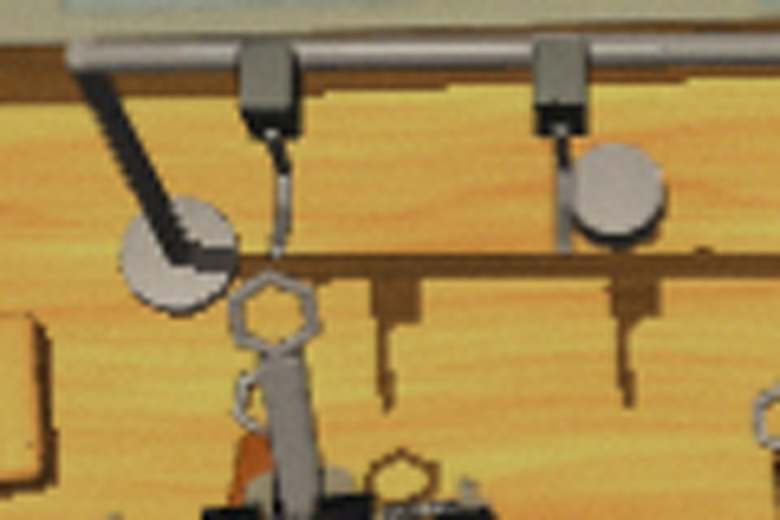

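The horn's loop shows at side px (317,130) and top px (267,158), within about 3 mm of the model and in line with hook 1's tip at top (267,149). I thread it along the wire.

```bash
python3 plan.py 1 -.045 .039 50 .1 .094; python3 plan.py 1 -.022 .014 50 .1 .094;python3 plan.py 1 -.019 -.006 50 .1 .094
```

```text
pos [0.5159 0.2501 0.2465] shift [ 0.106  0.002 -0.116] turn [-0.009 -0.038  0.023] ang 2.0 ik [ 0.54 -0.56  2.19 -0.36  0.9  -0.99] 6.4e-24
pos [0.5389 0.2501 0.2215] shift [ 0.183  0.002 -0.2  ] turn [-0.009 -0.038  0.023] ang 2.0 ik [ 0.51 -0.48  2.18 -0.36  0.81 -0.99] 2.4e-20
pos [0.5419 0.2501 0.2015] shift [ 0.193  0.002 -0.266] turn [-0.009 -0.038  0.023] ang 2.0 ik [ 0.51 -0.45  2.2  -0.37  0.77 -0.98] 2.9e-30
```

```bash
python3 -m handwheel '.02 0 -.02 0 -.03 .01;.04 0 -.045 0 -.03 .02;.06 0 -.065 0 -.03 .02;.08 0 -.09 0 -.03 .02;.104 0 -.114 0 -.03 .02'; python3 -m handwheel '0 0 0 0 0 0;0 0 0 0 0 0'; python3 - <<'E'
from h import *
tq();i2,d2=robot.read_camera('side'); save(cv2.resize(i2[100:180,290:390],(750,600),interpolation=cv2.INTER_CUBIC),'s12.png')
im,d=robot.read_camera('top'); save(cv2.resize(im[110:190,225:345],(780,520),interpolation=cv2.INTER_CUBIC),'t12.png')
e,ix=eye_est(.094); print(e-np.array([.630,.257,.271]),proj('side',e),proj('top',e))
E
```

```text
t: 27.65
tool_pos: [0.5141, 0.2498, 0.2439]
orientation: [-0.121, 2.449, 0.051]
force: [-0.1, 0.6, -2.0]
opening: 0.0215
t: 27.85
tool_pos: [0.5133, 0.2499, 0.2439]
orientation: [-0.122, 2.449, 0.051]
force: [0.7, -0.4, -1.0]
opening: 0.0215
q [ 0.54  -0.567  2.197 -0.348  0.898 -0.998] tq [-0.02  0.45  0.07] F [ 0.7 -0.4 -1. ]
[-4.71611241e-02 -8.09635400e-05  3.68006910e-02] [[324.44782668 138.9370605 ]] [[267.28148588 151.37804427]]
```

View pics/s12.png

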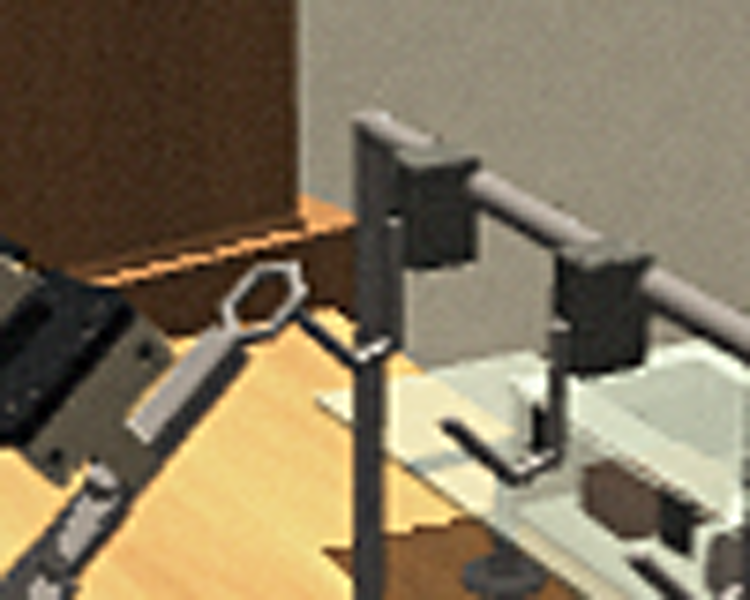

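View pics/t12.png

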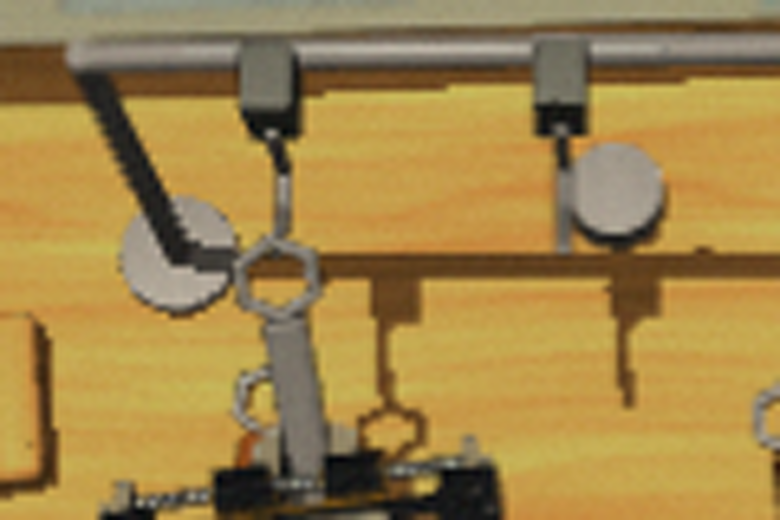

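The tip sits at the loop's lower-right rim in s12: eye at (262,300), hook tip at about (293,308). The loop must go about 5 mm higher relative to the wire line. I raise it and then advance.

```bash
python3 -m handwheel '0 0 .02 0 0 0;.02 0 .005 0 0 0;.04 0 -.02 0 0 0;.04 0 -.02 0 0 0'; python3 - <<'E'
from h import *
tq();i2,d2=robot.read_camera('side'); save(cv2.resize(i2[100:180,290:390],(750,600),interpolation=cv2.INTER_CUBIC),'s13.png')
e,ix=eye_est(.094); print(e-np.array([.630,.257,.271]),proj('side',e),proj('top',e))
E
```

```text
t: 28.35
tool_pos: [0.5252, 0.2496, 0.2366]
orientation: [-0.122, 2.45, 0.05]
force: [-0.9, 0.0, -2.3]
opening: 0.0217
q [ 0.522 -0.528  2.185 -0.343  0.868 -1.009] tq [ 0.05  0.41 -0.06] F [-0.9  0.  -2.3]
[-0.03525501 -0.00065394  0.02867995] [[327.77903092 140.70481114]] [[267.71122593 148.46651985]]
```

View pics/s13.png

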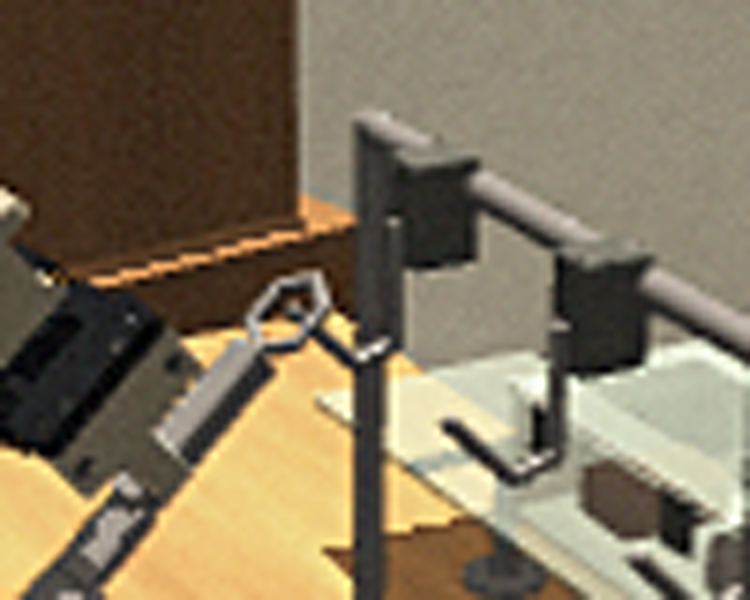

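The tip now shows inside the loop at (296,306). I continue along the wire.

```bash
python3 -m handwheel '.017 0 -.015 0 0 0;.033 0 -.03 0 0 0;.05 0 -.047 0 0 0;.05 0 -.047 0 0 0'; python3 -m handwheel '.005 0 -.02 0 0 0;.01 0 -.04 0 0 0;.01 0 -.04 0 0 0';python3 - <<'E'
from h import *
tq();i2,d2=robot.read_camera('side'); save(cv2.resize(i2[100:180,290:390],(750,600),interpolation=cv2.INTER_CUBIC),'s14.png')
e,ix=eye_est(.094); print(e-np.array([.630,.257,.271]),proj('side',e),proj('top',e))
im,d=robot.read_camera('top'); save(cv2.resize(im[110:190,225:345],(780,520),interpolation=cv2.INTER_CUBIC),'t14.png')
E
```

```text
t: 28.8
tool_pos: [0.5403, 0.2496, 0.2228]
orientation: [-0.122, 2.45, 0.051]
force: [-1.1, -0.1, -1.7]
opening: 0.0216
t: 29.1
tool_pos: [0.5427, 0.2498, 0.2106]
orientation: [-0.122, 2.45, 0.051]
force: [0.5, -0.5, -1.8]
opening: 0.0214
q [ 0.499 -0.457  2.185 -0.347  0.794 -1.006] tq [-0.03  0.49  0.04] F [ 0.5 -0.5 -1.8]
[-0.01747675 -0.00036169  0.00319982] [[332.51454446 146.94643563]] [[268.421745   145.40032687]]
```

View pics/s14.png

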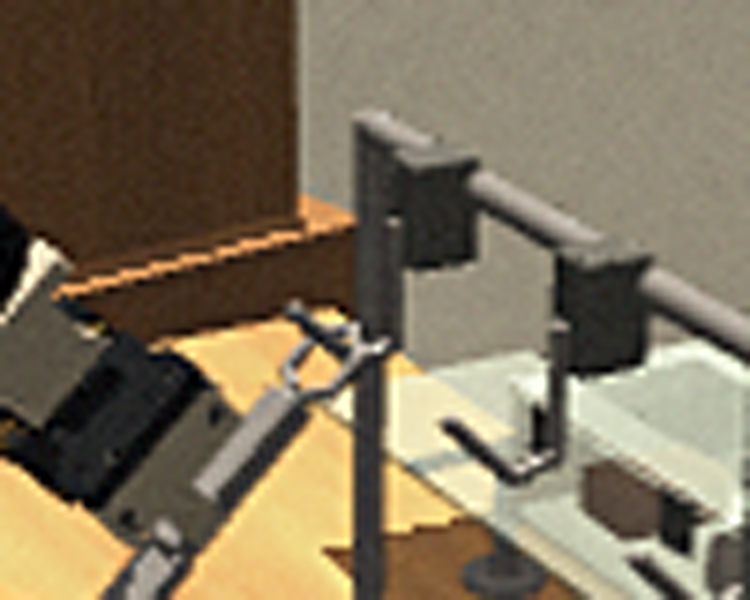

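View pics/t14.png

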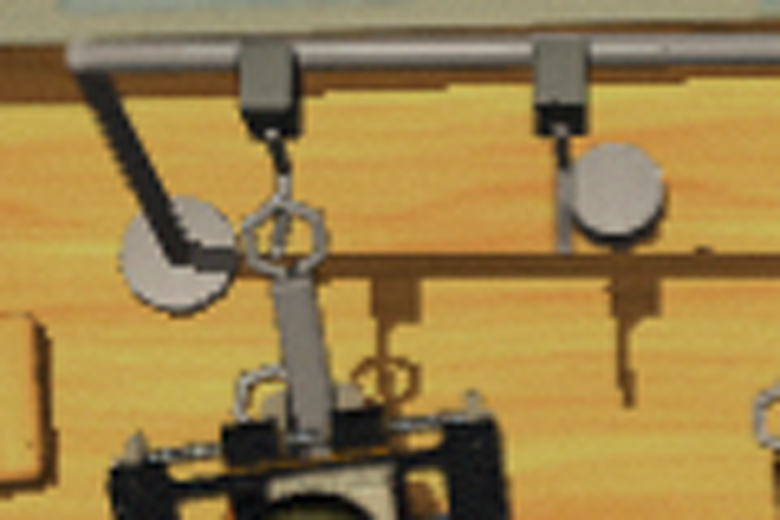

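The hook wire passes through the loop in both views (top: tip inside the hexagon at (283,235)). I lower until the hook takes the load.

```bash
for k in 1; do python3 -m handwheel '0 0 -.01 0 0 0;0 0 -.02 0 0 0;0 0 -.02 0 0 0'; python3 -m handwheel '0 0 -.01 0 0 0;0 0 -.02 0 0 0;0 0 -.02 0 0 0'; python3 -m handwheel '0 0 -.01 0 0 0;0 0 -.01 0 0 0'; done
```

```text
t: 29.5
tool_pos: [0.5431, 0.25, 0.2059]
orientation: [-0.122, 2.448, 0.052]
force: [1.0, -0.0, 0.2]
opening: 0.0218
t: 29.8
tool_pos: [0.5435, 0.2502, 0.2005]
orientation: [-0.122, 2.447, 0.052]
force: [1.9, -0.5, 0.8]
opening: 0.0213
t: 30.0
tool_pos: [0.5436, 0.2502, 0.1977]
orientation: [-0.122, 2.447, 0.052]
force: [2.2, -0.4, 1.8]
opening: 0.0212
```

```bash
python3 -m handwheel '0 0 -.01 0 0 0;0 0 -.016 0 0 0;0 0 -.016 0 0 0;0 0 -.016 0 0 0'; python3 -c "from h import *;tq()"; python3 -m handwheel '0 0 0 0 0 0;0 0 0 0 0 0;0 0 0 0 0 0'; python3 -c "from h import *;tq()"; python3 -m handwheel '0 0 .01 0 0 0;0 0 .02 0 0 0;0 0 .03 0 0 0;0 0 .035 0 0 0;0 0 .035 0 0 0'; python3 - <<'E'
from h import *; import plan
tq(); e,ix=eye_est(.105); d=e-np.array([.630,.257,.271]); print(d)
for t in(45,40,37): plan.go(1,d[0],d[2],t,.1,.105,dy=d[1])
E
```

```text
t: 30.4
tool_pos: [0.5437, 0.2503, 0.1932]
orientation: [-0.122, 2.447, 0.052]
force: [3.4, 0.8, 4.8]
opening: 0.0213
q [ 0.499 -0.437  2.205 -0.363  0.753 -0.985] tq [ 0.03 -0.78 -0.06] F [3.4 0.8 4.8]
t: 30.7
tool_pos: [0.5435, 0.2502, 0.1929]
orientation: [-0.122, 2.448, 0.052]
force: [4.5, 0.8, 4.2]
opening: 0.0216
q [ 0.499 -0.437  2.205 -0.363  0.753 -0.985] tq [ 0.07 -0.85 -0.06] F [4.5 0.8 4.2]
t: 31.2
tool_pos: [0.5428, 0.2499, 0.2024]
orientation: [-0.122, 2.45, 0.051]
force: [1.2, -0.0, 1.1]
opening: 0.0218
q [ 0.499 -0.449  2.195 -0.354  0.776 -0.997] tq [-0.03 -0.03 -0.06] F [ 1.2 -0.   1.1]
[-0.00912652  0.00042723  0.00127946]
pos [0.5498 0.2503 0.1952] shift [ 0.023  0.001 -0.024] turn [ 0.005 -0.122 -0.002] ang 5.5 ik [ 0.52 -0.47  2.27 -0.49  0.66 -0.86] 2.4e-29
pos [0.5568 0.251  0.1893] shift [ 0.047  0.004 -0.044] turn [ 0.017 -0.232 -0.002] ang 10.5 ik [ 0.54 -0.48  2.33 -0.66  0.57 -0.7 ] 1.7e-28
pos [0.5612 0.2514 0.186 ] shift [ 0.061  0.005 -0.055] turn [ 0.023 -0.299 -0.002] ang 13.5 ik [ 0.55 -0.47  2.36 -0.79  0.51 -0.56] 2.5e-18
```

The tug reached about 5-6 N on the hook and it held. I lessen the lean before release.

```bash
python3 -m handwheel '.015 .001 -.012 .006 -.075 0;.03 .002 -.025 .012 -.15 0;.046 .004 -.039 .017 -.225 0;.061 .005 -.052 .023 -.3 0;.061 .005 -.052 .023 -.3 0'; python3 -m handwheel '0 0 0 0 0 0;0 0 0 0 0 0';  python3 -c "from h import *;tq();i2,d2=robot.read_camera('side'); save(cv2.resize(i2[100:220,290:390],(500,600),interpolation=cv2.INTER_CUBIC),'s15.png')"
```

```text
t: 31.7
tool_pos: [0.5599, 0.2508, 0.1838]
orientation: [-0.116, 2.214, 0.054]
force: [4.7, 1.7, 1.0]
opening: 0.0216
t: 31.9
tool_pos: [0.5613, 0.2514, 0.1869]
orientation: [-0.113, 2.213, 0.056]
force: [1.9, -0.5, 0.4]
opening: 0.0217
q [ 0.552 -0.471  2.363 -0.792  0.51  -0.564] tq [0.03 0.3  0.09] F [ 1.9 -0.5  0.4]
```

View pics/s15.png

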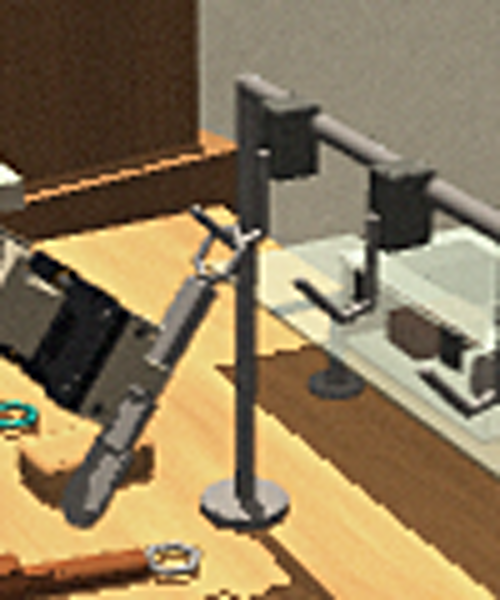

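```bash
python3 -m handwheel '0 0 0 0 0 0;0 0 0 0 0 0;-.05 0 .035 0 0 0;-.15 -.01 .1 0 0 0;-.3 -.03 .2 0 0 0' -1; python3 -c "from h import *;tq();i2,d2=robot.read_camera('side'); save(cv2.resize(i2[100:220,290:390],(500,600),interpolation=cv2.INTER_CUBIC),'s16.png')";  python3 -m handwheel '-.1 0 .05 0 0 0;-.1 0 .05 0 0 0;-.1 0 .05 0 0 0;-.1 0 .05 0 0 0;-.1 0 .05 0 0 0'; python3 -c "from h import *;i2,d2=robot.read_camera('side'); save(cv2.resize(i2[100:220,290:390],(500,600),interpolation=cv2.INTER_CUBIC),'s17.png')"; cd pics; python3 -c "
import cv2;cv2.imwrite('s1617.png',cv2.hconcat([cv2.resize(cv2.imread(f),(400,480)) for f in('s16.png','s17.png')]))"
```

```text
t: 32.45
tool_pos: [0.4787, 0.2427, 0.2409]
orientation: [-0.113, 2.215, 0.053]
force: [-0.4, 0.5, 2.4]
opening: 0.0569
q [ 0.687 -0.841  2.474 -0.669  0.796 -0.686] tq [-0.    0.39  0.02] F [-0.4  0.5  2.4]
t: 33.0
tool_pos: [0.4549, 0.2498, 0.2565]
orientation: [-0.109, 2.214, 0.048]
force: [0.4, -0.1, -0.3]
opening: 0.0926
```

View pics/s1617.png

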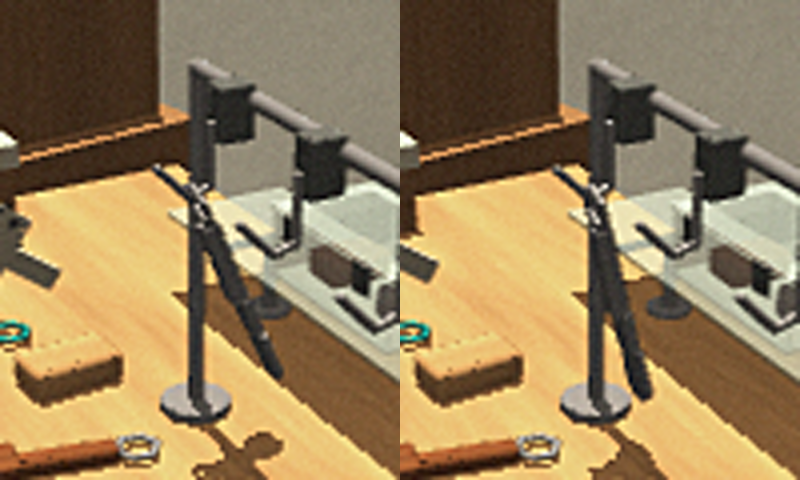

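The horn hangs on hook 1, swinging slightly (loop at (200,195)). Next is the suede brush.

```bash
cat >> plan.py <<'E'
def down(x,y,z,yaw):
    s=robot.read_state(); R=tilted(np.pi/2,yaw,1); Rc=Ro.from_rotvec(s['orientation']); rv=(R*Rc.inv()).as_rotvec()
    pos=np.array([x,y,z]); q,c=ik(pos,R,seeds=3,q0=s['q'])
    print('shift',((pos-s['tool_pos'])/.3).round(3),'turn',(rv/np.radians(45)).round(3),'ang',np.degrees(np.linalg.norm(rv)).round(1),'ik',q.round(2),'%.1e'%c)
E
python3 -c "
from plan import *
down(.5025,.305,.17,-.161)"
```

```text
shift [ 0.159  0.184 -0.288] turn [ 0.044  1.181 -0.306] ang 54.9 ik [ 0.46  0.13  1.58  0.    1.43 -0.95] 2.9e-31
```

```bash
python3 -m handwheel '0 .06 0 .005 .13 -.03;0 .12 0 .01 .26 -.07;0 .184 0 .015 .39 -.1;0 .184 0 .02 .52 -.135;0 .184 0 .025 .65 -.17'; python3 -m handwheel '0 0 0 .005 .13 -.03;.05 0 -.05 .01 .26 -.07;.1 0 -.15 .015 .4 -.1;.159 0 -.25 .019 .531 -.136;.159 0 -.288 .019 .531 -.136'; python3 -m handwheel '0 0 0 0 0 0;0 0 0 0 0 0'; python3 -c "
from plan import *
down(.5025,.305,.05,-.161)
from h import *
i2,d2=robot.read_camera('side'); save(cv2.resize(i2[100:240,260:400],(600,600),interpolation=cv2.INTER_CUBIC),'s18.png')
i2,d2=robot.read_camera('top'); save(cv2.resize(i2[110:230,230:360],(650,600),interpolation=cv2.INTER_CUBIC),'t18.png')"
```

```text
t: 33.55
tool_pos: [0.4549, 0.3061, 0.2569]
orientation: [0.072, 2.728, 0.027]
force: [0.2, -0.2, -0.1]
opening: 0.0929
t: 34.05
tool_pos: [0.5028, 0.3021, 0.1605]
orientation: [-0.259, -3.117, 0.011]
force: [-0.1, -0.6, -1.5]
opening: 0.0929
t: 34.25
tool_pos: [0.5024, 0.3055, 0.1715]
orientation: [0.252, 3.129, 0.002]
force: [0.1, 0.8, 1.1]
opening: 0.0928
shift [ 0.    -0.002 -0.405] turn [-0.001  0.003 -0.001] ang 0.2 ik [ 0.46  0.24  1.68 -0.    1.22 -0.95] 1.6e-17
```

View pics/s18.png

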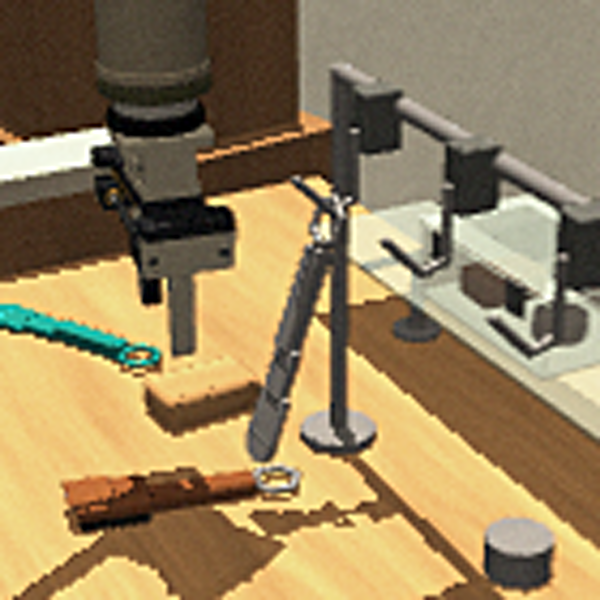

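View pics/t18.png

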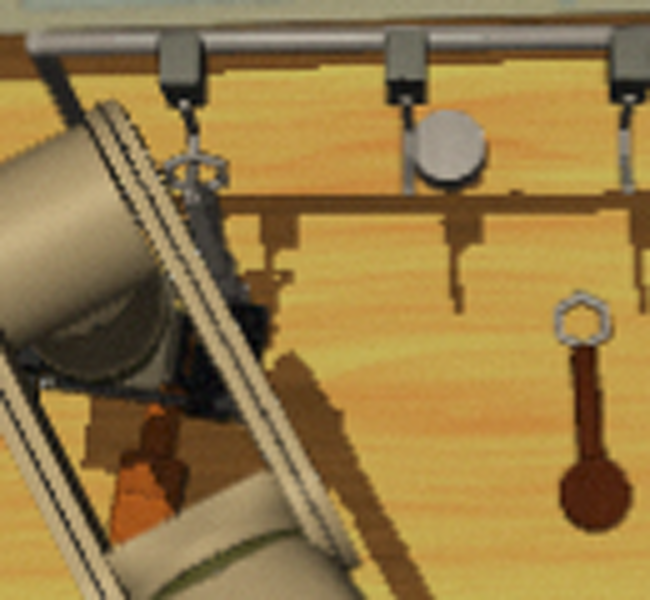

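The horn is still swinging gently and the fingers are clear of it. I descend onto the suede handle.

```bash
python3 -m handwheel '0 0 -.13 0 0 0;0 0 -.26 0 0 0;0 0 -.4 0 0 0;0 0 -.5 0 0 0;0 0 -.54 0 0 0'; python3 -m handwheel '0 0 0 0 0 0;0 0 0 0 0 0;0 0 0 0 0 0' ; python3 -c "
from plan import *
down(.5025,.305,.0055,-.161)
from h import *
i2,d2=robot.read_camera('side'); save(cv2.resize(i2[160:250,260:380],(800,600),interpolation=cv2.INTER_CUBIC),'s19.png')"
```

```text
t: 34.85
tool_pos: [0.5008, 0.3057, 0.0079]
orientation: [0.25, 3.131, 0.0]
force: [-0.8, 0.4, 0.1]
opening: 0.0929
t: 35.15
tool_pos: [0.5042, 0.3067, 0.0114]
orientation: [0.251, 3.127, 0.004]
force: [-0.0, 0.1, 0.9]
opening: 0.093
shift [-0.006 -0.006 -0.02 ] turn [-0.003  0.006 -0.001] ang 0.3 ik [ 0.46  0.3   1.7  -0.    1.14 -0.95] 4.9e-26
```

View pics/s19.png

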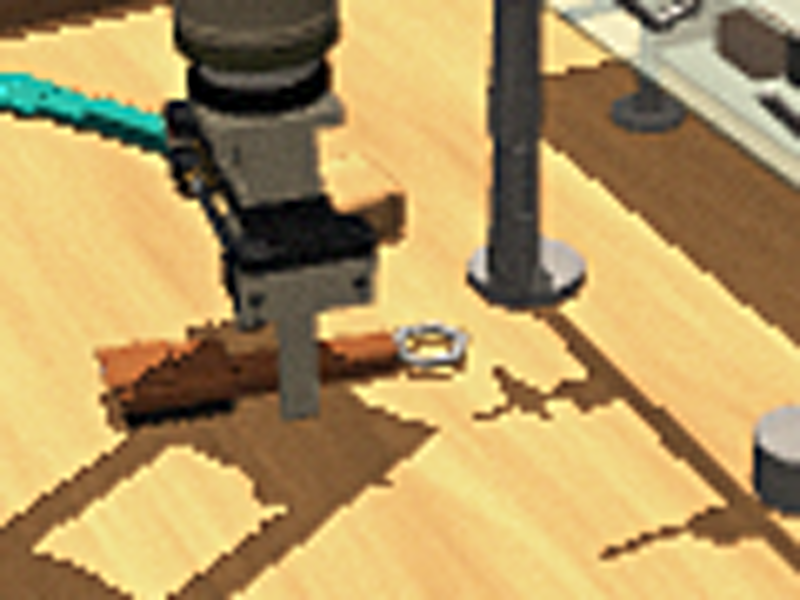

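```bash
python3 -m handwheel '0 0 -.012 0 0 0;0 0 -.012 0 0 0;0 0 -.012 0 0 0;0 0 -.012 0 0 0;0 0 -.012 0 0 0' 1 40; python3 -m handwheel '0 0 0 0 0 0;0 0 0 0 0 0;0 0 0 0 0 0;0 0 0 0 0 0;0 0 0 0 0 0';python3 -m handwheel '0 0 0 0 0 0;0 0 0 0 0 0;0 0 0 0 0 0'; python3 -m handwheel '0 0 .02 0 0 0;0 0 .04 0 0 0;-.05 0 .045 0 0 0;-.15 0 .045 0 0 0;-.3 0 .045 0 0 0'; python3 -m handwheel '0 0 .1 0 0 0;0 0 .2 0 0 0;0 0 .3 0 0 0;0 0 .4 0 0 0;0 0 .45 0 0 0'; python3 - <<'E'
from h import *
i2,d2=robot.read_camera('side'); save(cv2.resize(i2[120:250,250:380],(600,600),interpolation=cv2.INTER_CUBIC),'s20.png'); tq()
E
```

```text
t: 35.7
tool_pos: [0.5022, 0.3055, 0.0045]
orientation: [-0.252, -3.131, -0.0]
force: [0.5, 0.2, 0.9]
opening: 0.0577
t: 36.2
tool_pos: [0.5022, 0.3056, 0.0046]
orientation: [-0.252, -3.131, -0.0]
force: [0.7, 0.1, -1.4]
opening: 0.0258
t: 36.5
tool_pos: [0.5021, 0.3055, 0.0045]
orientation: [-0.252, -3.131, -0.0]
force: [0.4, 0.2, 0.1]
opening: 0.026
t: 37.0
tool_pos: [0.4134, 0.3058, 0.0193]
orientation: [0.254, 3.129, 0.003]
force: [-0.2, 1.1, -0.8]
opening: 0.0255
t: 37.5
tool_pos: [0.4135, 0.3063, 0.1568]
orientation: [0.252, 3.127, 0.005]
force: [1.1, -0.3, -1.2]
opening: 0.0259
q [ 0.538 -0.07   1.804  0.     1.401 -0.872] tq [ 0.04 -0.05 -0.  ] F [1.  0.9 1.1]
```

View pics/s20.png

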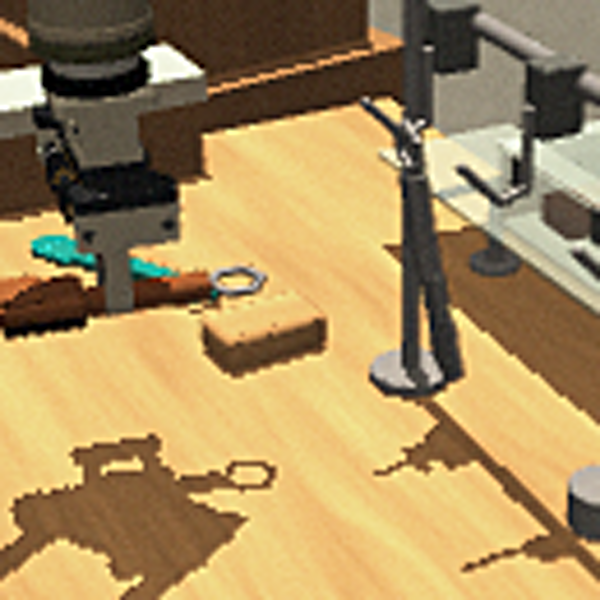

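```bash
python3 -c "
from plan import *
for t in(50,53):
  for al in(-.1,0,.1): go(2,-.07,.065,t,al,.090)"
```

```text
pos [0.492  0.1236 0.2751] shift [ 0.259 -0.61   0.389] turn [-0.12  -0.874  0.072] ang 39.8 ik [ 0.36 -0.82  2.29 -0.33  1.05 -1.04] 8.7e-20
pos [0.4916 0.117  0.2751] shift [ 0.258 -0.632  0.389] turn [-0.076 -0.88   0.194] ang 40.7 ik [ 0.25 -0.88  2.32 -0.19  1.03 -1.28] 1.9e-15
pos [0.492  0.1104 0.2751] shift [ 0.259 -0.655  0.389] turn [-0.032 -0.884  0.316] ang 42.3 ik [ 0.15 -0.89  2.32 -0.04  1.04 -1.51] 3.0e-04
pos [0.4889 0.1239 0.2786] shift [ 0.249 -0.609  0.401] turn [-0.112 -0.808  0.073] ang 36.8 ik [ 0.34 -0.78  2.24 -0.29  1.1  -1.08] 2.2e-16
pos [0.4885 0.117  0.2786] shift [ 0.248 -0.632  0.401] turn [-0.071 -0.813  0.196] ang 37.8 ik [ 0.24 -0.84  2.27 -0.16  1.08 -1.3 ] 1.8e-16
pos [0.4889 0.1101 0.2786] shift [ 0.249 -0.656  0.401] turn [-0.03  -0.817  0.318] ang 39.5 ik [ 0.14 -0.87  2.29 -0.02  1.08 -1.53] 5.8e-22
```

```bash
python3 -m handwheel '0 -.12 .08 -.022 -.16 .015;0 -.24 .16 -.045 -.32 .03;0 -.36 .24 -.067 -.48 .044;0 -.48 .32 -.09 -.65 .058;0 -.609 .4 -.112 -.808 .073'; python3 -m handwheel '.08 0 0 0 0 0;.16 0 0 0 0 0;.22 0 0 0 0 0;.25 0 0 0 0 0;.25 0 0 0 0 0'; python3 -m handwheel '0 0 0 0 0 0;0 0 0 0 0 0'; python3 -c "
from plan import *
go(2,-.07,.065,53,-.1,.090)
from h import *
tq();i2,d2=robot.read_camera('side'); save(cv2.resize(i2[100:200,290:415],(750,600),interpolation=cv2.INTER_CUBIC),'s21.png')
e,ix=eye_est(.09); print(e-np.array([.628,.117,.271]),proj('side',e),proj('top',e))
im,d=robot.read_camera('top'); save(cv2.resize(im[110:190,255:375],(780,520),interpolation=cv2.INTER_CUBIC),'t21.png')"
```

```text
t: 38.05
tool_pos: [0.4242, 0.1416, 0.2661]
orientation: [0.135, 2.541, -0.064]
force: [-52.0, -28.8, 45.9]
opening: 0.026
t: 38.55
tool_pos: [0.4998, 0.1424, 0.266]
orientation: [0.138, 2.543, -0.061]
force: [-0.6, -0.3, -1.6]
opening: 0.0254
t: 38.75
tool_pos: [0.4993, 0.143, 0.2674]
orientation: [0.137, 2.541, -0.059]
force: [-0.2, -0.2, -2.1]
opening: 0.0253
pos [0.4889 0.1239 0.2786] shift [-0.035 -0.064  0.038] turn [ 0.009 -0.062  0.015] ang 2.9 ik [ 0.34 -0.78  2.24 -0.29  1.1  -1.08] 7.9e-26
q [ 0.38  -0.655  2.171 -0.312  1.109 -1.017] tq [0.09 0.39 0.04] F [-0.2 -0.2 -2.1]
[-0.05688242  0.01874974  0.05060735] [[339.22142628 147.8152184 ]] [[305.63922006 152.5704531 ]]
```

View pics/s21.png

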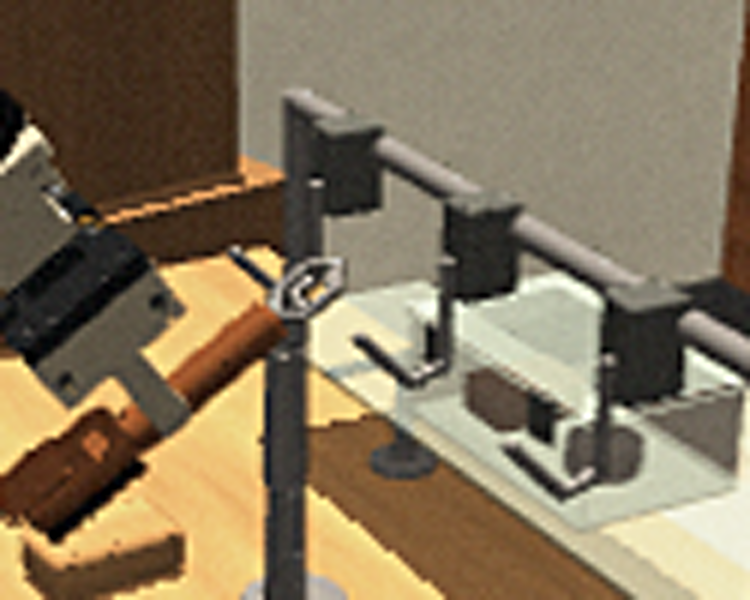

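View pics/t21.png

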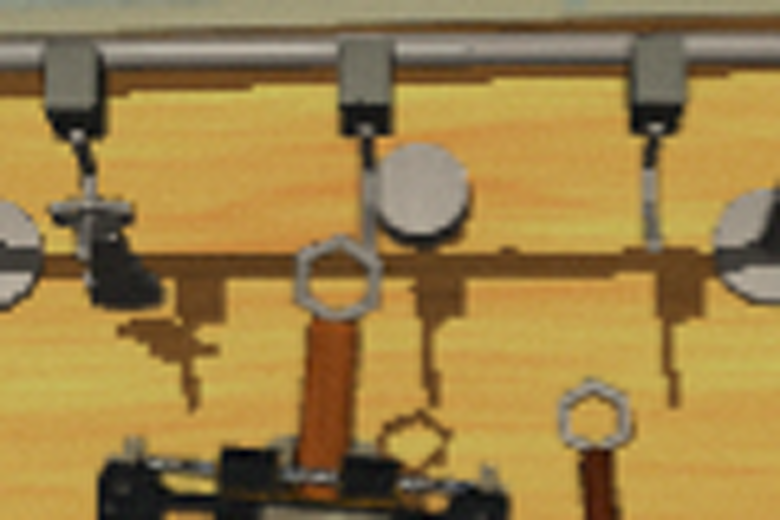

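There was a transient force reading of about 75 N (below the 120 N limit) as a pose ran out of reach. Everything looks intact: horn on hook 1, brush held true, loop at top px (306.6,152.7). I shift to hook 2's line at col 311.

```bash
python3 -m handwheel '0 -.02 0 0 0 0;0 -.04 0 0 0 0;0 -.052 0 0 0 .015;0 -.052 0 0 0 .015'; python3 -m handwheel '0 0 0 0 0 0;0 0 0 0 0 0'; cat > look.py <<'E'
from h import *; import sys
i=sys.argv[1]; L=float(sys.argv[2]); S=np.array(eval(sys.argv[3])); u0,v0=proj('side',S)[0]; u1,v1=proj('top',S)[0]
tq(); e,ix=eye_est(L); print('rel',(e-S).round(4),'lean',np.degrees(np.arccos(ix[2])).round(1))
a,_=robot.read_camera('side'); b,_=robot.read_camera('top')
u0=int(u0)-50;v0=int(v0)-40;u1=int(u1)-50;v1=int(v1)-30
A=cv2.resize(a[v0:v0+80,u0:u0+80],(480,480),interpolation=cv2.INTER_CUBIC);B=cv2.resize(b[v1:v1+80,u1:u1+80][:,:],(320,320),interpolation=cv2.INTER_CUBIC)
C=np.zeros((480,800,3),np.uint8);C[:,:480]=A;C[:320,480:]=B; save(C,i+'.png'); print('side off',u0,v0,'x6; top off',u1,v1,'x4')
E
python3 look.py a22 .093 '(.628,.117,.271)'
```

```text
t: 39.25
tool_pos: [0.4999, 0.1264, 0.2678]
orientation: [0.123, 2.541, -0.055]
force: [0.3, -1.0, -2.0]
opening: 0.0257
t: 39.45
tool_pos: [0.4999, 0.1271, 0.2677]
orientation: [0.123, 2.541, -0.055]
force: [-0.2, 0.9, -1.0]
opening: 0.0258
q [ 0.328 -0.686  2.19  -0.276  1.103 -1.089] tq [0.07 0.37 0.01] F [-0.2  0.9 -1. ]
rel [-0.0538  0.0033  0.0524] lean 55.7
side off 308 121 x6; top off 261 109 x4
```

View pics/a22.png

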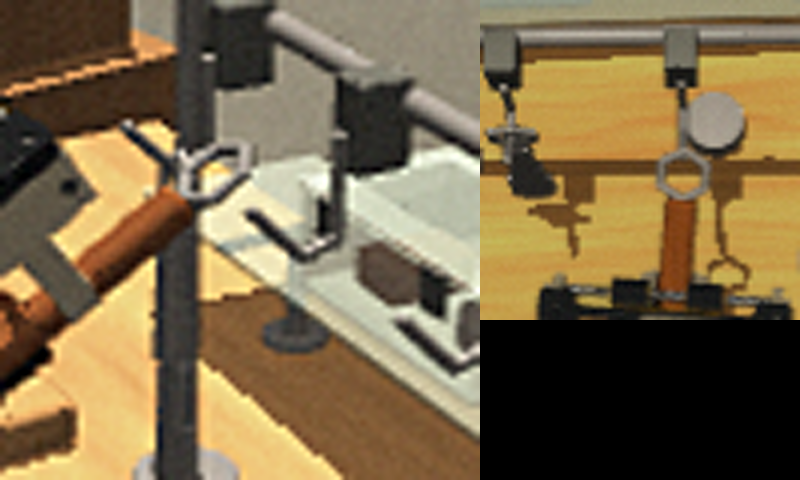

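```bash
python3 -c "
from plan import *
go(2,-.048,.041,50,-.1,.093);go(2,-.036,.029,50,-.1,.093);go(2,-.018,.008,50,-.1,.093)"
```

```text
pos [0.5117 0.1239 0.2492] shift [ 0.039 -0.012 -0.062] turn [ 0.003 -0.128  0.001] ang 5.8 ik [ 0.33 -0.74  2.3  -0.33  0.97 -1.03] 9.4e-24
pos [0.5237 0.1239 0.2372] shift [ 0.079 -0.012 -0.102] turn [ 0.003 -0.128  0.001] ang 5.8 ik [ 0.32 -0.7   2.29 -0.34  0.92 -1.03] 5.0e-25
pos [0.5417 0.1239 0.2162] shift [ 0.139 -0.012 -0.172] turn [ 0.003 -0.128  0.001] ang 5.8 ik [ 0.3  -0.62  2.28 -0.34  0.85 -1.02] 2.6e-30
```

```bash
python3 -m handwheel '.01 -.005 -.02 0 -.04 0;.02 -.012 -.04 0 -.08 0;.039 -.012 -.062 0 -.128 0;.06 -.012 -.082 0 -.128 0;.079 -.012 -.102 0 -.128 0';python3 -m handwheel '0 0 0 0 0 0;0 0 0 0 0 0';  python3 look.py a23 .093 '(.628,.117,.271)'
```

```text
t: 40.05
tool_pos: [0.5238, 0.1239, 0.2367]
orientation: [0.121, 2.442, -0.047]
force: [0.8, 0.6, -1.1]
opening: 0.0259
t: 40.25
tool_pos: [0.5238, 0.1236, 0.2371]
orientation: [0.122, 2.442, -0.048]
force: [-0.2, 0.0, -2.3]
opening: 0.0258
q [ 0.323 -0.695  2.29  -0.34   0.924 -1.029] tq [ 0.03  0.53 -0.02] F [-0.2  0.  -2.3]
rel [-0.0358 -0.0002  0.0288] lean 50.1
side off 308 121 x6; top off 261 109 x4
```

View pics/a23.png

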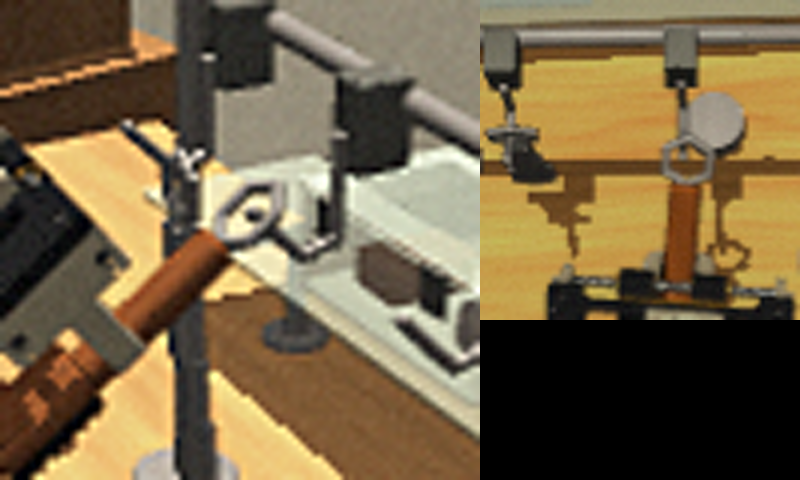

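The tip is inside the loop at (257,215), centred in the top view. I slide it in, then lower it on to the load.

```bash
python3 -m handwheel '.015 0 -.014 0 0 0;.03 0 -.028 0 0 0;.045 0 -.042 0 0 0;.058 0 -.056 0 0 0;.058 0 -.056 0 0 0';python3 -m handwheel '.002 0 -.013 0 0 0;.004 0 -.026 0 0 0;.005 0 -.04 0 0 0;.005 0 -.04 0 0 0';  python3 look.py a24 .093 '(.628,.117,.271)'; python3 -m handwheel '0 0 -.01 0 0 0;0 0 -.02 0 0 0;0 0 -.02 0 0 0';python3 -m handwheel '0 0 -.01 0 0 0;0 0 -.02 0 0 0;0 0 -.02 0 0 0'
```

```text
t: 40.85
tool_pos: [0.5409, 0.1234, 0.2188]
orientation: [0.122, 2.443, -0.048]
force: [-0.2, 0.4, -1.3]
opening: 0.0259
t: 41.25
tool_pos: [0.5422, 0.1236, 0.2074]
orientation: [0.122, 2.442, -0.048]
force: [1.0, 0.3, -0.3]
opening: 0.0259
q [ 0.306 -0.608  2.293 -0.353  0.833 -1.011] tq [0.07 0.37 0.04] F [ 1.   0.3 -0.3]
rel [-0.0174 -0.0001 -0.0009] lean 50.0
side off 308 121 x6; top off 261 109 x4
t: 41.65
tool_pos: [0.5427, 0.1237, 0.2024]
orientation: [0.122, 2.44, -0.047]
force: [2.3, 0.6, 0.6]
opening: 0.0259
t: 41.95
tool_pos: [0.5429, 0.1237, 0.1967]
orientation: [0.122, 2.44, -0.047]
force: [4.8, 0.1, 2.2]
opening: 0.0257
```

View pics/a24.png

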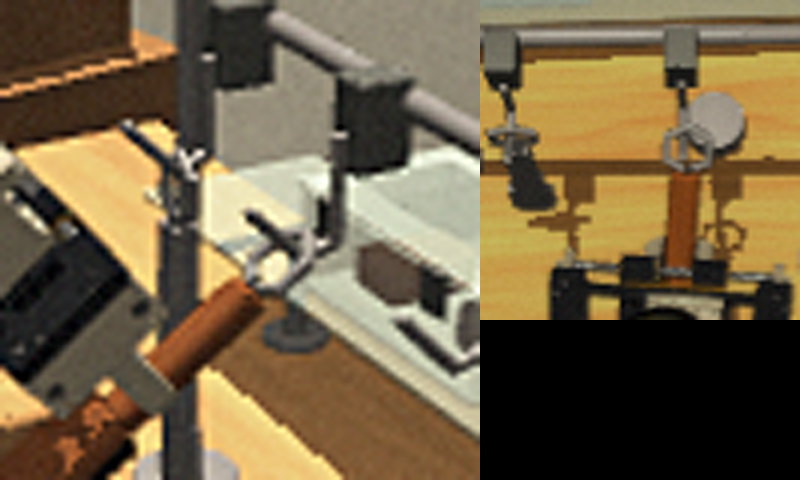

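```bash
python3 -m handwheel '.006 0 -.008 0 0 0;.006 0 -.016 0 0 0;.006 0 -.016 0 0 0;.006 0 -.016 0 0 0';python3 -m handwheel '0 0 0 0 0 0;0 0 0 0 0 0;0 0 0 0 0 0'; python3 -c "from h import *;tq()"
```

```text
t: 42.35
tool_pos: [0.5447, 0.124, 0.1921]
orientation: [0.121, 2.44, -0.047]
force: [4.7, 2.3, 3.1]
opening: 0.0255
t: 42.65
tool_pos: [0.5447, 0.1239, 0.1921]
orientation: [0.122, 2.44, -0.047]
force: [4.0, 2.8, 2.7]
opening: 0.0251
q [ 0.304 -0.586  2.309 -0.364  0.795 -0.994] tq [ 0.16 -0.81  0.54] F [4.  2.8 2.7]
```

```bash
python3 -m handwheel '0 0 -.008 0 0 0;0 0 -.008 0 0 0;0 0 -.008 0 0 0;0 0 -.008 0 0 0';python3 -m handwheel '0 0 0 0 0 0;0 0 0 0 0 0;0 0 0 0 0 0'; python3 -c "from h import *;tq()"; python3 -m handwheel '0 0 .01 0 0 0;0 0 .02 0 0 0;0 0 .03 0 0 0;0 0 .04 0 0 0;0 0 .04 0 0 0'; python3 - <<'E'
from h import *; import plan
tq(); e,ix=eye_est(.104); d=e-np.array([.628,.117,.271]); print(d)
for t in(45,40,36): plan.go(2,d[0],d[2],t,-.1,.104,dy=d[1])
E
```

```text
t: 43.05
tool_pos: [0.5448, 0.1239, 0.1898]
orientation: [0.122, 2.439, -0.047]
force: [5.5, 2.7, 3.6]
opening: 0.0259
t: 43.35
tool_pos: [0.5448, 0.1239, 0.1898]
orientation: [0.122, 2.439, -0.047]
force: [5.1, 2.2, 4.2]
opening: 0.0257
q [ 0.304 -0.583  2.312 -0.367  0.789 -0.992] tq [ 0.16 -0.92  0.5 ] F [5.1 2.2 4.2]
t: 43.85
tool_pos: [0.5439, 0.1238, 0.2005]
orientation: [0.122, 2.442, -0.047]
force: [4.3, 2.8, 1.1]
opening: 0.0254
q [ 0.304 -0.595  2.298 -0.357  0.816 -1.005] tq [ 0.23 -0.12  0.61] F [4.3 2.8 1.1]
[-0.00727046 -0.00075306 -0.00066712]
pos [0.5504 0.1233 0.194 ] shift [ 0.021 -0.002 -0.022] turn [-0.008 -0.112  0.001] ang 5.1 ik [ 0.32 -0.63  2.37 -0.46  0.71 -0.9 ] 9.9e-32
pos [0.5573 0.1226 0.1881] shift [ 0.044 -0.004 -0.041] turn [-0.02  -0.223  0.001] ang 10.1 ik [ 0.34 -0.64  2.44 -0.61  0.62 -0.76] 2.3e-30
pos [0.5631 0.122  0.1838] shift [ 0.064 -0.006 -0.055] turn [-0.028 -0.311  0.001] ang 14.1 ik [ 0.36 -0.64  2.48 -0.77  0.54 -0.6 ] 6.4e-28
```

The tug gave about 5.5 N on the hook and it held. I lessen the lean, then release.

```bash
python3 -m handwheel '.012 -.001 -.011 -.005 -.055 0;.022 -.002 -.02 -.01 -.11 0;.033 -.003 -.03 -.015 -.165 0;.046 -.002 -.038 -.02 -.223 0;.046 -.002 -.038 -.02 -.223 0'; python3 -m handwheel '.003 .004 0 0 0 0;.003 .004 0 0 0 0;.003 .004 0 0 0 0'; python3 look.py a25 .093 '(.628,.117,.271)'
```

```text
t: 44.35
tool_pos: [0.5565, 0.1226, 0.1863]
orientation: [0.113, 2.269, -0.056]
force: [4.2, 1.3, 0.5]
opening: 0.0255
t: 44.65
tool_pos: [0.5588, 0.1241, 0.1894]
orientation: [0.115, 2.267, -0.054]
force: [0.9, 0.5, -1.0]
opening: 0.0256
q [ 0.35  -0.633  2.429 -0.616  0.617 -0.746] tq [0.12 0.43 0.13] F [ 0.9  0.5 -1. ]
rel [-0.0127  0.0013 -0.0078] lean 40.0
side off 308 121 x6; top off 261 109 x4
```

View pics/a25.png

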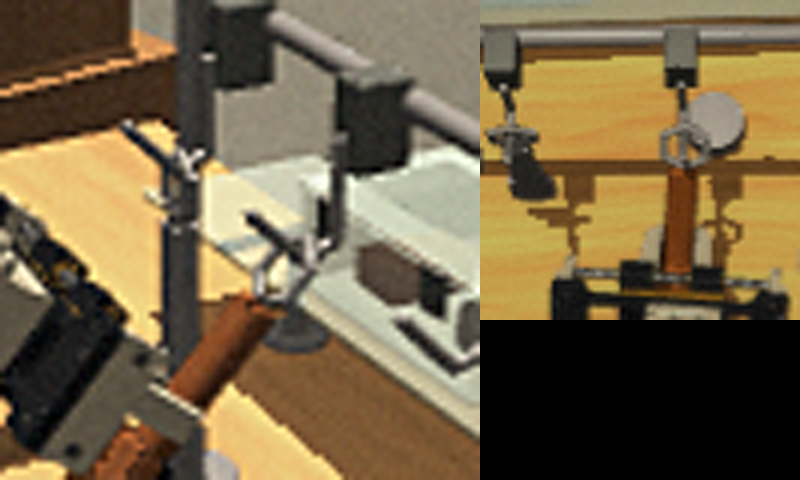

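```bash
python3 - <<'E'
from plan import *
s=robot.read_state(); p=s['tool_pos']
for d,tau in((.03,45),(.06,50),(.09,55),(.12,60)):
    z=np.array([np.cos(np.radians(42)),-.08,-np.sin(np.radians(42))]); pos=p-d*z; R=tilted(np.radians(tau),-.1,1)
    q,c=ik(pos,R,seeds=3,q0=s['q']); rv=(R*Ro.from_rotvec(s['orientation']).inv()).as_rotvec()/np.radians(45)
    print(((pos-p)/.3).round(3),rv.round(3),q.round(2),'%.0e'%c)
E
```

```text
[-0.074  0.008  0.067] [0.012 0.111 0.002] [ 0.35 -0.69  2.38 -0.45  0.77 -0.91] 1e-24
[-0.149  0.016  0.134] [0.023 0.222 0.002] [ 0.35 -0.72  2.32 -0.35  0.93 -1.  ] 2e-18
[-0.223  0.024  0.201] [0.034 0.332 0.002] [ 0.34 -0.72  2.25 -0.28  1.07 -1.06] 6e-19
[-0.297  0.032  0.268] [0.045 0.443 0.002] [ 0.34 -0.71  2.17 -0.23  1.2  -1.11] 2e-19
```

```bash
python3 -m handwheel '0 0 -.008 0 0 0;0 0 -.008 0 0 0';python3 -m handwheel '0 0 0 0 0 0;0 0 0 0 0 0;-.03 0 .025 0 .04 0;-.08 .008 .07 .01 .11 0;-.149 .016 .134 .02 .22 0' -1; python3 -m handwheel '-.074 .008 .067 0 .11 0;-.149 .008 .134 .01 .22 0;-.149 .008 .134 .01 .22 0;-.149 .008 .134 .01 .22 0'; python3 look.py a26 .093 '(.628,.117,.271)'
```

```text
t: 44.95
tool_pos: [0.5589, 0.1241, 0.187]
orientation: [0.114, 2.266, -0.054]
force: [0.5, 0.6, -1.4]
opening: 0.0255
t: 45.45
tool_pos: [0.5121, 0.1291, 0.225]
orientation: [0.12, 2.445, -0.048]
force: [0.8, -0.4, 0.7]
opening: 0.061
t: 45.85
tool_pos: [0.4703, 0.1315, 0.2687]
orientation: [0.127, 2.609, -0.049]
force: [-0.1, 0.4, -0.4]
opening: 0.0909
q [ 0.341 -0.711  2.177 -0.243  1.201 -1.1  ] tq [0.06 0.35 0.04] F [-0.1  0.4 -0.4]
rel [-0.0798  0.0072  0.0481] lean 59.6
side off 308 121 x6; top off 261 109 x4
```

View pics/a26.png

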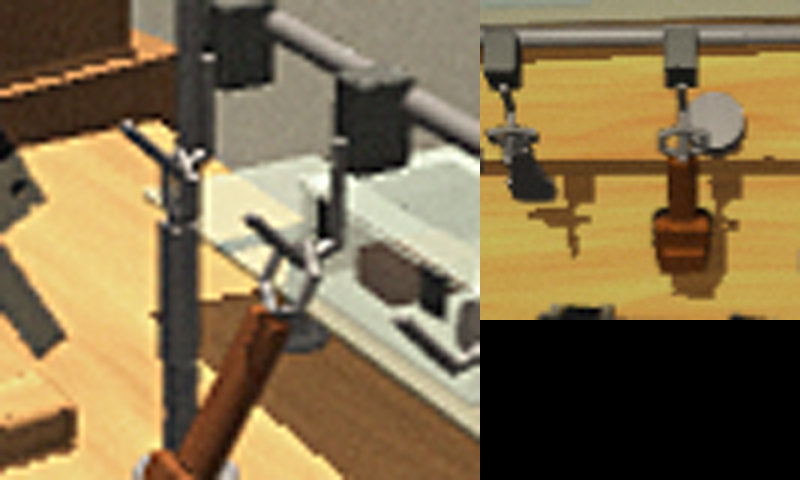

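The suede brush hangs on hook 2, swinging. Next is the round brush.

```bash
python3 -c "
from plan import *
down(.490,-.010,.14,.023)"
```

```text
shift [ 0.069 -0.471 -0.42 ] turn [0.041 0.67  0.148] ang 30.9 ik [-0.12 -0.12  1.88 -0.    1.38 -1.72] 1.5e-29
```

```bash
python3 -m handwheel '0 -.1 0 .01 .17 .04;0 -.2 0 .02 .34 .07;0 -.32 -.05 .03 .5 .11;.03 -.42 -.15 .041 .67 .148;.069 -.471 -.25 .041 .67 .148'; python3 -m handwheel '0 0 -.17 0 0 0;0 0 -.17 0 0 0;0 0 -.17 0 0 0'; python3 -c "
from plan import *
down(.490,-.010,.0055,.023)
from h import *
i2,d2=robot.read_camera('side'); save(cv2.resize(i2[180:300,290:410],(600,600),interpolation=cv2.INTER_CUBIC),'s27.png')
i2,d2=robot.read_camera('top'); save(cv2.resize(i2[110:230,250:380],(650,600),interpolation=cv2.INTER_CUBIC),'t27.png')"
```

```text
t: 46.45
tool_pos: [0.4907, -0.0127, 0.1889]
orientation: [0.032, -3.135, -0.002]
force: [0.4, 0.6, -0.6]
opening: 0.0933
t: 46.75
tool_pos: [0.4884, -0.0096, 0.14]
orientation: [0.035, -3.138, -0.002]
force: [0.3, 0.1, 0.5]
opening: 0.0928
shift [ 0.005 -0.001 -0.448] turn [-0.001 -0.005  0.001] ang 0.2 ik [-0.12  0.05  1.98 -0.    1.11 -1.72] 1.9e-28
```

View pics/s27.png

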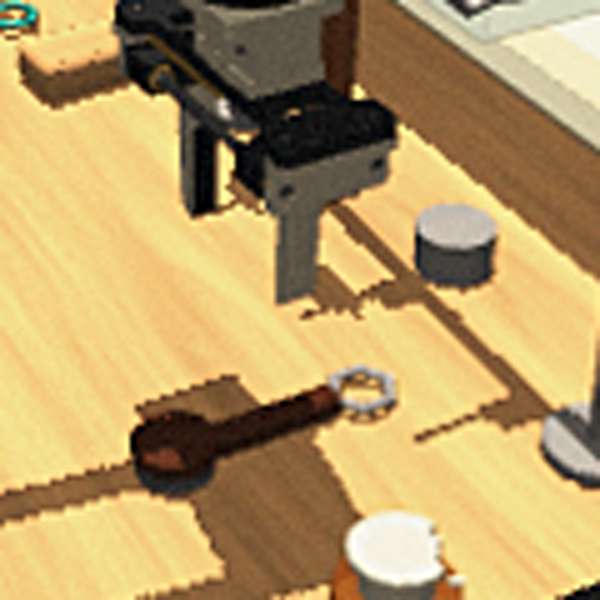

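View pics/t27.png

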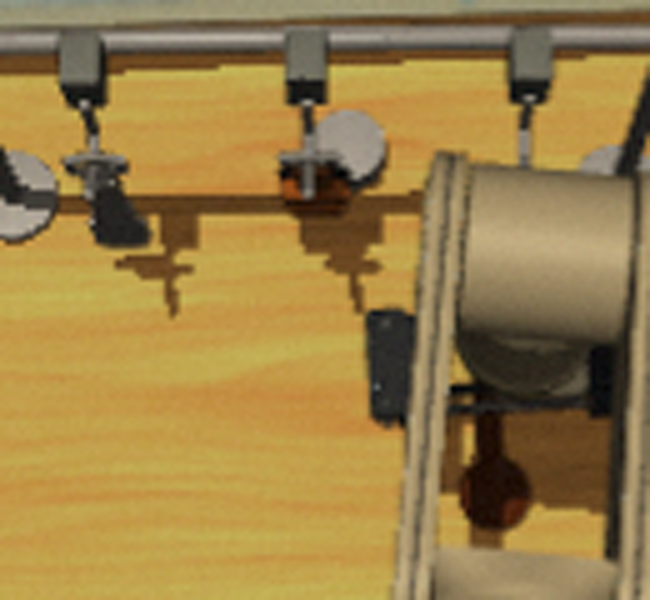

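```bash
python3 -m handwheel '.004 0 -.13 0 0 0;.004 0 -.26 0 0 0;.004 0 -.37 0 0 0;.004 0 -.43 0 0 0;.004 0 -.43 0 0 0'; python3 -m handwheel '0 0 0 0 0 0;0 0 0 0 0 0;0 0 0 0 0 0'; python3 -c "
from plan import *
down(.490,-.010,.005,.023)"
```

```text
t: 47.35
tool_pos: [0.4912, -0.0093, 0.0126]
orientation: [-0.037, 3.141, 0.001]
force: [-0.2, -0.1, 0.8]
opening: 0.0929
t: 47.65
tool_pos: [0.4934, -0.01, 0.0149]
orientation: [-0.036, 3.136, 0.0]
force: [-0.4, -0.1, 0.4]
opening: 0.093
shift [-0.011 -0.    -0.033] turn [-0.     0.006  0.   ] ang 0.3 ik [-0.12  0.05  1.98 -0.    1.1  -1.72] 3.8e-20
```

```bash
python3 -m handwheel '0 0 -.012 0 0 0;-.004 0 -.024 0 0 0;-.004 0 -.024 0 0 0;-.004 0 -.024 0 0 0'; python3 -m handwheel '0 0 0 0 0 0;0 0 0 0 0 0;0 0 0 0 0 0;0 0 0 0 0 0;0 0 0 0 0 0' 1 40; python3 -m handwheel '0 0 0 0 0 0;0 0 0 0 0 0;0 0 0 0 0 0;0 0 0 0 0 0;0 0 0 0 0 0'; python3 -m handwheel '0 0 0 0 0 0;0 0 0 0 0 0'; python3 -m handwheel '0 0 .05 0 0 0;-.02 0 .1 0 0 0;-.02 0 .2 0 0 0;-.02 0 .3 0 0 0;-.02 0 .45 0 0 0'; python3 -c "
from plan import *
for x,t,al in((-.06,50,-.25),(-.06,53,-.25),(-.06,53,-.15),(-.06,55,-.15),(-.06,55,0),(-.07,53,-.3),(-.036,50,-.25),(-.016,50,-.25),(-.015,40,-.25)): go(3,x,-x-.002,t,al,.085)"
```

```text
t: 48.05
tool_pos: [0.4899, -0.0098, 0.0051]
orientation: [-0.035, 3.141, 0.001]
force: [-0.3, -0.2, -0.8]
opening: 0.0931
t: 48.55
tool_pos: [0.4903, -0.0098, 0.0055]
orientation: [-0.035, 3.14, 0.001]
force: [-0.2, -0.1, 0.8]
opening: 0.0578
t: 49.05
tool_pos: [0.4903, -0.0098, 0.0054]
orientation: [-0.035, 3.14, 0.001]
force: [-0.2, 0.4, 0.9]
opening: 0.0199
t: 49.25
tool_pos: [0.4903, -0.0098, 0.0054]
orientation: [-0.035, 3.14, 0.001]
force: [-0.2, 0.3, 0.5]
opening: 0.0199
t: 49.75
tool_pos: [0.4822, -0.0097, 0.1393]
orientation: [0.035, -3.138, -0.002]
force: [0.7, -0.3, -1.8]
opening: 0.0196
pos [ 0.5044 -0.0085  0.2713] shift [0.074 0.004 0.44 ] turn [-0.103 -0.89  -0.333] ang 43.0 ik [ 0.   -0.89  2.33 -0.19  1.02 -1.28] 1.2e-14
pos [ 0.5016 -0.0078  0.2747] shift [0.064 0.006 0.451] turn [-0.096 -0.824 -0.335] ang 40.2 ik [-0.01 -0.84  2.28 -0.16  1.08 -1.3 ] 2.7e-15
pos [ 0.5003 -0.0142  0.2747] shift [ 0.06  -0.015  0.451] turn [-0.054 -0.826 -0.212] ang 38.5 ik [-0.11 -0.88  2.3  -0.02  1.08 -1.53] 4.4e-15
pos [ 0.4984 -0.0139  0.277 ] shift [ 0.054 -0.014  0.459] turn [-0.052 -0.782 -0.213] ang 36.5 ik [-0.12 -0.84  2.26 -0.02  1.11 -1.53] 2.1e-24
pos [ 0.4977 -0.024   0.277 ] shift [ 0.051 -0.048  0.459] turn [ 0.007 -0.782 -0.028] ang 35.2 ik [-0.27 -0.85  2.27  0.17  1.14 -1.86] 1.3e-19
pos [ 0.4924 -0.0047  0.2847] shift [0.034 0.017 0.485] turn [-0.117 -0.822 -0.396] ang 41.4 ik [ 0.04 -0.85  2.27 -0.23  1.12 -1.2 ] 1.6e-21
pos [ 0.5284 -0.0085  0.2473] shift [0.154 0.004 0.36 ] turn [-0.103 -0.89  -0.333] ang 43.0 ik [ 0.   -0.79  2.32 -0.2   0.93 -1.26] 6.8e-19
pos [ 0.5484 -0.0085  0.2273] shift [0.221 0.004 0.293] turn [-0.103 -0.89  -0.333] ang 43.0 ik [ 0.   -0.7   2.31 -0.21  0.86 -1.24] 1.8e-23
pos [ 0.56   -0.0112  0.2163] shift [ 0.259 -0.005  0.257] turn [-0.129 -1.112 -0.325] ang 52.4 ik [ 0.03 -0.79  2.46 -0.36  0.65 -1.09] 7.0e-18
```

```bash
python3 -m handwheel '0 0 .1 -.018 -.155 -.065;.02 0 .2 -.036 -.31 -.13;.04 .003 .3 -.054 -.465 -.2;.064 .006 .4 -.072 -.62 -.27;.064 .006 .44 -.09 -.78 -.335'; python3 -m handwheel '0 0 0 0 0 0;0 0 0 0 0 0;0 0 0 0 0 0'; python3 look.py a28 .085 '(.625,-.024,.271)'; python3 -c "
from plan import *
go(3,-.048,.042,52,-.25,.085);go(3,-.036,.029,50,-.25,.085)"
```

```text
t: 50.25
tool_pos: [0.5032, -0.0084, 0.2741]
orientation: [0.318, 2.505, -0.1]
force: [-1.3, -0.5, -4.9]
opening: 0.0198
t: 50.55
tool_pos: [0.5038, -0.0081, 0.2725]
orientation: [0.313, 2.511, -0.1]
force: [-0.1, 0.4, -0.9]
opening: 0.0191
q [-0.019 -0.8    2.249 -0.148  1.095 -1.314] tq [ 0.15  0.48 -0.02] F [-0.1  0.4 -0.9]
rel [-0.0561 -0.0006  0.0538] lean 54.8
side off 333 140 x6; top off 305 109 x4
pos [ 0.5145 -0.008   0.2575] shift [ 0.035  0.001 -0.049] turn [-0.015 -0.062 -0.001] ang 2.9 ik [-0.01 -0.81  2.3  -0.18  1.01 -1.28] 5.6e-17
pos [ 0.5284 -0.0085  0.2423] shift [ 0.082 -0.    -0.1  ] turn [-0.026 -0.105 -0.001] ang 4.9 ik [ 0.   -0.78  2.33 -0.2   0.92 -1.25] 4.1e-24
```

View pics/a28.png

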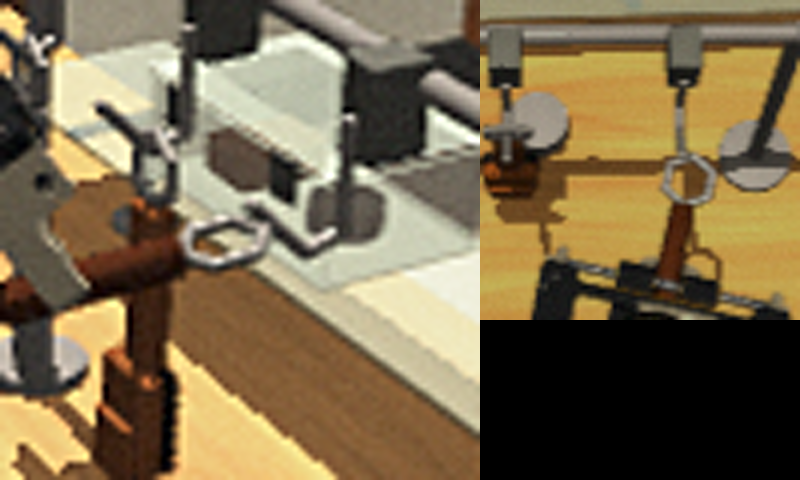

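The loop sits lower than the model predicts: side (370.4,180.1) against a tip at (374.3,174.3). The brush may have pivoted in the grip, so I triangulate.

```bash
python3 - <<'E'
from h import *
def tri(us,ut):
    o1,r1=ray('side',*us);o2,r2=ray('top',*ut); A=np.c_[r1,-r2]; t=np.linalg.lstsq(A,o2-o1,rcond=None)[0]; p,q=o1+t[0]*r1,o2+t[1]*r2; return (p+q)/2,np.linalg.norm(p-q)
p,g=tri((370.4,180.1),(356.8,153.4)); e,ix=eye_est(.085); s=robot.read_state()
print('obs',p.round(4),g.round(4),'pred',e.round(4),proj('side',e),proj('top',e))
# handle end near loop: 
M=Ro.from_rotvec(s['orientation']).as_matrix(); v=p-s['tool_pos']; print('in tool x,y,z',(M.T@v).round(4))
im,_=robot.read_camera('side'); save(cv2.resize(im[140:240,290:420],(780,600),interpolation=cv2.INTER_CUBIC),'s28.png')
E
```

```text
obs [ 0.5757 -0.0273  0.2846] 0.0035 pred [ 0.5691 -0.0249  0.3244] [[367.8743691  166.98818488]] [[357.26617262 151.49231464]]
in tool x,y,z [-0.0678 -0.0006  0.0326]
```

View pics/s28.png

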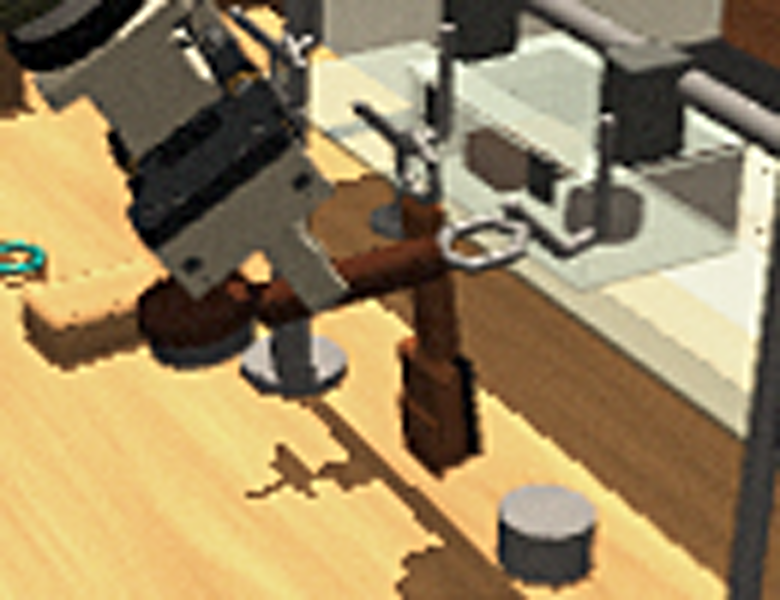

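The round brush has pivoted about 28° in the jaws (loop forward, probably from inertia). I take it back to the table, press it flat and regrip with more force.

```bash
python3 -m handwheel '0 0 0 .018 .155 .065;-.02 0 0 .036 .31 .13;-.03 0 -.05 .054 .465 .2;-.04 0 -.1 .072 .62 .27;-.05 -.005 -.15 .09 .78 .335' - 60; python3 -m handwheel '0 0 0 0 0 0;0 0 0 0 0 0;0 0 0 0 0 0'; python3 -c "
from plan import *
down(.485,-.010,.06,.023)
from h import *
im,_=robot.read_camera('side'); save(cv2.resize(im[140:280,290:420],(557,600),interpolation=cv2.INTER_CUBIC),'s29.png')"
```

```text
t: 51.2
tool_pos: [0.4898, -0.0103, 0.2275]
orientation: [0.038, -3.139, -0.003]
force: [-0.4, -0.3, -0.5]
opening: 0.019
t: 51.5
tool_pos: [0.4891, -0.0096, 0.2288]
orientation: [-0.034, 3.136, 0.001]
force: [-0.3, 0.2, -1.2]
opening: 0.0192
shift [-0.014 -0.001 -0.563] turn [-0.     0.007  0.002] ang 0.3 ik [-0.13 -0.04  1.97 -0.    1.22 -1.72] 3.6e-22
```

View pics/s29.png

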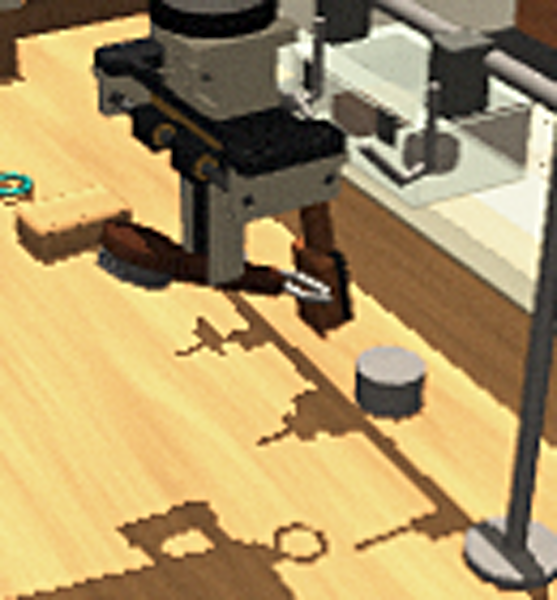

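```bash
python3 -m handwheel '0 0 -.15 0 0 0;0 0 -.3 0 0 0;0 0 -.45 0 0 0;0 0 -.55 0 0 0;0 0 -.55 0 0 0' - 20; python3 -m handwheel '0 0 -.015 0 0 0;0 0 -.03 0 0 0;0 0 -.045 0 0 0;0 0 -.06 0 0 0;0 0 -.075 0 0 0';  python3 -m handwheel '0 0 -.015 0 0 0;0 0 -.03 0 0 0;0 0 -.045 0 0 0;0 0 -.06 0 0 0;0 0 -.075 0 0 0'; python3 -c "from h import *;tq()"
```

```text
t: 52.05
tool_pos: [0.4854, -0.0089, 0.0601]
orientation: [0.035, -3.139, -0.002]
force: [-1.4, -0.4, -2.0]
opening: 0.0196
t: 52.55
tool_pos: [0.4891, -0.0096, 0.0403]
orientation: [-0.035, 3.139, 0.001]
force: [-1.4, -0.1, 1.1]
opening: 0.0198
t: 53.05
tool_pos: [0.4884, -0.0095, 0.017]
orientation: [-0.035, 3.14, 0.001]
force: [-0.2, 0.1, 1.1]
opening: 0.0198
q [-1.250e-01  3.200e-02  1.981e+00  1.000e-03  1.128e+00 -1.719e+00] tq [ 0.06  0.07 -0.  ] F [-0.2  0.1  1.1]
```

Rotating back easily. Down to the table, open, then look.

```bash
python3 -m handwheel '0 0 -.012 0 0 0;0 0 -.024 0 0 0;0 0 -.036 0 0 0;0 0 -.036 0 0 0'; python3 -m handwheel '0 0 0 0 0 0;0 0 0 0 0 0;0 0 0 0 0 0' -.3;python3 -c "
from plan import *
down(.485,-.010,.005,.023)
from h import *
tq()
im,_=robot.read_camera('side'); save(cv2.resize(im[200:300,290:400],(660,600),interpolation=cv2.INTER_CUBIC),'s30.png')"
```

```text
t: 53.45
tool_pos: [0.4889, -0.0095, 0.0068]
orientation: [-0.035, 3.14, 0.001]
force: [-0.7, -0.1, 1.7]
opening: 0.0197
t: 53.75
tool_pos: [0.4885, -0.0095, 0.0065]
orientation: [-0.035, 3.14, 0.001]
force: [-0.9, -0.3, -0.1]
opening: 0.0389
shift [-0.012 -0.002 -0.005] turn [-0.001  0.001  0.001] ang 0.1 ik [-0.13  0.04  2.   -0.    1.1  -1.72] 4.6e-21
q [-1.250e-01  4.900e-02  1.986e+00  1.000e-03  1.106e+00 -1.719e+00] tq [-0.03  0.01 -0.03] F [-0.9 -0.3 -0.1]
```

View pics/s30.png

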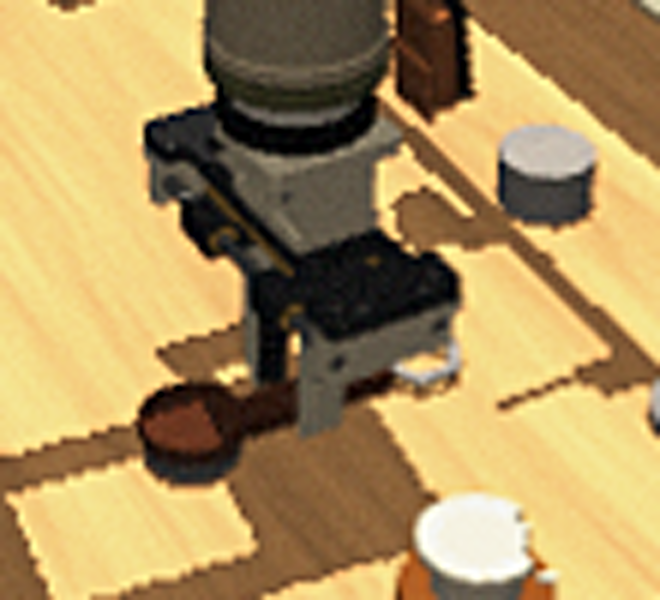

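```bash
python3 -m handwheel '-.016 0 -.005 0 0 0;-.016 0 -.005 0 0 0;-.016 0 -.005 0 0 0'; python3 -m handwheel '0 0 0 0 0 0;0 0 0 0 0 0;0 0 0 0 0 0;0 0 0 0 0 0;0 0 0 0 0 0' 1 60; python3 -m handwheel '0 0 0 0 0 0;0 0 0 0 0 0;0 0 0 0 0 0;0 0 0 0 0 0';  python3 -m handwheel '0 0 .01 0 0 0;0 0 .03 0 0 0;0 0 .07 0 0 0;0 0 .12 0 0 0;0 0 .18 0 0 0'; python3 -m handwheel '0 0 .08 0 0 0;0 0 .16 0 0 0;0 0 .24 0 0 0;0 0 .32 0 0 0;0 0 .36 0 0 0'; python3 -c "
from h import *
tq()
im,_=robot.read_camera('side'); save(cv2.resize(im[160:280,290:400],(550,600),interpolation=cv2.INTER_CUBIC),'s31.png')"
```

```text
t: 54.1
tool_pos: [0.4833, -0.0095, 0.005]
orientation: [-0.035, 3.141, 0.001]
force: [0.4, 0.3, -0.5]
opening: 0.0599
t: 54.6
tool_pos: [0.4837, -0.0095, 0.0051]
orientation: [-0.035, 3.14, 0.001]
force: [-0.3, 0.7, 0.5]
opening: 0.025
t: 55.0
tool_pos: [0.4837, -0.0095, 0.0051]
orientation: [-0.035, 3.14, 0.001]
force: [0.3, 0.2, 0.9]
opening: 0.0196
t: 55.5
tool_pos: [0.4834, -0.0095, 0.0602]
orientation: [-0.035, 3.141, 0.001]
force: [0.0, -0.2, -1.5]
opening: 0.0194
t: 56.0
tool_pos: [0.485, -0.0097, 0.1707]
orientation: [-0.035, 3.136, 0.0]
force: [0.6, -0.4, -0.2]
opening: 0.0194
q [-1.260e-01 -1.640e-01  1.867e+00  1.000e-03  1.433e+00 -1.720e+00] tq [ 0.02 -0.06 -0.01] F [ 0.6 -0.4 -0.2]
```

View pics/s31.png

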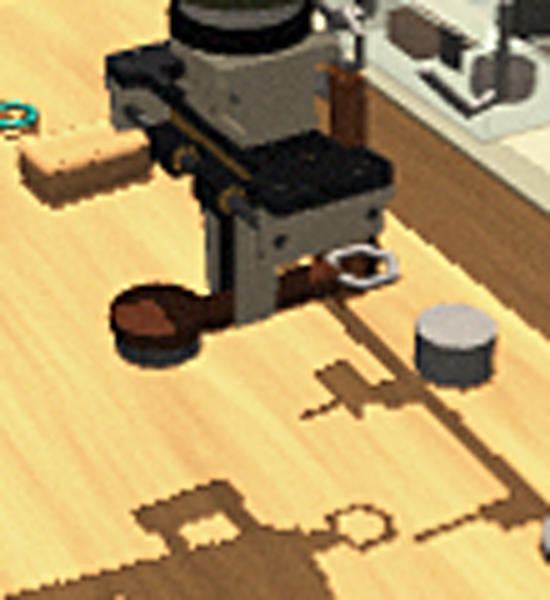

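```bash
python3 -c "
from h import *
s=robot.read_state()
for z in(.168,.175,.18):
  e=at_z('side',361.8,212.8,z); print((e-s['tool_pos']).round(4))
from plan import *
go(3,-.058,.055,55,-.25,.083)"
```

```text
[ 0.0867  0.0091 -0.0037]
[ 0.0804 -0.0004  0.0033]
[ 0.076  -0.0072  0.0083]
pos [ 0.5033 -0.0077  0.2751] shift [0.059 0.007 0.345] turn [-0.087 -0.766 -0.336] ang 37.9 ik [-0.02 -0.79  2.24 -0.15  1.1  -1.31] 7.5e-17
```

```bash
python3 -m handwheel '.003 0 .02 -.005 -.04 -.015;.007 0 .045 -.01 -.09 -.04;.012 0 .07 -.017 -.145 -.065;.016 0 .095 -.023 -.2 -.09;.02 .002 .115 -.029 -.255 -.112'; python3 -m handwheel '.003 0 .02 -.006 -.05 -.02;.007 0 .045 -.012 -.1 -.045;.012 0 .07 -.017 -.15 -.067;.016 0 .095 -.023 -.2 -.09;.02 .002 .115 -.029 -.255 -.112'; python3 -m handwheel '.003 0 .02 -.006 -.055 -.025;.007 0 .045 -.012 -.11 -.05;.012 0 .07 -.017 -.17 -.075;.016 0 .095 -.023 -.22 -.095;.02 .002 .115 -.029 -.255 -.112'; python3 -m handwheel '0 0 0 0 0 0;0 0 0 0 0 0;0 0 0 0 0 0'; python3 look.py a32 .081 '(.625,-.024,.271)'
```

```text
t: 56.55
tool_pos: [0.4894, -0.009, 0.2012]
orientation: [0.098, 2.938, -0.036]
force: [-0.1, 0.6, -1.6]
opening: 0.0191
t: 57.05
tool_pos: [0.4954, -0.0084, 0.2357]
orientation: [0.214, 2.731, -0.069]
force: [0.1, 0.6, -1.2]
opening: 0.0195
t: 57.55
tool_pos: [0.5012, -0.0077, 0.2698]
orientation: [0.317, 2.52, -0.098]
force: [0.3, -0.2, -2.1]
opening: 0.0199
t: 57.85
tool_pos: [0.5015, -0.0078, 0.2699]
orientation: [0.316, 2.522, -0.097]
force: [0.6, 0.6, -1.0]
opening: 0.019
q [-0.022 -0.796  2.248 -0.143  1.104 -1.318] tq [ 0.11  0.39 -0.05] F [ 0.6  0.6 -1. ]
rel [-0.0611  0.0003  0.0481] lean 55.5
side off 333 140 x6; top off 305 109 x4
```

View pics/a32.png

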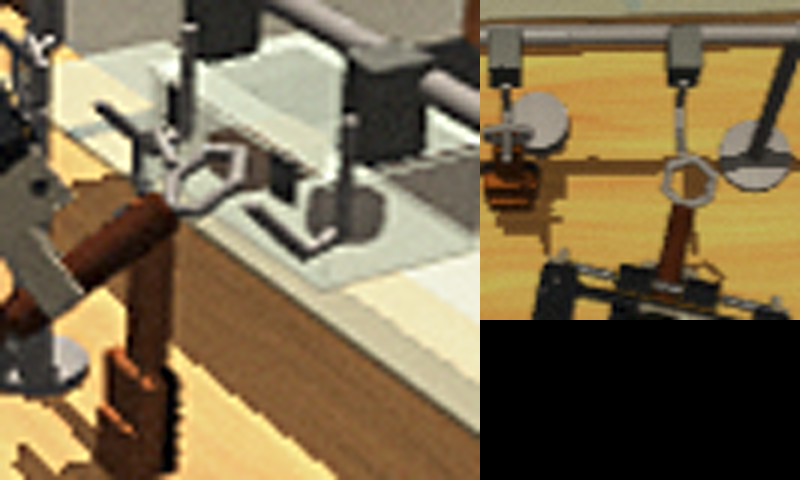

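```bash
python3 - <<'E'
from h import *
def tri(us,ut):
    o1,r1=ray('side',*us);o2,r2=ray('top',*ut); A=np.c_[r1,-r2]; t=np.linalg.lstsq(A,o2-o1,rcond=None)[0]; p,q=o1+t[0]*r1,o2+t[1]*r2; return (p+q)/2,np.linalg.norm(p-q)
S=np.array([.625,-.024,.271])
p,g=tri((367.1,169.3),(357.1,153.85)); print('eye rel',(p-S).round(4),g)
p,g=tri((333+250/6-.4,140+210/6-.4),((683-480)/4+305-.4,150/4+109-.4)); print('tip rel',(p-S).round(4),g)
p,g=tri((333+307/6-.4,140+252/6-.4),((680-480)/4+305-.4,110/4+109-.4)); print('bend rel',(p-S).round(4),g)
import plan
plan.go(3,-.036,.029,50,-.25,.081,dy=.004);plan.go(3,-.018,.008,50,-.25,.081,dy=.004)
E
```

```text
eye rel [-0.0602 -0.0013  0.0473] 0.0033797547211715322
tip rel [-0.0307  0.0023  0.0242] 0.002031958494505002
bend rel [ 0.008   0.0028 -0.0052] 0.010486838920949442
pos [ 0.5314 -0.0053  0.2449] shift [ 0.099  0.009 -0.084] turn [-0.031 -0.118 -0.001] ang 5.5 ik [ 0.01 -0.77  2.32 -0.21  0.92 -1.24] 7.2e-16
pos [ 0.5494 -0.0053  0.2239] shift [ 0.159  0.009 -0.154] turn [-0.031 -0.118 -0.001] ang 5.5 ik [ 0.01 -0.69  2.31 -0.22  0.85 -1.22] 8.1e-27
```

```bash
python3 -m handwheel '.02 .009 -.015 -.006 -.024 0;.04 .009 -.032 -.012 -.048 0;.06 .009 -.05 -.018 -.072 0;.08 .009 -.068 -.025 -.1 0;.099 .009 -.084 -.031 -.118 0'; python3 -m handwheel '0 0 0 0 0 0;0 0 0 0 0 0'; python3 look.py a33 .081 '(.625,-.024,.271)'
```

```text
t: 58.45
tool_pos: [0.5314, -0.0052, 0.2445]
orientation: [0.304, 2.427, -0.111]
force: [0.4, -1.0, -1.2]
opening: 0.0196
t: 58.65
tool_pos: [0.5311, -0.0051, 0.2451]
orientation: [0.304, 2.427, -0.111]
force: [0.2, -0.5, -1.5]
opening: 0.0195
q [ 0.012 -0.775  2.32  -0.21   0.925 -1.241] tq [0.15 0.4  0.02] F [ 0.2 -0.5 -1.5]
rel [-0.0362  0.0042  0.0292] lean 50.0
side off 333 140 x6; top off 305 109 x4
```

View pics/a33.png

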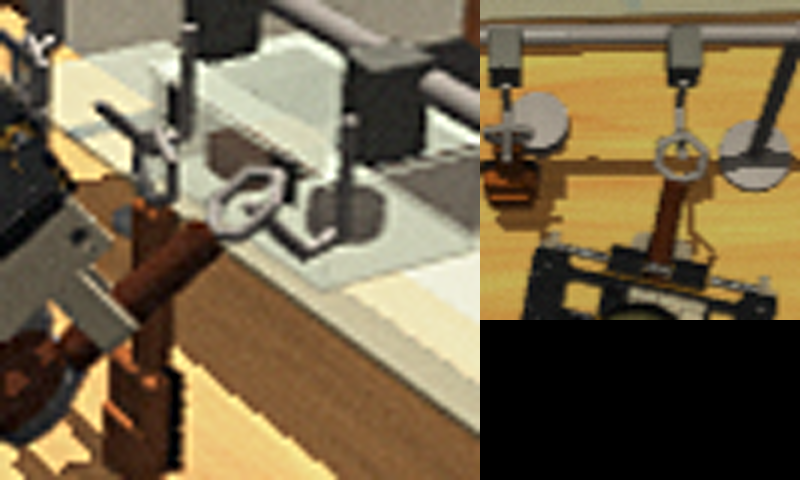

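The tip is in the loop opening in both views. I slide down and load it.

```bash
python3 -m handwheel '.015 0 -.014 0 0 0;.03 0 -.028 0 0 0;.045 0 -.042 0 0 0;.058 0 -.056 0 0 0;.058 0 -.056 0 0 0'; python3 look.py a34 .081 '(.625,-.024,.271)';python3 -m handwheel '.002 0 -.013 0 0 0;.004 0 -.026 0 0 0;.005 0 -.04 0 0 0;.005 0 -.04 0 0 0';   python3 -m handwheel '0 0 -.01 0 0 0;0 0 -.02 0 0 0;0 0 -.02 0 0 0'
```

```text
t: 59.25
tool_pos: [0.5486, -0.0051, 0.2271]
orientation: [0.304, 2.428, -0.111]
force: [-0.3, -0.2, -2.1]
opening: 0.0195
q [ 0.012 -0.693  2.308 -0.221  0.859 -1.223] tq [ 0.04  0.4  -0.  ] F [-0.3 -0.2 -2.1]
rel [-0.0187  0.0043  0.0112] lean 50.0
side off 333 140 x6; top off 305 109 x4
t: 59.75
tool_pos: [0.5498, -0.005, 0.2154]
orientation: [0.304, 2.427, -0.111]
force: [-0.1, -0.3, -1.1]
opening: 0.0195
t: 60.05
tool_pos: [0.5502, -0.005, 0.2103]
orientation: [0.304, 2.426, -0.111]
force: [0.6, 0.2, -1.0]
opening: 0.0193
```

View pics/a34.png

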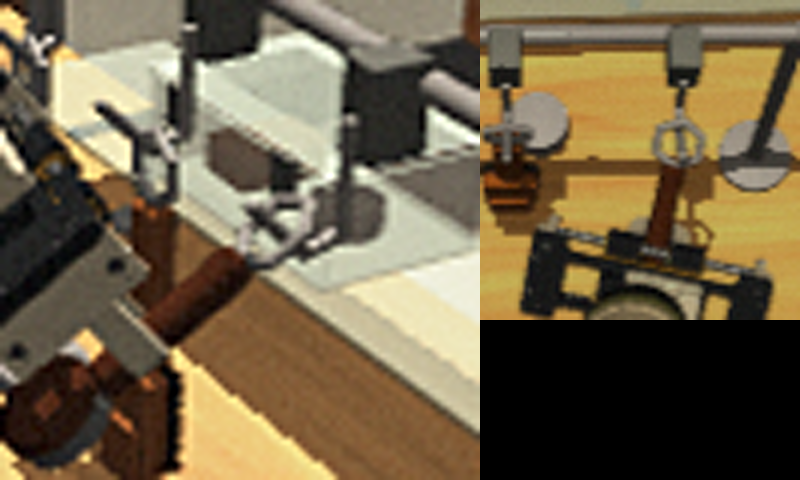

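```bash
python3 -m handwheel '.002 0 -.01 0 0 0;.002 0 -.02 0 0 0;.002 0 -.02 0 0 0';   python3 -m handwheel '.002 0 -.01 0 0 0;.002 0 -.02 0 0 0;.002 0 -.02 0 0 0'; python3 -m handwheel '.002 0 -.01 0 0 0;.002 0 -.015 0 0 0;.002 0 -.015 0 0 0'; python3 -c "from h import *;tq()"
```

```text
t: 60.35
tool_pos: [0.5512, -0.0051, 0.2048]
orientation: [0.304, 2.425, -0.111]
force: [2.1, -0.6, 0.4]
opening: 0.0193
t: 60.65
tool_pos: [0.5519, -0.0051, 0.199]
orientation: [0.304, 2.425, -0.111]
force: [3.4, 0.2, 2.5]
opening: 0.0194
t: 60.95
tool_pos: [0.5525, -0.0051, 0.1946]
orientation: [0.304, 2.425, -0.111]
force: [2.9, -1.9, 3.8]
opening: 0.0193
q [ 0.012 -0.655  2.346 -0.238  0.78  -1.199] tq [-0.22 -0.82 -0.03] F [ 2.9 -1.9  3.8]
```

```bash
python3 -m handwheel '0 0 -.005 0 0 0;0 0 -.005 0 0 0;0 0 -.005 0 0 0;0 0 -.005 0 0 0;0 0 -.005 0 0 0'; python3 look.py a35 .081 '(.625,-.024,.271)'; python3 -m handwheel '0 0 .01 0 0 0;0 0 .02 0 0 0;0 0 .03 0 0 0;0 0 .04 0 0 0;0 0 .04 0 0 0'; python3 - <<'E'
from h import *; import plan
tq(); e,ix=eye_est(.092); d=e-np.array([.625,-.024,.271]); print(d)
for t in(45,40,37): plan.go(3,d[0],d[2],t,-.25,.092,dy=d[1])
E
```

```text
t: 61.45
tool_pos: [0.5524, -0.005, 0.1932]
orientation: [0.304, 2.425, -0.111]
force: [4.3, -1.1, 5.6]
opening: 0.0196
q [ 0.012 -0.654  2.348 -0.239  0.778 -1.198] tq [-0.2  -1.03 -0.01] F [ 4.3 -1.1  5.6]
rel [-0.0151  0.0043 -0.0225] lean 49.8
side off 333 140 x6; top off 305 109 x4
t: 62.05
tool_pos: [0.5517, -0.005, 0.2042]
orientation: [0.304, 2.427, -0.111]
force: [2.7, -1.0, 0.8]
opening: 0.0196
q [ 0.012 -0.665  2.333 -0.232  0.805 -1.206] tq [-0.04 -0.09  0.  ] F [ 2.7 -1.   0.8]
[-0.00754166  0.00227621 -0.00453564]
pos [ 0.5572 -0.0063  0.1986] shift [ 0.018 -0.005 -0.019] turn [-0.027 -0.107 -0.001] ang 5.0 ik [ 0.03 -0.71  2.41 -0.31  0.7  -1.13] 1.6e-17
pos [ 0.5631 -0.0079  0.1934] shift [ 0.038 -0.01  -0.036] turn [-0.055 -0.215 -0.001] ang 10.0 ik [ 0.04 -0.74  2.48 -0.41  0.59 -1.03] 1.2e-14
pos [ 0.5669 -0.0088  0.1906] shift [ 0.051 -0.013 -0.046] turn [-0.071 -0.279 -0.001] ang 13.0 ik [ 0.06 -0.73  2.5  -0.5   0.54 -0.94] 1.7e-04
```

View pics/a35.png

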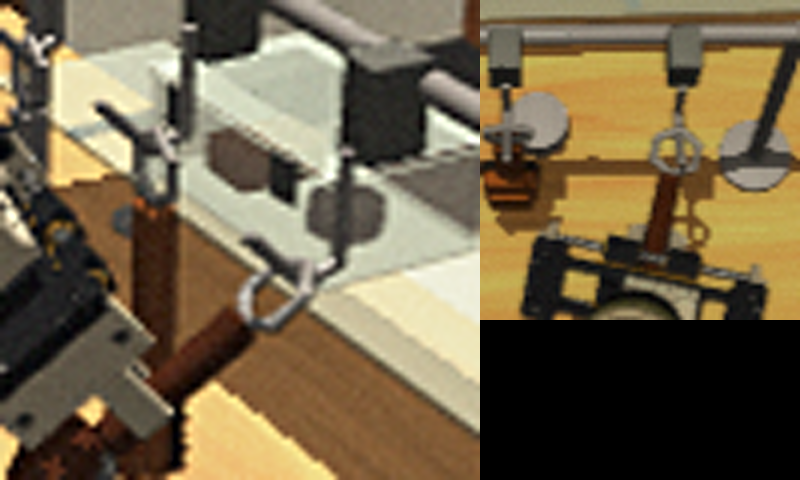

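The hook yielded visibly under about 6 N and the loop held. I lessen the lean and release.

```bash
python3 -m handwheel '.008 -.002 -.007 -.011 -.043 0;.015 -.004 -.014 -.022 -.085 0;.023 -.006 -.021 -.033 -.128 0;.031 -.008 -.027 -.044 -.17 0;.031 -.008 -.027 -.044 -.17 0'; python3 -m handwheel '0 0 0 0 0 0;0 0 0 0 0 0';  python3 look.py a36 .081 '(.625,-.024,.271)'; python3 - <<'E'
from plan import *
s=robot.read_state(); p=s['tool_pos']
for d,tau in((.03,46),(.06,51),(.09,56),(.12,60)):
    al=-.25; z=np.array([np.cos(np.radians(44))*np.cos(al),np.cos(np.radians(44))*np.sin(al),-np.sin(np.radians(44))]); pos=p-d*z; R=tilted(np.radians(tau),al,1)
    q,c=ik(pos,R,seeds=3,q0=s['q']); rv=(R*Ro.from_rotvec(s['orientation']).inv()).as_rotvec()/np.radians(45)
    print(((pos-p)/.3).round(3),rv.round(3),q.round(2),'%.0e'%c)
E
```

```text
t: 62.55
tool_pos: [0.5603, -0.0073, 0.1943]
orientation: [0.286, 2.292, -0.129]
force: [5.2, -1.0, 0.2]
opening: 0.0193
t: 62.75
tool_pos: [0.5612, -0.0075, 0.1965]
orientation: [0.287, 2.291, -0.128]
force: [1.6, 0.5, 0.8]
opening: 0.0191
q [ 0.037 -0.73   2.451 -0.361  0.636 -1.082] tq [ 0.03  0.17 -0.01] F [1.6 0.5 0.8]
rel [-0.0141  0.0039 -0.0117] lean 42.1
side off 333 140 x6; top off 305 109 x4
[-0.07   0.018  0.069] [ 0.022  0.085 -0.001] [ 0.04 -0.78  2.41 -0.28  0.79 -1.16] 2e-20
[-0.139  0.036  0.139] [ 0.05   0.192 -0.001] [ 0.04 -0.79  2.33 -0.22  0.95 -1.22] 4e-17
[-0.209  0.053  0.208] [ 0.077  0.3   -0.001] [ 0.03 -0.78  2.26 -0.18  1.1  -1.25] 5e-21
[-0.279  0.071  0.278] [ 0.099  0.386 -0.001] [ 0.03 -0.78  2.19 -0.15  1.23 -1.27] 1e-22
```

View pics/a36.png

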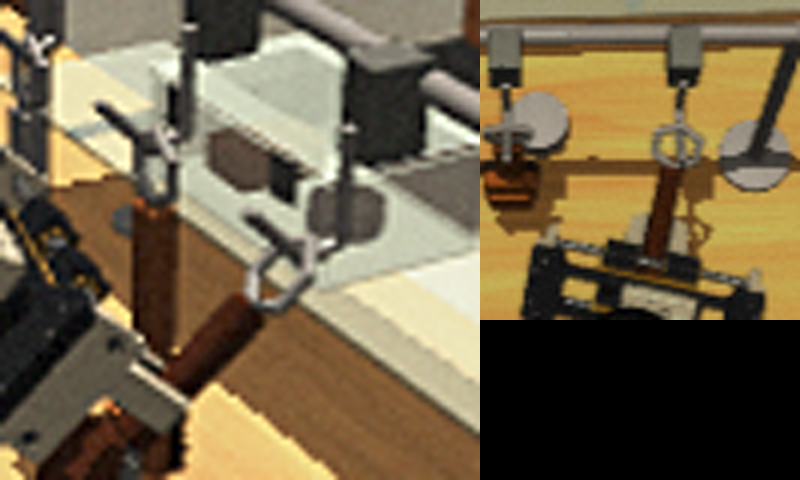

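```bash
python3 -m handwheel '0 0 0 0 0 0;0 0 0 0 0 0;-.02 .005 .02 .005 .02 0;-.07 .018 .069 .02 .085 0;-.139 .036 .139 .05 .19 0' -1; python3 -m handwheel '-.07 .018 .069 .02 .1 0;-.139 .036 .139 .05 .19 0;-.139 .036 .139 .05 .19 0;-.139 .036 .139 .05 .19 0'; python3 look.py a37 .081 '(.625,-.024,.271)'
```

```text
t: 63.35
tool_pos: [0.5172, 0.0038, 0.235]
orientation: [0.306, 2.45, -0.108]
force: [1.1, -0.1, 0.3]
opening: 0.0544
t: 63.75
tool_pos: [0.4785, 0.0141, 0.2806]
orientation: [0.326, 2.593, -0.085]
force: [-0.2, -0.1, -0.7]
opening: 0.0868
q [ 0.032 -0.786  2.197 -0.148  1.22  -1.274] tq [0.1  0.28 0.05] F [-0.2 -0.1 -0.7]
rel [-0.0808  0.0212  0.054 ] lean 59.6
side off 333 140 x6; top off 305 109 x4
```

View pics/a37.png

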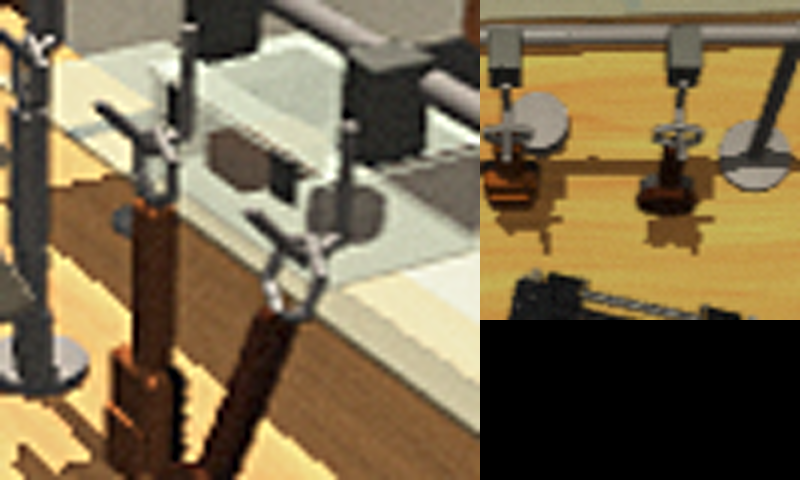

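```bash
python3 -m handwheel '0 0 .1 .02 .15 0;-.05 0 .2 .05 .3 0;-.1 0 .2 .08 .45 0;-.15 0 .2 .08 .5 0;-.15 0 .2 .08 .5 0'; for i in 1 2 3 4; do python3 -m handwheel '0 0 0 0 0 0;0 0 0 0 0 0;0 0 0 0 0 0;0 0 0 0 0 0;0 0 0 0 0 0' >/dev/null; done; python3 -c "
from h import *
tq(); print(robot.read_state()['t'])
a,_=robot.read_camera('side'); save(cv2.resize(a[100:400,240:500],(520,600),interpolation=cv2.INTER_CUBIC),'s38.png')
a,d=robot.read_camera('top'); save(cv2.resize(a[110:280,230:500],(800,504),interpolation=cv2.INTER_CUBIC),'t38.png')"
```

```text
t: 64.35
tool_pos: [0.4326, 0.0138, 0.3381]
orientation: [0.364, 2.995, -0.075]
force: [0.4, 0.4, -0.0]
opening: 0.0927
q [-0.033 -0.469  1.809 -0.06   1.678 -1.373] tq [-0.    0.08  0.03] F [-0.3 -0.2 -0.7]
66.35
```

View pics/s38.png

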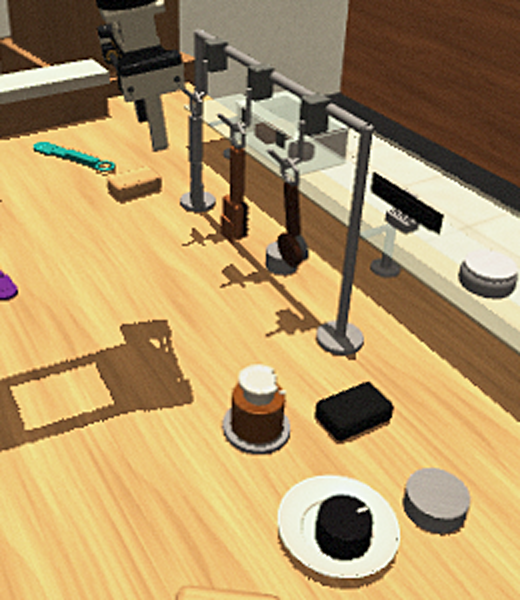

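View pics/t38.png

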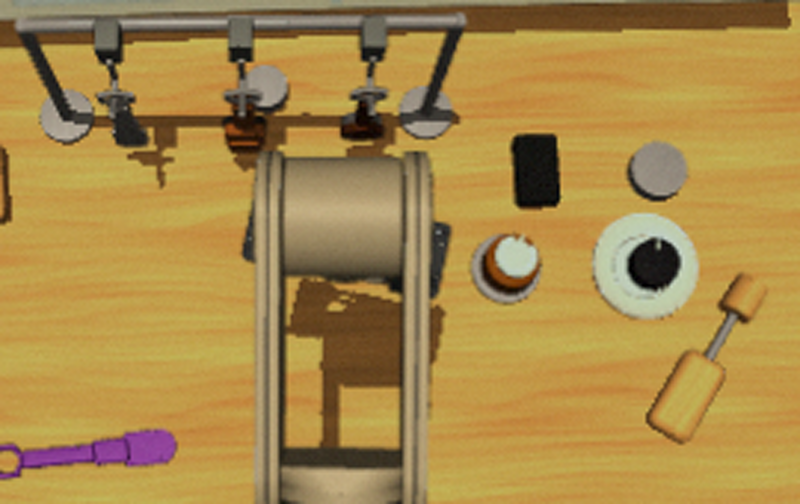

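All three hang on their own hooks (top: (115,98), (243,98), (370,97)). The lid is upright in the saucer at (655,265), and the apparent offset there matches parallax. I let the swing die down, check once more and hand in.

```bash
for i in 1 2 3 4 5 6 7 8 9 10; do python3 -m handwheel '0 0 0 0 0 0;0 0 0 0 0 0;0 0 0 0 0 0;0 0 0 0 0 0;0 0 0 0 0 0' >/dev/null; done; python3 -c "
from h import *
a,_=robot.read_camera('side'); b=a[110:250,310:420]; save(cv2.resize(b,(471,600),interpolation=cv2.INTER_CUBIC),'s39.png')
a,d=robot.read_camera('top'); C=cloud('top',d); P=C[180:225,430:470].reshape(-1,3); Q=P[(P[:,2]>.03)&(P[:,2]<.06)]; print('lid top',np.median(Q,0).round(3),len(Q),'z spread',np.percentile(Q[:,2],[5,95]).round(3)); print(robot.read_state()['t'])"
```

```text
lid top [ 0.463 -0.386  0.04 ] 216 z spread [0.033 0.048]
71.55
```

View pics/s39.png

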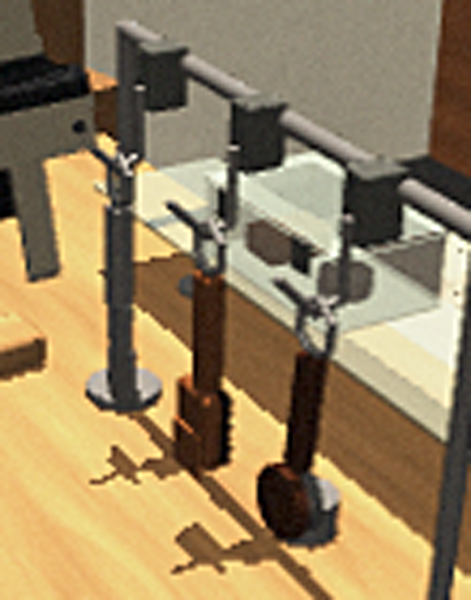

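All three hang: horn at (115,180), suede at (205,240), round brush at (318,320). The lid's top is at z = 0.040 m, as expected if it stands on the saucer floor. I hand in.

```bash
python3 -c "
from plant import robot
print(robot.close_job())"
```

```text
the job is handed in; nothing more can be done
None
```

The job is handed in: the lid is off and in the saucer, and all three tools hang on their own hooks. The robot's clock read about 72 s.

- **Lid:** I unscrewed it in three grips to its stop, where the torque rose and the mark stopped moving. It lifted off and sits upright near the middle of the saucer, released only after contact. In the last picture its top was at z ≈ 0.040 m, about what the saucer floor plus the lid height gives.
- **Tools:** They went up in the order asked: horn on hook 1, suede brush on hook 2, round brush on hook 3. Each was tugged to roughly 5.5–7 N (estimated) before release. The last pictures show all three still hooked, with at most a little swing left. The tins, block, pad and shoe tree were never gripped and look unmoved.

Some things did not go cleanly:
- **Horn grip:** the first grip caught the shoulder of the blade, so I set it down and regripped.
- **Round brush:** it pivoted about 28° in the jaws, so I pressed it flat on the table and regripped at 60 N.
- **Force spike:** while carrying the suede brush, the wrist briefly read about 75 N as a pose ran out of reach. That is under the 120 N limit. I saw no contact in the pictures, but I cannot rule one out, and the arm-contact limit is 40 N.

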